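# Load the air-driven paint shaker, lock its cover and set the air valve

### The job

Load the paint shaker: stand every capped bottle from the bench upright in its round pot, one in the very middle and the rest packed round it, then put the domed cover on and turn it under light pressure until its lugs drop into the gaps in the rim, and on clockwise to the stop so that it is locked. Last of all set the air valve's lever to half open, over the middle mark. Leave the other things on the bench alone.

Things in the scene. Friction and masses are not known exactly. Their poses are not given: they have to be found in the camera images.
- bottle0_mid (a point): centre (44 mm above its foot) of a capped white paint bottle: body 50 mm across and 50 mm high, shoulder tapering up to 60 mm, then a ribbed grey cap 24 mm across from 60 to 88 mm above the foot; 0.1 to 0.2 kg. Own z up. It stands on the bench. None if this bottle is absent
- bottle1_mid (a point): centre (44 mm above its foot) of a capped white paint bottle: body 50 mm across and 50 mm high, shoulder tapering up to 60 mm, then a ribbed grey cap 24 mm across from 60 to 88 mm above the foot; 0.1 to 0.2 kg. Own z up. It stands on the bench. None if this bottle is absent
- bottle2_mid (a point): centre (44 mm above its foot) of a capped white paint bottle: body 50 mm across and 50 mm high, shoulder tapering up to 60 mm, then a ribbed grey cap 24 mm across from 60 to 88 mm above the foot; 0.1 to 0.2 kg. Own z up. It stands on the bench. None if this bottle is absent
- bottle3_mid (a point): centre (44 mm above its foot) of a capped white paint bottle: body 50 mm across and 50 mm high, shoulder tapering up to 60 mm, then a ribbed grey cap 24 mm across from 60 to 88 mm above the foot; 0.1 to 0.2 kg. Own z up. It stands on the bench. None if this bottle is absent
- bottle4_mid (a point): centre (44 mm above its foot) of a capped white paint bottle: body 50 mm across and 50 mm high, shoulder tapering up to 60 mm, then a ribbed grey cap 24 mm across from 60 to 88 mm above the foot; 0.1 to 0.2 kg. Own z up. It stands on the bench. None if this bottle is absent
- bottle5_mid (a point): centre (44 mm above its foot) of a capped white paint bottle: body 50 mm across and 50 mm high, shoulder tapering up to 60 mm, then a ribbed grey cap 24 mm across from 60 to 88 mm above the foot; 0.1 to 0.2 kg. Own z up. It stands on the bench. None if this bottle is absent
- bottle6_mid (a point): centre (44 mm above its foot) of a capped white paint bottle: body 50 mm across and 50 mm high, shoulder tapering up to 60 mm, then a ribbed grey cap 24 mm across from 60 to 88 mm above the foot; 0.1 to 0.2 kg. Own z up. It stands on the bench. None if this bottle is absent
- pot_floor (a point): centre of the inside floor of the shaker's round steel pot, 86 mm above the bench; z up, turned with the shaker about the vertical. Inside, the pot is 164 mm across, its wall 4 mm thick and 62 mm high (rim 62 mm above this point), so seven bottles just fit, one in the middle and six round it; their caps stand above the rim
- gap0 (a point): middle of one of the three equal gaps, 120 degrees apart and about 30 mm wide, between the flat tabs round the pot's rim; 95 mm from the pot's axis, level with the rim's top. The tabs, 6 mm thick, stand out to 94 mm from the axis; a cover lug passes down only through a gap
- lock_stop (a point): where the middle of a lug (any of the three) lies when the cover is locked: 25 degrees clockwise (from above) of gap0, under the tab, where the lugs meet their stops; 95 mm from the pot's axis, 11.5 mm below the rim's top. Anticlockwise of each gap another stop lets a dropped lug go no farther that way
- cover_handle (a point): centre of the bar handle on the loose domed metal cover (flange 208 mm across, 0.5 to 0.75 kg, lugs down on the bench). Bar 80 mm along own x, 16 mm along y, 34 mm high; z up; its foot, the dome's top, is 17 mm below this point. This point is 73 mm above the lugs' undersides, 58.5 mm above the flange: 58.5 mm above the rim when home, 73 mm with the lugs standing on the tabs
- lug0 (a point): middle of one of the three lugs under the cover's edge (22 mm wide, reaching 14.5 mm down from the flange), 95 mm from the cover's axis, in the direction of the handle's x axis; a flat ear of the flange above it, 22 mm wide, shows it from above and stands out to 111 mm from the axis. Dropped in a gap, a lug has about 4 mm play each side
- lug1 (a point): the second lug, 120 degrees anticlockwise of lug0 seen from above; as lug0
- lug2 (a point): the third lug; as lug0
- air_valve (a joint): lever of the ball valve in the brass air pipe beside the shaker, about a vertical axis, rad: 0 = shut, lever across the pipe; 0.785 = half open, over the middle one of the three marks on the plate below it; 1.57 = open, lever along the pipe, pointing away from the pot. Opens clockwise seen from above, is stiff (0.2 N m) and stays where it is left
- valve_axis (a point): point on the valve lever's turning axis, level with the middle of its grip (81 mm above the bench)
- valve_grip (a point): middle of the black grip of the lever, 80 mm from the axis: grip 64 mm long, 20 mm wide, 12 mm high, level; from the axis to this point is the lever's direction
- tape: roll of tape lying flat among the bottles, 60 mm across, 24 mm high: not part of the job
- quart: tin of paint 108 mm across, 118 mm high: not part of the job
- spray_can: spray can 58 mm across, 190 mm high: not part of the job
- brush: paint brush 200 mm long lying on the bench: not part of the job
- scraper: scraper 200 mm long lying on the bench: not part of the job
Not all that is in view belongs to the job. What is shaped like the part that bears bottle1_mid but purple is not meant. What is shaped like the part that bears bottle6_mid but pink is not meant.

How it is judged:
On the way, in this order (a step that is already met when the one before it is completed fails the run):
1. every bottle stands upright on the pot's floor, one of them in the middle (horizontal distance between each of bottle0_mid, bottle1_mid, bottle2_mid, bottle3_mid, bottle4_mid, bottle5_mid, bottle6_mid and pot_floor below 0.062 m and z of bottle0_mid in the frame of pot_floor between 0.036 and 0.052 m and angle between each of bottle0_mid, bottle1_mid, bottle2_mid, bottle3_mid, bottle4_mid, bottle5_mid, bottle6_mid's own z axis and vertical below 0.15 rad and z of bottle1_mid in the frame of pot_floor between 0.036 and 0.052 m and z of bottle2_mid in the frame of pot_floor between 0.036 and 0.052 m and z of bottle3_mid in the frame of pot_floor between 0.036 and 0.052 m and z of bottle4_mid in the frame of pot_floor between 0.036 and 0.052 m and z of bottle5_mid in the frame of pot_floor between 0.036 and 0.052 m and z of bottle6_mid in the frame of pot_floor between 0.036 and 0.052 m and horizontal distance between any of bottle0_mid, bottle1_mid, bottle2_mid, bottle3_mid, bottle4_mid, bottle5_mid, bottle6_mid and pot_floor below 0.012 m), for 0.2 s.
2. the cover is home on the rim, its lugs dropped through the gaps, and turned clockwise to its stop (z of cover_handle in the frame of pot_floor between 0.115 and 0.124 m and angle between cover_handle's own z axis and vertical below 0.05 rad and horizontal distance between cover_handle and pot_floor below 0.006 m and distance between any of lug0, lug1, lug2 and lock_stop below 0.012 m), for 0.2 s.
3. the air valve is set half open (value of joint air_valve between 0.665 and 0.905 rad), for 0.2 s.
At the end, for the whole second after the job is handed in: All bottles stand upright on the pot's floor; the cover is level, home on the rim (within 3.5 mm) and turned to its locked stop (lug within 12 mm of the lock_stop point); the valve lever is within 0.12 rad of half open (0.785); all at rest (all of step 2 and all of step 3 and horizontal distance between each of bottle0_mid, bottle1_mid, bottle2_mid, bottle3_mid, bottle4_mid, bottle5_mid, bottle6_mid and pot_floor below 0.062 m and z of bottle0_mid in the frame of pot_floor between 0.036 and 0.052 m and angle between each of bottle0_mid, bottle1_mid, bottle2_mid, bottle3_mid, bottle4_mid, bottle5_mid, bottle6_mid's own z axis and vertical below 0.15 rad and z of bottle1_mid in the frame of pot_floor between 0.036 and 0.052 m and z of bottle2_mid in the frame of pot_floor between 0.036 and 0.052 m and z of bottle3_mid in the frame of pot_floor between 0.036 and 0.052 m and z of bottle4_mid in the frame of pot_floor between 0.036 and 0.052 m and z of bottle5_mid in the frame of pot_floor between 0.036 and 0.052 m and z of bottle6_mid in the frame of pot_floor between 0.036 and 0.052 m and linear speed of cover below 0.02 m/s and velocity of joint air_valve below 0.05 rad/s); the robot touches nothing.
It fails at once if something that is not part of the job is moved 5 cm or more (distance of any of tape, quart, spray_can, brush, scraper from where it was at the start of the episode above 0.05 m).
It fails at once if the cover is rammed or forced: pressed on the shaker with more than 120 N (contact force between cover and shaker above 120 N).
Of bottle0, bottle1, bottle2, bottle3, bottle4, bottle5, bottle6 only 5 to 7 are there at a start; the rules pass over those that are not, and their reading is None.
At some moment in a run one of bottle0, bottle1, bottle2, bottle3, bottle4, bottle5, bottle6 may be knocked a few centimetres aside while the robot is not near it.
It also fails if it takes over 208 s, if anything falls off the work surface, if the arm or the gripper's body presses on something with over 40 N, if the wrist force passes 120 N, or if a joint passes its speed limit or range.

### The arm

A 6-joint arm with a two-finger parallel gripper is mounted at the origin on the work surface. World frame = base frame: x ahead of the robot, y to its left, z up, the work surface at z = 0. Lengths are in m, angles in rad, forces in N, time in s.
With the tool pointing down it reaches from about 0.35 to 0.875 m from the base axis. Payload 4.2 kg.
Tool frame: the origin (TCP) lies midway between the tips of the shut fingers; the grasp point (between the pads) lies 19 mm behind it (arm.grasp_offset is the distance from the TCP to the grasp point, in m); y points along the fingers, x is the direction in which the jaws open and shut, and the axes are right-handed (so a half turn about y gives the same grasp; the last joint's range is limited). The gripper opens to 87 mm and grips with 3 to 60 N. Pads are 19 mm wide; open, the fingers measure 117 mm over their backs; the gripper's body (75 mm by 190 mm) begins 51 mm behind the grasp point.
Start: joints at [-0.848, 0.385, 0.008, 0, -1.194, -0.259], TCP at [0.28, -0.559, 0.185] pointing down, gripper open.
Joint ranges: [-3.14, 3.14], [-1.21, 2.06], [-1.07, 1.41], [-3.16, 2.05], [-2.99, -0.16], [-3.1, 3.1]. Speed limits (rad/s): [2.79, 2.79, 3.14, 3.14, 3.14, 3.14].

### API

Orientations are given as a rotation vector (axis times angle).
In Python, from workcell import arm gives the robot as it stands.
- The arm moves only by the tool jog_arm, never from a script. Its argument "increments" is one flat list of numbers, 5 for each row, row after row: the closure, from 0 (fully open) to 1 (shut), then the shift along the tool's x, y, z in m, then the turn about the tool's y in degrees. A call has 1 to 5 rows; each row is the pose to reach, as a shift and turn from the pose measured when the call began, along the tool's axes at that moment; what a row does not reach only later rows make up. A row lasts 1/10 s, in which the tool goes at most 50 mm and 8.59 degrees, less where a joint would pass 70% of its speed; a pose out of reach is approached as far as the arm can. A call with a gripper value outside its range is refused whole. The fingers move at their own pace and stop on an object; "squeeze" is the grip in N (left out, the last holds). Time passes only in rows, so rows that repeat a pose let the fingers close. It gives the time, the measured TCP pose, the force and the opening at its end, in the units of the state.
- arm.read_state(): the state, without advancing time (a new reading comes with each control period).
- arm.capture(name): name is "scene" or "top"; returns the picture (480x640x3 uint8, red, green, blue); there is no depth.
- arm.calibration(name): a dict with "K" (3x3 intrinsics, pixels), "R" (3x3) and "t" (3): a world point X has camera coordinates R X + t. Camera axes: x right, y down, z forward; pixel columns grow to the right and rows downward; lengths in m; the calibration is good to about 2 mm. A picture is of the moment at which its call begins. calibration takes no time and is no camera call.
- arm.close_job(): hands the job in, once; it reports no verdict.
The state is a dict: "clock": time; "joint_pos": joint angles; "joint_vel": joint speeds; "tau": joint torques, N m; "ee_pos": TCP position; "orientation": TCP orientation; "force": force on the tool from outside, world axes, zero at the start; "moment": the same for the moment, N m; "finger_gap": finger opening in m.
Only numpy, scipy, OpenCV 4.12 (cv2) and the standard library are available. Lean on these libraries where they do the work, as an engineer would, in place of code of your own. Each camera call takes 0.05 s, during which the arm holds its last target.

## Working session

There is one attempt and no reset: what is moved stays moved. The work goes in short steps, Python scripts to look and compute and a tool call to move; the robot and the scene stay as the last step left them, time stands still between calls to the robot, and variables do not carry over. Pictures are saved under pics/ and viewed, and the job is handed in when it is done.

Besides the shell and the picture viewer there is one more tool, called after "Request:" as name(argument=value, ...), one argument or row to a line, values as JSON. jog_arm: Moves the arm, as the interface text tells. Its arguments: {"type":"object","properties":{"increments":{"type":"array","items":{"type":"number"}},"squeeze":{"type":"number"}},"required":["increments"]}

```bash
mkdir -p pics; ls; python3 - <<'E'
from workcell import arm
import cv2
print(arm.read_state())
for n in("scene","top"):
    im=arm.capture(n); cv2.imwrite(f"pics/{n}0.png",im[:,:,::-1])
    c=arm.calibration(n); print(n,c)
E
```

```text
pics
{'clock': 0.0, 'joint_pos': array([-8.48377913e-01,  3.85587338e-01,  6.62059412e-03, -5.14001712e-04,
       -1.19401943e+00, -2.58600128e-01]), 'joint_vel': array([ 6.22997493e-04, -2.78762314e-05,  1.27442183e-03, -2.36120866e-03,
        3.13118278e-04,  1.23810980e-04]), 'tau': array([ 2.27849465e-03, -3.90671146e+01,  1.87404603e+01,  4.21973214e+00,
        1.10181549e-02, -1.63366403e-04]), 'ee_pos': array([ 0.27930762, -0.55833971,  0.18413686]), 'orientation': array([-0.9509134 , -1.54243654,  1.54045491]), 'force': array([-0.31683865, -0.99576467, -0.37952256]), 'moment': array([0.01663659, 0.00037309, 0.00980815]), 'finger_gap': 0.08714223914304318}
scene {'K': array([[456.38189285,   0.        , 317.26407377],
       [  0.        , 456.38189285, 236.41185132],
       [  0.        ,   0.        ,   1.        ]]), 'R': array([[-0.11403629,  0.99329325, -0.01908523],
       [ 0.72839855,  0.07053005, -0.6815138 ],
       [-0.67559698, -0.09161896, -0.73155635]]), 't': array([ 0.07064006, -0.29878449,  1.79728906])}
top {'K': array([[597.92007151,   0.        , 324.14897697],
       [  0.        , 597.92007151, 238.28742708],
       [  0.        ,   0.        ,   1.        ]]), 'R': array([[ 3.03936415e-04, -9.99990947e-01, -4.24418482e-03],
       [-9.91598971e-01,  2.47604462e-04, -1.29349988e-01],
       [ 1.29349868e-01,  4.24784347e-03, -9.91589919e-01]]), 't': array([0.01292542, 0.5280564 , 1.44343597])}
```

View pics/scene0.png

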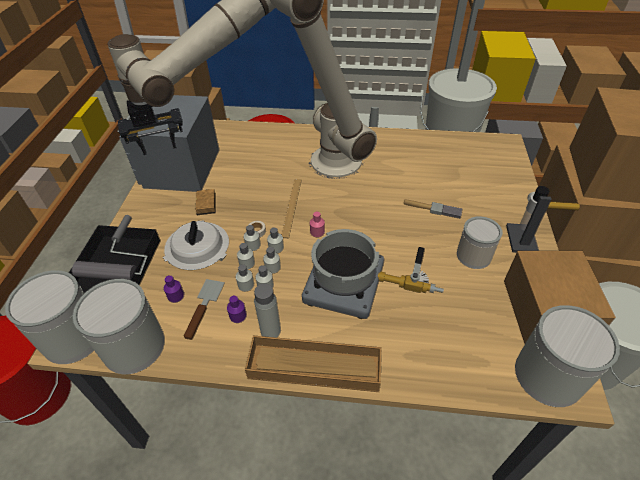

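View pics/top0.png

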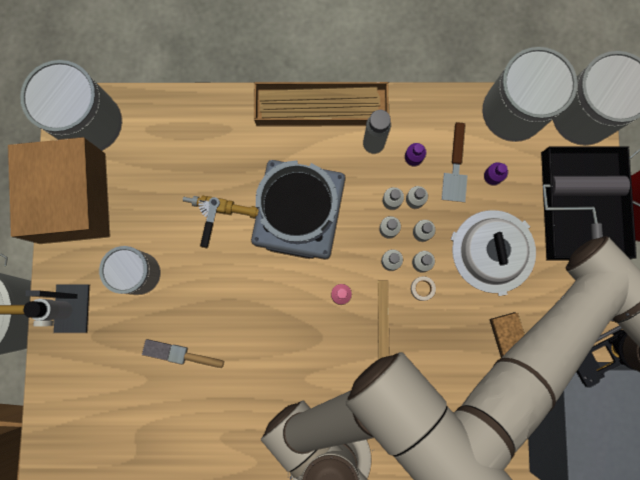

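```bash
python3 - <<'E'
import cv2,numpy as np
t=cv2.imread("pics/top0.png")
a=cv2.resize(t[170:310,330:550],None,fx=3.6,fy=3.6,interpolation=cv2.INTER_CUBIC)
cv2.imwrite("pics/top0_b.png",a)
a=cv2.resize(t[150:270,170:360],None,fx=4.2,fy=4.2,interpolation=cv2.INTER_CUBIC)
cv2.imwrite("pics/top0_p.png",a)
s=cv2.imread("pics/scene0.png")
a=cv2.resize(s[190:350,150:350],None,fx=3.7,fy=3.7,interpolation=cv2.INTER_CUBIC)
cv2.imwrite("pics/scene0_b.png",a)
E
```

```text
(no output)
```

View pics/top0_b.png

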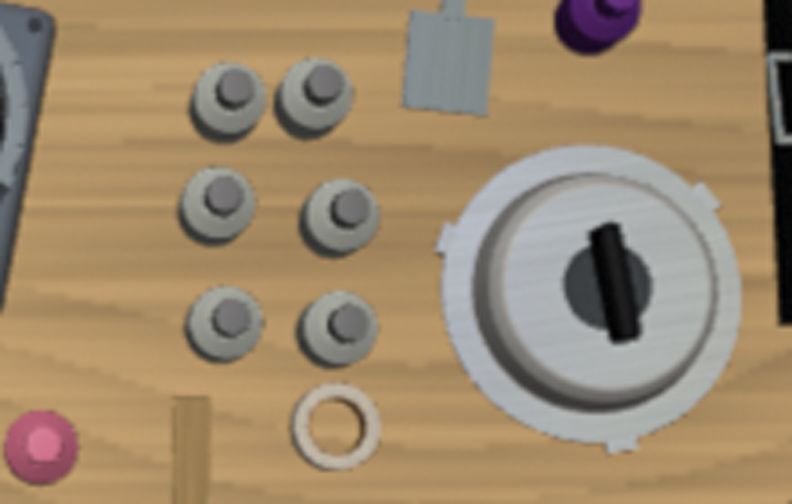

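View pics/top0_p.png

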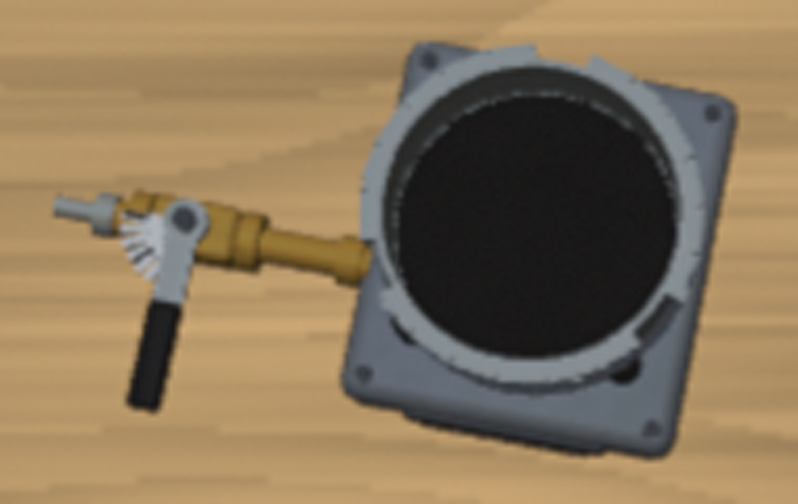

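View pics/scene0_b.png

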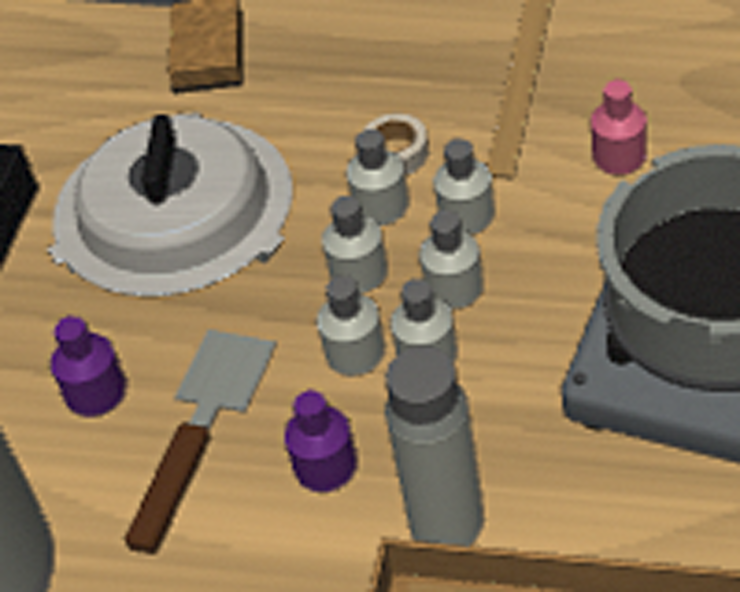

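```bash
cat > h.py <<'E'
import numpy as np,cv2
from workcell import arm
from scipy.spatial.transform import Rotation as Rn
from scipy.optimize import least_squares
CAL={n:arm.calibration(n) for n in("scene","top")}
def ray(cam,px,z):
    c=CAL[cam];px=np.atleast_2d(px).astype(float)
    d=np.c_[px,np.ones(len(px))]@np.linalg.inv(c["K"]).T@c["R"]
    o=-c["R"].T@c["t"]
    return o+d*((z-o[2])/d[:,2])[:,None]
def proj(cam,X):
    c=CAL[cam];p=(c["R"]@np.asarray(X)+c["t"]);p=c["K"]@p;return p[:2]/p[2]
def circ(P,r=None):
    P=np.asarray(P)[:,:2]
    if r is None:
        f=lambda q:np.hypot(*(P-q[:2]).T)-q[2];x0=[*P.mean(0),.1]
    else:
        f=lambda q:np.hypot(*(P-q[:2]).T)-r;x0=P.mean(0)
    s=least_squares(f,x0,loss="soft_l1",f_scale=.001);return s.x,np.sqrt(np.mean(s.fun**2))
def snap(name,cam="top"):
    im=arm.capture(cam)[:,:,::-1].copy();cv2.imwrite(f"pics/{name}.png",im);return im
def yaw(st):
    R=Rn.from_rotvec(st["orientation"]).as_matrix();return np.degrees(np.arctan2(R[1,0],R[0,0]))
def to(pos,yw=None,rel=None):
    """shift in tool axes to put TCP at pos; turn deg (about tool y, down => cw)"""
    st=arm.read_state();R=Rn.from_rotvec(st["orientation"]).as_matrix()
    s=R.T@(np.asarray(pos)-st["ee_pos"])
    y=yaw(st);out=""
    if yw is not None:
        d=(yw-y+180)%360-180
        out=f"turn {-d:.1f}"
    print(f"t={st['clock']:.1f} pos",st["ee_pos"].round(4),"yaw %.1f"%y,"gap %.4f"%st["finger_gap"],"F",st["force"].round(1),"q",st["joint_pos"].round(2),"\n-> shift",s.round(4),out)
def capcent(im,seed,r=13,z=.088):
    x0,y0=int(seed[0])-r,int(seed[1])-r
    g=cv2.cvtColor(im[y0:y0+2*r,x0:x0+2*r],cv2.COLOR_BGR2HSV)
    m=((g[...,1]<40)&(g[...,2]>70)&(g[...,2]<135)).astype(np.uint8)
    n,l,s,c=cv2.connectedComponentsWithStats(m)
    ok=[i for i in range(1,n) if s[i,4]>25]
    if not ok:return None
    i=min(ok,key=lambda i:np.hypot(*(c[i]-r)))
    return c[i]+[x0,y0],s[i,4]
E
python3 - <<'E'
from h import *
t=cv2.imread("pics/top0.png")
for s in [(395,194),(420,193),(392,224),(427,228),(395,258),(427,259)]:
    c,a=capcent(t,s); print(s,c.round(1),a,ray("top",c,.085).round(3))
hsv=cv2.cvtColor(t,cv2.COLOR_BGR2HSV)
for p in [(395,194),(389,200),(300,200),(260,180),(352,240),(297,160)]:print(p,hsv[p[1],p[0]])
R=Rn.from_rotvec(arm.read_state()["orientation"]).as_matrix();print(R.round(3))
E
```

```text
(395, 194) [394.3 198.2] 182 [[ 0.619 -0.156  0.085]]
(420, 193) [418.5 196.8] 180 [[ 0.622 -0.214  0.085]]
(392, 224) [391.3 227.5] 180 [[ 0.547 -0.148  0.085]]
(427, 228) [425.9 230.9] 183 [[ 0.539 -0.23   0.085]]
(395, 258) [393.  261.2] 183 [[ 0.467 -0.151  0.085]]
(427, 259) [425.3 262.4] 180 [[ 0.464 -0.227  0.085]]
(395, 194) [  0   4 119]
(389, 200) [ 37  16 143]
(300, 200) [15 20 26]
(260, 180) [ 18  91 162]
(352, 240) [ 17 109 176]
(297, 160) [ 17  84 167]
[[-0.447 -0.001 -0.894]
 [ 0.894  0.002 -0.447]
 [ 0.002 -1.     0.   ]]
```

```bash
python3 - <<'E'
from h import *
t=cv2.imread("pics/top0.png")
h=cv2.cvtColor(t,cv2.COLOR_BGR2HSV)
print(h[183:212,384:404,2])
h=h[150:270,240:360]
print(h[60,::2,2]); print(h[::2,60,2])
E
```

```text
[[169 169 170 170 170 169 170 170 170 170 170 170 170 171 171 170 171 170
  172 171]
 [174 174 174 174 174 174 175 174 175 175 175 175 175 175 175 176 175 176
  175 175]
 [182 181 182 182 182 182 183 182 182 182 182 183 183 182 183 183 183 183
  183 183]
 [188 188 188 188 189 188 184 179 181 183 184 184 185 189 189 189 189 188
  189 188]
 [192 192 194 192 189 184 174 157 162 168 170 171 175 185 190 192 191 192
  191 191]
 [191 191 191 190 179 163 165 166 163 160 156 154 155 163 174 185 188 191
  190 190]
 [189 186 181 182 172 164 166 162 152 140 129 125 133 142 151 161 173 183
  188 189]
 [187 174 158 166 165 165 163 144 118 120 119 118 117 118 123 142 157 164
  179 187]
 [185 173 160 163 163 165 151 123 118 121 120 119 116 115 114 127 150 152
  162 185]
 [171 159 161 162 163 160 133 104 122 122 120 118 116 115 113 117 135 149
  160 179]
 [146 161 160 161 161 144  97  99 122 122 120 118 117 116 113 114 127 145
  147 160]
 [131 157 158 159 160 133  67  93 122 121 120 119 117 115 114 113 123 142
  148 160]
 [128 154 156 157 154 126  61  85 119 122 119 118 116 115 114 110 121 142
  146 
[... 1155 characters left out ...]
 110 139 159 162 163 163 161
  161 161]
 [164 165 165 164 163 156 145 144 143 144 150 161 162 163 162 161 161 160
  160 160]
 [167 167 168 167 168 167 167 166 166 166 166 166 166 165 164 164 163 163
  163 162]]
[140 145 147 149 149 148 147 147 124 113 129  82  51  24  24  26  26  26
  26  26  26  27  27  26  26  27  26  25  25  25  26  25  26  25  24  25
  24  24  26  25  26  25  26  27  23  98 147 135 101  71 176 173 173 173
 173 173 173 173 173 172]
[185 193 191 197 186 181 179 142  61  43  44  72  25  25  25  26  23  25
  24  26  24  25  26  25  25  26  26  26  26  26  26  26  24  26  26  26
  24  25  27  25  25  23  42 143 147 122  65 117 119 116  97  72  60  60
 184 179 177 188 195 197]
```

```bash
cat >> h.py <<'E'
def cap(im,seed,z=.088):
    g=cv2.cvtColor(im,cv2.COLOR_BGR2HSV);yy,xx=np.mgrid[:480,:640];c=np.array(seed,float)
    m=(g[...,1]<40)&(g[...,2]>98)&(g[...,2]<127)
    for r in (9,7,6.5,6.5,6.5):
        k=m&(np.hypot(xx-c[0],yy-c[1])<r)
        if k.sum()<20:return None
        c=np.array([xx[k].mean(),yy[k].mean()])
    return c,int(k.sum()),ray("top",c,z)[0]
E
python3 - <<'E'
from h import *
t=cv2.imread("pics/top0.png")
for s in [(395,194),(420,193),(392,224),(427,228),(395,258),(427,259)]:
    c,a,X=cap(t,s); print(s,c.round(1),a,X.round(4), "scene px",proj("scene",X).round(0))
V=cv2.cvtColor(t,cv2.COLOR_BGR2HSV)[...,2].astype(np.float32)
V=cv2.GaussianBlur(V,(3,3),0)
c0=np.array([296.5,202.])
pts=[];out=[]
for a in np.arange(0,360,6):
    d=np.array([np.cos(np.radians(a)),np.sin(np.radians(a))])
    rr=np.arange(25,50,.25); p=c0+rr[:,None]*d
    v=cv2.remap(V,p[:,0].astype(np.float32)[None],p[:,1].astype(np.float32)[None],1)[0]
    k=np.where((v[1:]>100)&(v[:-1]<=100))[0]
    if len(k): pts.append(p[k[0]]);out.append(f"{a}:{rr[k[0]]:.1f}")
print(" ".join(out))
P=ray("top",pts,.148); print(circ(P),circ(P,.082))
q,_=circ(P); print(np.hypot(*(P[:,:2]-q[:2]).T).round(4))
E
```

```text
(395, 194) [395.6 193.8] 72 [ 0.6288 -0.1589  0.088 ] scene px [262. 267.]
(420, 193) [420.2 192.6] 76 [ 0.6316 -0.2182  0.088 ] scene px [242. 266.]
(392, 224) [392.2 223.6] 81 [ 0.5563 -0.1498  0.088 ] scene px [270. 248.]
(427, 228) [427.8 227. ] 72 [ 0.5482 -0.2344  0.088 ] scene px [243. 244.]
(395, 258) [394.2 257.6] 82 [ 0.4748 -0.1534  0.088 ] scene px [273. 229.]
(427, 259) [427.3 259.3] 80 [ 0.4709 -0.2316  0.088 ] scene px [249. 226.]
0:34.8 6:34.8 12:34.5 18:34.2 24:34.2 30:34.0 36:34.0 42:34.0 48:33.5 54:33.2 60:33.5 66:33.2 72:33.2 78:33.2 84:33.2 90:33.2 96:33.2 102:33.5 108:33.8 114:34.0 120:34.0 126:34.2 132:34.5 138:34.8 144:34.8 150:34.8 156:35.0 162:35.2 168:35.8 174:36.0 180:36.0 186:36.2 192:36.2 198:36.2 204:36.5 210:36.8 216:36.8 222:36.8 228:36.8 234:36.8 240:36.8 246:36.8 252:37.0 258:36.8 264:36.8 270:36.8 276:36.8 282:36.8 288:36.5 294:36.5 300:36.5 306:36.5 312:36.2 318:36.2 324:36.0 330:36.0 336:35.8 342:35.5 348:35.2 354:35.2
(array([0.60196653, 0.07723341, 0.08184006]), np.float64(0.0002901992813529791)) (array([0.60196878, 0.07723674]), np.float64(0.00033237091076704345))
[0.0812 0.0817 0.0816 0.0815 0.082  0.0818 0.0823 0.0826 0.0818 0.0815
 0.0823 0.0819 0.0819 0.0819 0.0819 0.0818 0.0816 0.0819 0.0821 0.0823
 0.0819 0.082  0.0821 0.0822 0.0816 0.0811 0.0812 0.0813 0.0819 0.0821
 0.0817 0.0819 0.0816 0.0814 0.0817 0.0821 0.082  0.0819 0.0819 0.0818
 0.0818 0.0818 0.0824 0.0818 0.0819 0.082  0.082  0.0821 0.0816 0.0818
 0.0819 0.0821 0.0817 0.082  0.0817 0.082  0.0818 0.0816 0.0814 0.0819]
```

```bash
python3 - <<'E'
from h import *
t=cv2.imread("pics/top0.png")
P=np.array([.602,.0772])
for p in [(304.5,164.3),(328.3,223.8),(261.7,220.2)]:
    X=ray("top",p,.148)[0,:2]-P; print("gap",np.hypot(*X).round(4),np.degrees(np.arctan2(X[1],X[0])).round(1))
H=cv2.cvtColor(t,cv2.COLOR_BGR2HSV)
for r in (.0905,):
  row=[]
  for a in range(0,360,2):
    q=proj("top",[P[0]+r*np.cos(np.radians(a)),P[1]+r*np.sin(np.radians(a)),.148]).round().astype(int)
    h=H[q[1],q[0]];row.append(f"{a}:{h[1]},{h[2]}")
  print(" ".join(row))
# cover
m=((H[...,1]<45)&(H[...,2]>120)).astype(np.uint8)
m[:,:440]=0;m[:,542:]=0;m[:200]=0;m[305:]=0
n,l,s,c=cv2.connectedComponentsWithStats(m);i=1+np.argmax(s[1:,4]);print(s[i],c[i])
cs,_=cv2.findContours((l==i).astype(np.uint8),0,1);k=max(cs,key=cv2.contourArea)[:,0]
X=ray("top",k,.0145)[:,:2];q,e=circ(X);print("cover",q,e);q,e=circ(X,.104);print(q,e)
d=X-q;rr=np.hypot(*d.T);aa=np.degrees(np.arctan2(d[:,1],d[:,0]))
for r0,a0 in sorted(zip(rr,aa),key=lambda z:z[1]):
    if r0>.1065:print(f"{a0:.0f}:{r0:.4f}",end=" ")
# handle top z=.09
m=((H[...,2]<60)).astype(np.uint8)[225:270,485:515]
yy,xx=np.nonzero(m);pp=np.c_[xx+485,yy+225];(cx,cy),(w,h),an=cv2.minAreaRect(pp.astype(np.float32));print("\n",cx,cy,w,h,an)
b=cv2.boxPoints(((cx,cy),(w,h),an));print(ray("top",b,.09).round(4), ray("top",[(cx,cy)],.085))
E
```

```text
gap 0.0863 -12.8
gap 0.0926 -126.7
gap 0.0913 121.0
0:24,146 2:26,147 4:24,146 6:26,147 8:26,147 10:23,145 12:21,145 14:24,146 16:25,145 18:21,146 20:23,147 22:24,146 24:23,146 26:23,146 28:23,146 30:21,146 32:21,145 34:23,145 36:23,146 38:23,146 40:24,147 42:25,145 44:24,146 46:23,146 48:22,142 50:24,139 52:23,145 54:19,144 56:24,146 58:26,146 60:24,146 62:24,147 64:24,147 66:23,134 68:24,147 70:25,145 72:24,146 74:25,145 76:26,147 78:24,147 80:21,144 82:25,135 84:25,145 86:26,147 88:26,147 90:24,146 92:26,147 94:26,147 96:24,147 98:24,147 100:11,68 102:85,78 104:58,102 106:79,113 108:35,96 110:39,104 112:41,111 114:42,109 116:44,116 118:36,114 120:21,144 122:23,145 124:23,146 126:23,146 128:23,146 130:23,147 132:23,146 134:23,145 136:21,133 138:23,145 140:24,146 142:23,143 144:23,145 146:23,147 148:23,147 150:21,144 152:22,140 154:23,135 156:24,146 158:23,146 160:22,142 162:24,146 164:22,142 166:21,146 168:22,142 170:22,148 172:23,146 174:23,146 176:24,146 178:23,146 180:23,146 182:21,146 184:23,144 186:22,142 188:23,146 190:23,147 192:23,146 194:24,146 196:22,139 198:23,147 200:21
[... 892 characters left out ...]
8] [494.4847658  249.65802638]
cover [ 0.49917103 -0.40999945  0.10299553] 0.002452905243327617
[ 0.4991628 -0.4099119] 0.0024031704277837516
-176:0.1077 -175:0.1104 -174:0.1106 -173:0.1109 -171:0.1088 -170:0.1092 -169:0.1097 -167:0.1102 -166:0.1107 -166:0.1084 -57:0.1087 -55:0.1102 -54:0.1097 -52:0.1094 -51:0.1110 -49:0.1108 -47:0.1107 -46:0.1089 -45:0.1071 64:0.1084 65:0.1106 66:0.1097 68:0.1110 69:0.1101 70:0.1093 72:0.1109 73:0.1102 74:0.1072 74:0.1096 
 500.1823425292969 248.07057189941406 32.32263946533203 11.171918869018555 77.47119140625
[[ 0.5322 -0.3845  0.09  ]
 [ 0.538  -0.4106  0.09  ]
 [ 0.4627 -0.4243  0.09  ]
 [ 0.457  -0.3983  0.09  ]] [[ 0.49787998 -0.40588722  0.085     ]]
```

```bash
python3 - <<'E'
from h import *
print(ray("top",[(377,118)],.19))
to([.4748,-.1534,.2],90)
to([.4748,-.1534,.11],90)
E
```

```text
[[ 0.78279082 -0.10748792  0.19      ]]
t=0.1 pos [ 0.2794 -0.5584  0.1843] yaw 116.6 gap 0.0868 F [-0.9 -0.2 -0.3] q [-0.85  0.39  0.01 -0.   -1.19 -0.26] 
-> shift [ 0.2749 -0.0152 -0.3559] turn 26.6
t=0.1 pos [ 0.2794 -0.5584  0.1843] yaw 116.6 gap 0.0868 F [-0.9 -0.2 -0.3] q [-0.85  0.39  0.01 -0.   -1.19 -0.26] 
-> shift [ 0.2747  0.0748 -0.3559] turn 26.6
```

Request:
jog_arm(
  increments=[0.48,0.275,-0.015,-0.356,26.6,0.48,0.275,-0.015,-0.356,26.6,0.48,0.275,-0.015,-0.356,26.6,0.48,0.275,-0.015,-0.356,26.6,0.48,0.275,-0.015,-0.356,26.6],
  squeeze=20,
)

```text
clock: 0.6
ee_pos: [0.3843, -0.3405, 0.1927]
orientation: [-1.207, -1.208, 1.207]
force: [0.9, 0.7, -0.6]
finger_gap: 0.0549
```

```bash
python3 - <<'E'
from h import *
to([.4748,-.1534,.11],90)
E
```

```text
t=0.6 pos [ 0.3843 -0.3405  0.1927] yaw 89.9 gap 0.0549 F [ 0.9  0.7 -0.6] q [-0.41  0.19 -0.25 -0.   -1.14 -1.16] 
-> shift [ 0.1872  0.083  -0.0902] turn -0.1
```

Request:
jog_arm(
  increments=[0.48,0.187,0.03,-0.09,0,0.48,0.187,0.03,-0.09,0,0.48,0.187,0.03,-0.09,0,0.48,0.187,0.03,-0.09,0,0.48,0.187,0.083,-0.09,0],
)

```text
clock: 1.1
ee_pos: [0.481, -0.1516, 0.12]
orientation: [-1.216, -1.223, 1.206]
force: [0.6, -0.8, -0.9]
finger_gap: 0.0451
```

```bash
python3 - <<'E'
from h import *
im=snap("top1")
for s in [(395,194),(420,193),(392,224),(427,228),(395,258),(427,259)]:
    c=cap(im,s); print(s,c and (c[0].round(1),c[1],c[2].round(4)))
to([.4748,-.1534,.065],90)
E
```

```text
(395, 194) (array([395.6, 193.8]), 72, array([ 0.6288, -0.1589,  0.088 ]))
(420, 193) (array([420.2, 192.6]), 75, array([ 0.6317, -0.2181,  0.088 ]))
(392, 224) None
(427, 228) None
(395, 258) (array([395.4, 252.2]), 55, array([ 0.4878, -0.1564,  0.088 ]))
(427, 259) None
t=1.1 pos [ 0.4716 -0.1503  0.1085] yaw 90.0 gap 0.0454 F [-3.1  0.4 -7.6] q [ 0.02  0.25 -0.4  -0.01 -0.93 -1.58] 
-> shift [-0.0033  0.0435 -0.0036] turn 0.0
```

Request:
jog_arm(
  increments=[0.48,-0.003,0.02,-0.004,0,0.48,-0.003,0.043,-0.004,0,0.48,-0.003,0.043,-0.004,0,0.48,-0.003,0.043,-0.004,0],
)

```text
clock: 1.55
ee_pos: [0.4751, -0.1535, 0.0658]
orientation: [-1.198, -1.204, 1.211]
force: [0.8, 0.5, 0.7]
finger_gap: 0.0456
```

```bash
python3 - <<'E'
from h import *
im=snap("s1","scene")
cv2.imwrite("pics/s1c.png",cv2.resize(im[150:330,180:350],None,fx=4,fy=3.3))
to([.4748,-.1534,.065],90)
E
```

```text
t=1.6 pos [ 0.4759 -0.1535  0.0665] yaw 90.0 gap 0.0454 F [0.6 0.1 0.6] q [ 0.01  0.31 -0.45 -0.01 -0.83 -1.58] 
-> shift [0.0001 0.0015 0.0011] turn 0.0
```

View pics/s1c.png

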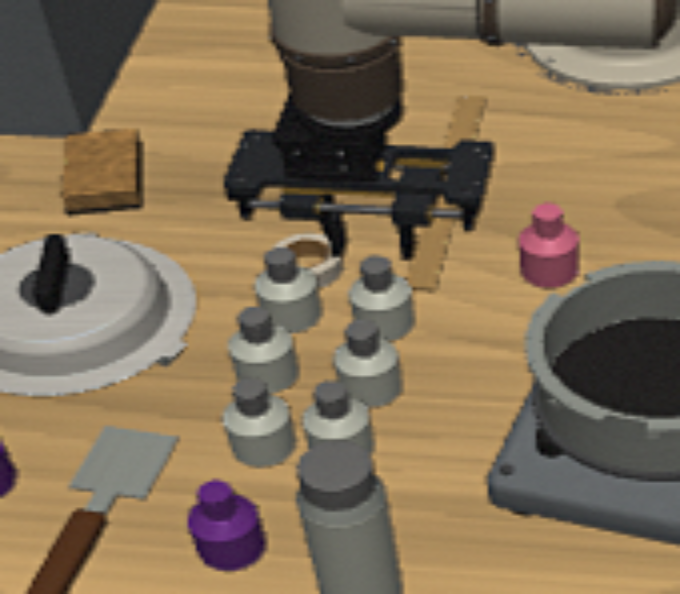

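```bash
python3 - <<'E'
from h import *
for X in ([.4759,-.1535,.0665],[.4748,-.1534,.088],[.4748,-.1534,.0]):
    p=proj("scene",X);print(p,(p-[180,150])*[4,3.3])
im=snap("s2","scene")
cv2.imwrite("pics/s2c.png",cv2.resize(im[150:330,180:350],None,fx=4,fy=3.3))
im=snap("t2","top");cv2.imwrite("pics/t2c.png",cv2.resize(im[170:330,320:480],None,fx=4,fy=3.7))
E
```

```text
[273.76317422 233.78771203] [375.05269686 276.49944971]
[273.24644156 228.81716707] [372.98576623 260.09665132]
[275.66176925 247.50774362] [382.64707698 321.77555395]
```

View pics/s2c.png

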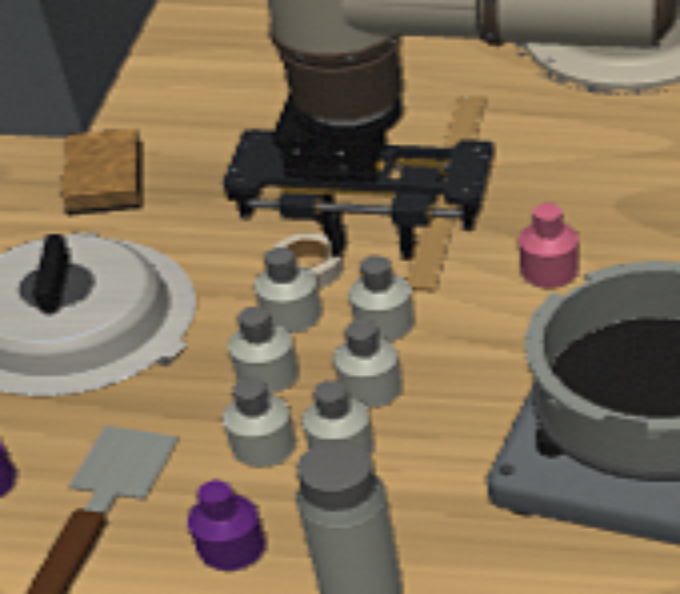

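View pics/t2c.png

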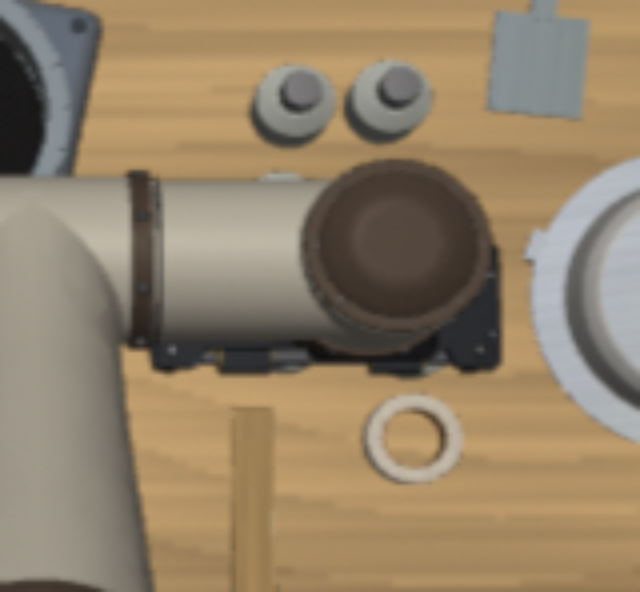

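```bash
python3 - <<'E'
from h import *
for px in [(281.7,227.3),(264.5,226)]:
  a=ray("scene",px,0)[0];b=ray("scene",px,.2)[0]
  f=(.476-a[0])/(b[0]-a[0]);print(a+f*(b-a), ray("scene",px,.0665))
im=cv2.imread("pics/s2.png");cv2.imwrite("pics/s2d.png",cv2.resize(im[175:265,225:315],None,fx=6.6,fy=6.6,interpolation=cv2.INTER_CUBIC))
E
```

```text
[ 0.476      -0.12557639  0.09878916] [[ 0.44529763 -0.13325727  0.0665    ]]
[ 0.476      -0.17979269  0.09924732] [[ 0.4448479  -0.18933822  0.0665    ]]
```

View pics/s2d.png

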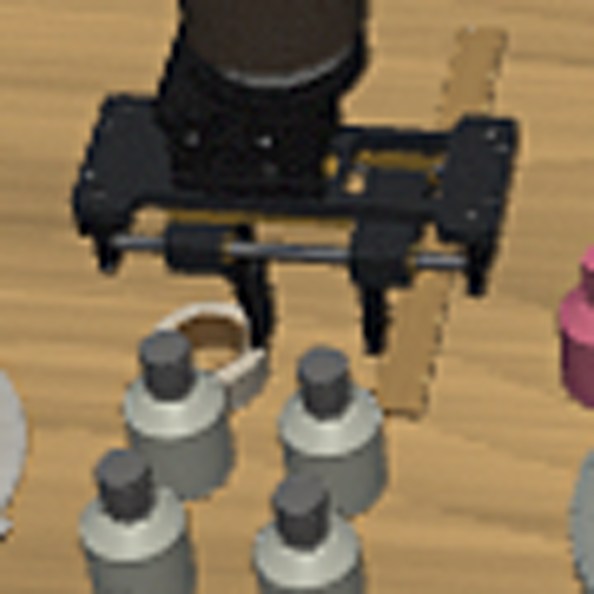

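```bash
python3 - <<'E'
from h import *
for z in (.1,.14,.17,.2): print(z,ray("top",(401.9,268),z)[0][:2].round(3),ray("scene",(268.5,213),z)[0][:2].round(3))
print(proj("top",[.4759,-.1535,.2]))
st=arm.read_state();print(Rn.from_rotvec(st["orientation"]).as_matrix().round(3),st)
E
```

```text
0.1 [ 0.449 -0.17 ] [ 0.418 -0.178]
0.14 [ 0.446 -0.165] [ 0.459 -0.166]
0.17 [ 0.444 -0.161] [ 0.489 -0.158]
0.2 [ 0.441 -0.157] [ 0.519 -0.149]
[400.0183717  252.13477225]
[[-0.    -0.007 -1.   ]
 [ 1.     0.005 -0.   ]
 [ 0.005 -1.     0.007]] {'clock': 1.7, 'joint_pos': array([ 0.00956599,  0.30480719, -0.44649377, -0.00719212, -0.82610649,
       -1.57526502]), 'joint_vel': array([-0.0002983 , -0.00408698, -0.00503744, -0.00385739,  0.00485067,
       -0.00140335]), 'tau': array([ 1.14605745e-02, -3.04199123e+01,  1.44887155e+01,  3.25833388e+00,
       -1.00795487e-01, -3.61824032e-04]), 'ee_pos': array([ 0.47622058, -0.15342951,  0.06695473]), 'orientation': array([-1.20036194, -1.20692086,  1.20863844]), 'force': array([0.28823596, 0.3308283 , 0.22670104]), 'moment': array([-0.06463295, -0.01008383, -0.01058546]), 'finger_gap': 0.04551453327777214}
```

```bash
python3 - <<'E'
from h import *
for X in ([0,0,0],[0.1,0,0],[0,.1,0],[0,-.1,0]): print(proj("scene",X).round(1),proj("top",X).round(1))
im=cv2.imread("pics/t2.png");cv2.imwrite("pics/t2f.png",im)
E
```

```text
[335.2 160.5] [329.5 457. ]
[332.9 176.8] [329.5 414.4]
[360.6 162. ] [288.1 457. ]
[310.  159.1] [370.9 457.1]
```

View pics/t2f.png

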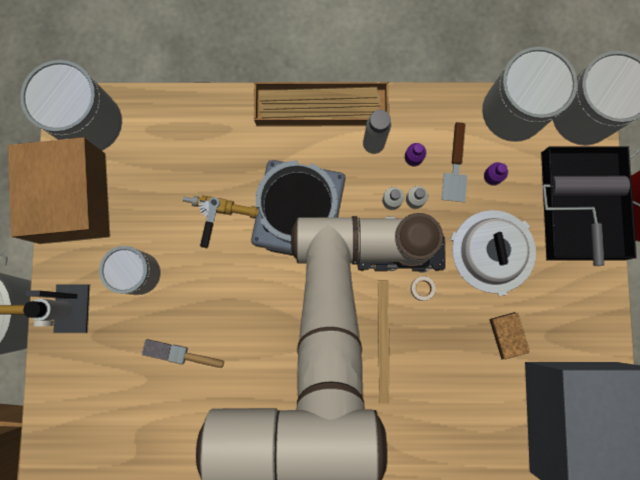

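View pics/s2.png

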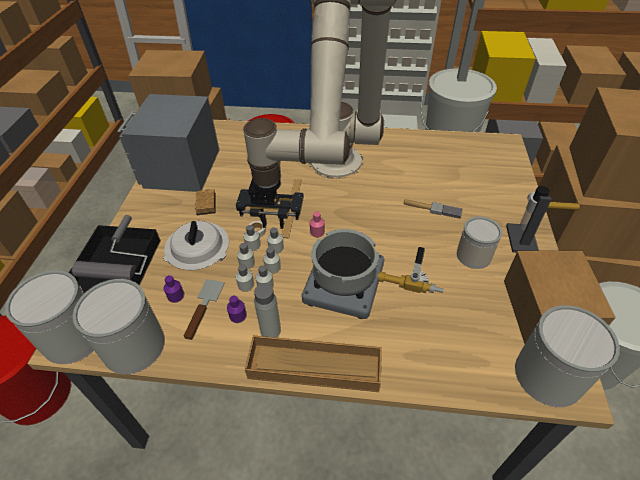

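```bash
python3 - <<'E'
from h import *
for z in (.18414,.216): 
  p=proj("scene",[.2793,-.5583,z]);print(p,(p-[100,80])*6,[((proj("scene",[.2793+s*.447*.05,-.5583-s*.894*.05,z])-[100,80])*6).round() for s in(1,-1)])
im=cv2.imread("pics/scene0.png");cv2.imwrite("pics/s0g.png",cv2.resize(im[80:170,100:200],None,fx=6,fy=6,interpolation=cv2.INTER_CUBIC))
E
```

```text
[161.86448581 158.54042507] [371.18691486 471.24255045] [array([279., 492.]), array([462., 451.])]
[159.26783739 150.73315164] [355.60702432 424.39890983] [array([262., 445.]), array([447., 404.])]
```

View pics/s0g.png

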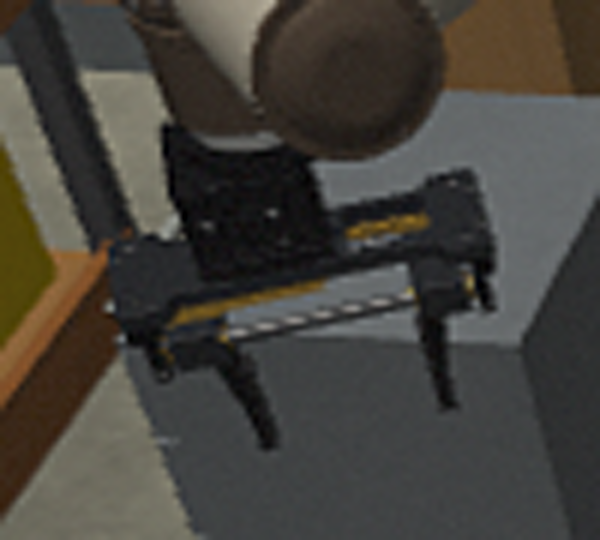

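Request:
jog_arm(
  increments=[0.8,0,0,0,0,0.8,0,0,0,0,0.8,0,0,0,0,0.8,0,0,0,0],
  squeeze=10,
)

```text
clock: 2.1
ee_pos: [0.4763, -0.1534, 0.0672]
orientation: [-1.201, -1.207, 1.208]
force: [-0.1, 0.1, -0.7]
finger_gap: 0.022
```

Request:
jog_arm(
  increments=[0.9,0,0,0,0,0.9,0,0,0,0,0.9,0,0,0,0],
)

```text
clock: 2.4
ee_pos: [0.4762, -0.1534, 0.0671]
orientation: [-1.201, -1.207, 1.209]
force: [0.3, 0.5, 0.7]
finger_gap: 0.0097
```

```bash
python3 - <<'E'
from h import *
im=snap("s3","scene")
cv2.imwrite("pics/s3d.png",cv2.resize(im[175:265,225:315],None,fx=6.6,fy=6.6,interpolation=cv2.INTER_CUBIC))
E
```

```text
(no output)
```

View pics/s3d.png

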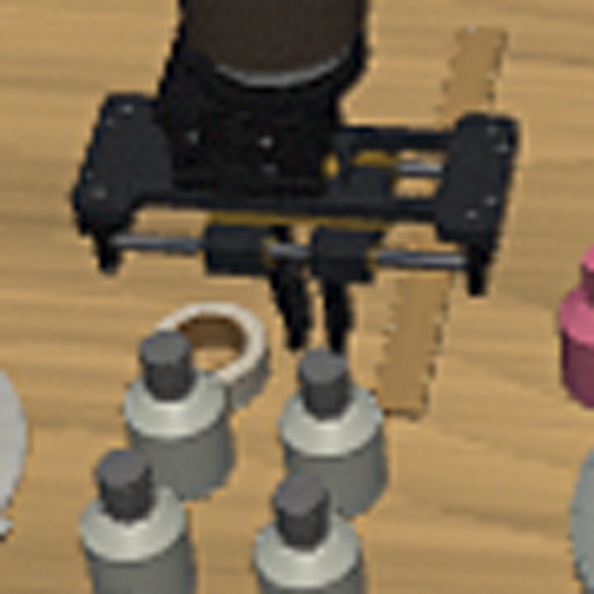

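```bash
python3 - <<'E'
from h import *
for X in ([.2793,-.5583,.216],[.248,-.566,.184],[.2793,-.5583,.184]): 
  X=np.array(X);print(*[((proj("top",X+s*.05*np.array([.447,-.894,0]))-[560,320])*7).round() for s in (1,0,-1)])
im=cv2.imread("pics/top0.png");cv2.imwrite("pics/t0g.png",cv2.resize(im[320:400,560:640],None,fx=7,fy=7,interpolation=cv2.INTER_CUBIC))
E
```

```text
[383.  92.] [239. 167.] [ 95. 242.]
[365. 192.] [224. 265.] [ 83. 339.]
[334.  89.] [193. 162.] [ 52. 236.]
```

View pics/t0g.png

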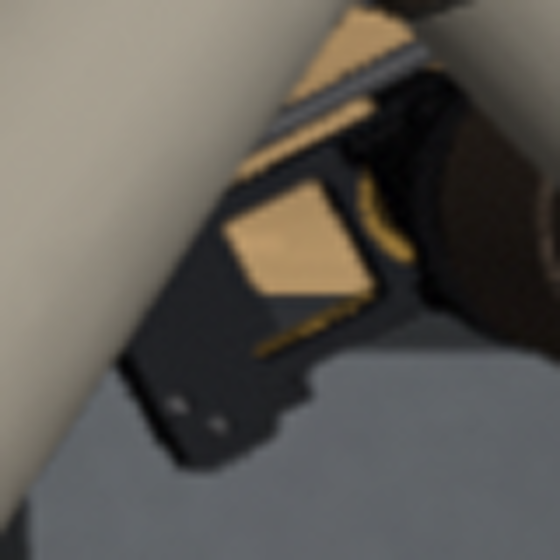

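Request:
jog_arm(
  increments=[0.48,0,0,0,0,0.48,0,0,0,0,0.48,0,0,0,0,0.48,0,0.016,0,0,0.48,0,0.016,0,0],
)

```text
clock: 2.95
ee_pos: [0.4746, -0.1532, 0.0497]
orientation: [-1.198, -1.204, 1.209]
force: [-1.3, -0.3, 0.0]
finger_gap: 0.0402
```

Request:
jog_arm(
  increments=[0.48,0,0.008,0,0,0.48,0,0.016,0,0,0.48,0,0.016,0,0],
)

```text
clock: 3.25
ee_pos: [0.4734, -0.153, 0.0325]
orientation: [-1.196, -1.202, 1.21]
force: [0.1, -0.4, -0.5]
finger_gap: 0.0451
```

```bash
python3 - <<'E'
from h import *
im=snap("s4","scene")
cv2.imwrite("pics/s4d.png",cv2.resize(im[175:265,225:315],None,fx=6.6,fy=6.6,interpolation=cv2.INTER_CUBIC))
to([.4748,-.1534,.034],90)
E
```

```text
t=3.3 pos [ 0.4739 -0.1531  0.0331] yaw 90.0 gap 0.0452 F [ 1.  -0.3  0.5] q [ 0.01  0.35 -0.48 -0.01 -0.75 -1.57] 
-> shift [-0.0003 -0.0009 -0.0009] turn -0.0
```

View pics/s4d.png

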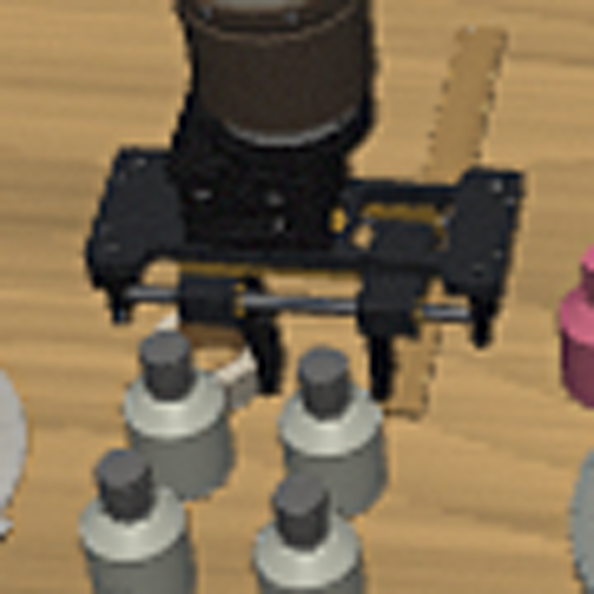

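Request:
jog_arm(
  increments=[0.9,0,0,0,0,0.9,0,0,0,0,0.9,0,0,0,0,0.9,0,0,0,0,0.9,0,0,0,0],
  squeeze=8,
)

```text
clock: 3.8
ee_pos: [0.4741, -0.1531, 0.0334]
orientation: [-1.197, -1.204, 1.21]
force: [0.4, 0.7, -0.0]
finger_gap: 0.0238
```

```bash
python3 - <<'E'
from h import *
im=snap("s5","scene")
cv2.imwrite("pics/s5d.png",cv2.resize(im[175:265,225:315],None,fx=6.6,fy=6.6,interpolation=cv2.INTER_CUBIC))
to([.4748,-.1534,.034],90)
E
```

```text
t=3.9 pos [ 0.4741 -0.1531  0.0333] yaw 90.0 gap 0.0237 F [0.9 0.4 0. ] q [ 0.01  0.35 -0.48 -0.01 -0.75 -1.57] 
-> shift [-0.0003 -0.0007 -0.0007] turn -0.0
```

View pics/s5d.png

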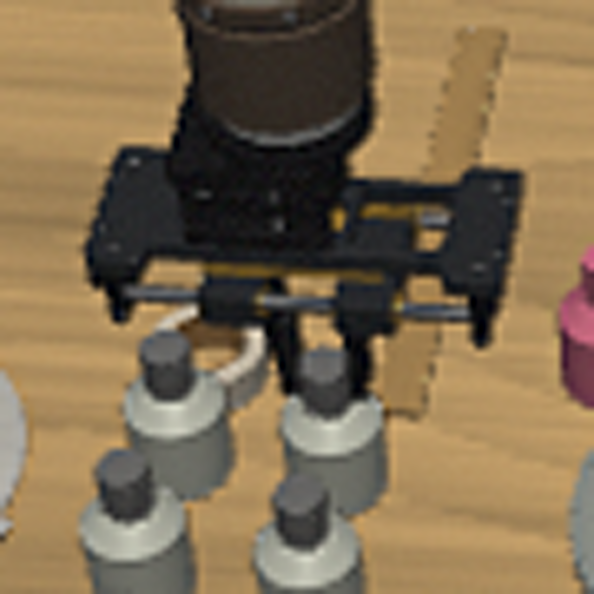

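Request:
jog_arm(
  increments=[0.9,0,0,0,0,0.9,0,-0.04,0,0,0.9,0,-0.09,0,0,0.9,0,-0.14,0,0,0.9,0,-0.187,0,0],
  squeeze=20,
)

```text
clock: 4.35
ee_pos: [0.4757, -0.1541, 0.2224]
orientation: [-1.197, -1.204, 1.21]
force: [1.7, -0.6, -2.2]
finger_gap: 0.0232
```

Request:
jog_arm(
  increments=[0.9,0.05,-0.04,-0.03,0,0.9,0.1,-0.04,-0.06,0,0.9,0.14,-0.03,-0.08,0,0.9,0.18,-0.03,-0.1,0,0.9,0.22,-0.03,-0.12,0],
)

```text
clock: 4.85
ee_pos: [0.5912, 0.0578, 0.2517]
orientation: [-1.196, -1.202, 1.21]
force: [1.0, -1.0, -1.4]
finger_gap: 0.0233
```

```bash
python3 - <<'E'
from h import *
to([.6013,.0772,.15],90)
im=snap("s6","scene")
cv2.imwrite("pics/s6d.png",im[120:320,180:460])
im=snap("t6","top")
for s in [(395,194),(420,193),(392,224),(427,228),(427,259)]:
    c=cap(im,s); print(s,c and (c[0].round(1),c[1],c[2].round(4)))
E
```

```text
t=4.8 pos [0.5912 0.0578 0.2517] yaw 90.0 gap 0.0233 F [ 1.  -1.  -1.4] q [ 0.36  0.3   0.05 -0.01 -1.33 -1.93] 
-> shift [ 0.0188  0.1017 -0.0114] turn -0.0
(395, 194) (array([395.5, 193.8]), 72, array([ 0.6287, -0.1587,  0.088 ]))
(420, 193) (array([420. , 192.7]), 70, array([ 0.6316, -0.2177,  0.088 ]))
(392, 224) (array([392. , 223.8]), 78, array([ 0.556 , -0.1493,  0.088 ]))
(427, 228) (array([427.8, 227.1]), 73, array([ 0.548 , -0.2345,  0.088 ]))
(427, 259) (array([427.2, 259.4]), 78, array([ 0.4706, -0.2313,  0.088 ]))
```

View pics/s6d.png

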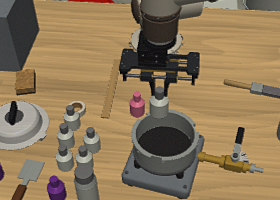

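Request:
jog_arm(
  increments=[0.9,0.019,0,-0.011,0,0.9,0.019,0.03,-0.011,0,0.9,0.019,0.06,-0.011,0,0.9,0.019,0.09,-0.011,0,0.9,0.019,0.11,-0.011,0],
)

```text
clock: 5.45
ee_pos: [0.6002, 0.08, 0.1371]
orientation: [-1.19, -1.202, 1.216]
force: [0.3, 0.2, -1.2]
finger_gap: 0.0232
```

```bash
python3 - <<'E'
from h import *
to([.6013,.0772,.12],90)
E
```

```text
t=5.5 pos [0.6002 0.08   0.1371] yaw 90.2 gap 0.0232 F [ 0.3  0.2 -1.2] q [ 0.39  0.4  -0.09 -0.01 -1.09 -1.95] 
-> shift [-0.0029  0.017  -0.0014] turn 0.2
```

Request:
jog_arm(
  increments=[0.9,-0.003,0.009,-0.001,0,0.9,-0.003,0.015,-0.001,0,0.9,-0.003,0.018,-0.001,0,0.9,-0.003,0.018,-0.001,0],
)

```text
clock: 5.85
ee_pos: [0.6016, 0.0772, 0.12]
orientation: [-1.191, -1.203, 1.215]
force: [0.6, 0.1, -1.2]
finger_gap: 0.0237
```

Request:
jog_arm(
  increments=[0.9,0,0.0015,0,0,0.58,0,0.0015,0,0,0.58,0,0.0015,0,0,0.58,0,-0.03,0,0,0.58,0,-0.08,0,0],
)

```text
clock: 6.35
ee_pos: [0.6008, 0.0762, 0.1978]
orientation: [-1.187, -1.197, 1.22]
force: [1.9, 0.6, 0.7]
finger_gap: 0.0359
```

```bash
python3 - <<'E'
from h import *
to([.4706,-.2314,.12],90)
E
```

```text
t=6.3 pos [0.6008 0.0762 0.1978] yaw 90.2 gap 0.0359 F [1.9 0.6 0.7] q [ 0.39  0.36  0.   -0.01 -1.24 -1.95] 
-> shift [-0.3075  0.0795  0.1295] turn 0.2
```

Request:
jog_arm(
  increments=[0.48,-0.307,0,0.129,0.2,0.48,-0.307,0,0.129,0.2,0.48,-0.307,0,0.129,0.2,0.48,-0.307,0.08,0.129,0.2,0.48,-0.307,0.08,0.129,0.2],
)

```text
clock: 6.85
ee_pos: [0.5079, -0.1471, 0.1608]
orientation: [-1.192, -1.197, 1.216]
force: [0.6, -0.5, -0.4]
finger_gap: 0.0453
```

Request:
jog_arm(
  increments=[0.48,-0.09,0.05,0.038,0,0.48,-0.09,0.05,0.038,0,0.48,-0.09,0.05,0.038,0],
)

```text
clock: 7.15
ee_pos: [0.4654, -0.2393, 0.1091]
orientation: [-1.19, -1.191, 1.214]
force: [-0.5, 0.4, 0.1]
finger_gap: 0.045
```

```bash
python3 - <<'E'
from h import *
im=snap("t7","top")
for s in [(395,194),(420,193),(392,224),(427,228),(427,259)]:
    c=cap(im,s); print(s,c and (c[0].round(1),c[1],c[2].round(4)))
c=cap(im,(297,200),.174);print(c)
to([.4706,-.2314,.033],90)
E
```

```text
(395, 194) (array([395.5, 193.8]), 72, array([ 0.6287, -0.1587,  0.088 ]))
(420, 193) (array([420. , 192.7]), 70, array([ 0.6316, -0.2177,  0.088 ]))
(392, 224) None
(427, 228) None
(427, 259) None
(array([296.17647059, 198.8627451 ]), 51, array([0.59953794, 0.07546937, 0.174     ]))
t=7.2 pos [ 0.4663 -0.2392  0.1095] yaw 89.8 gap 0.0454 F [-0.3 -0.2  0.3] q [-0.16  0.3  -0.33 -0.   -0.97 -1.41] 
-> shift [ 0.0075  0.0765 -0.006 ] turn -0.2
```

Request:
jog_arm(
  increments=[0.48,0.0075,0.01,-0.005,0,0.48,0.0075,0.04,-0.005,0,0.48,0.0075,0.076,-0.005,0,0.48,0.0075,0.076,-0.005,0,0.48,0.0075,0.076,-0.005,0],
)

```text
clock: 7.7
ee_pos: [0.4709, -0.2305, 0.034]
orientation: [-1.19, -1.194, 1.216]
force: [0.2, 0.4, 0.4]
finger_gap: 0.0454
```

Request:
jog_arm(
  increments=[0.9,0,0,0,0,0.9,0,0,0,0,0.9,0,0,0,0,0.9,0,0,0,0],
)

```text
clock: 8.1
ee_pos: [0.4716, -0.2307, 0.035]
orientation: [-1.192, -1.195, 1.216]
force: [0.1, -1.5, 2.0]
finger_gap: 0.0233
```

```bash
python3 - <<'E'
from h import *
to([.5485,.0772,.23],90)
E
```

```text
t=8.1 pos [ 0.4716 -0.2307  0.035 ] yaw 90.0 gap 0.0233 F [ 0.1 -1.5  2. ] q [-0.15  0.39 -0.41 -0.   -0.79 -1.43] 
-> shift [ 0.3086 -0.1955 -0.0726] turn -0.0
```

Request:
jog_arm(
  increments=[0.9,0,-0.05,0,0,0.9,0,-0.1,0,0,0.9,0.02,-0.145,-0.005,0,0.9,0.05,-0.18,-0.012,0,0.9,0.09,-0.195,-0.021,0],
)

```text
clock: 8.6
ee_pos: [0.4982, -0.1416, 0.2341]
orientation: [-1.199, -1.198, 1.211]
force: [0.9, 0.4, -2.5]
finger_gap: 0.0235
```

Request:
jog_arm(
  increments=[0.9,0.2,0,-0.047,0,0.9,0.2,0,-0.047,0,0.9,0.2,0,-0.047,0,0.9,0.2,0,-0.047,0,0.9,0.22,0,-0.052,0],
)

```text
clock: 9.1
ee_pos: [0.551, 0.0816, 0.2335]
orientation: [-1.197, -1.2, 1.213]
force: [0.6, 0.3, -2.1]
finger_gap: 0.0234
```

```bash
python3 - <<'E'
from h import *
to([.5485,.0772,.121],90)
E
```

```text
t=9.1 pos [0.551  0.0816 0.2335] yaw 90.0 gap 0.0234 F [ 0.6  0.3 -2.1] q [ 0.43  0.25 -0.07 -0.01 -1.27 -2.  ] 
-> shift [-0.0048  0.1125  0.0009] turn -0.0
```

Request:
jog_arm(
  increments=[0.9,-0.005,0.04,0.0015,0,0.9,-0.005,0.075,0.0015,0,0.9,-0.005,0.09,0.0015,0,0.9,-0.005,0.1,0.0015,0,0.9,-0.005,0.1,0.0015,0],
)

```text
clock: 9.6
ee_pos: [0.547, 0.0765, 0.1322]
orientation: [-1.195, -1.197, 1.215]
force: [0.3, -0.4, -2.1]
finger_gap: 0.0231
```

```bash
python3 - <<'E'
from h import *
to([.5478,.0772,.12],90)
E
```

```text
t=9.6 pos [0.547  0.0765 0.1322] yaw 89.9 gap 0.0231 F [ 0.3 -0.4 -2.1] q [ 0.43  0.32 -0.23 -0.01 -1.04 -1.99] 
-> shift [ 0.0007  0.0121 -0.001 ] turn -0.1
```

Lower, release, retreat.

Request:
jog_arm(
  increments=[0.9,0,0.006,-0.001,0,0.9,0,0.0125,-0.001,0,0.9,0,0.0125,-0.001,0,0.58,0,0.0125,-0.001,0,0.58,0,0.0125,-0.001,0],
)

```text
clock: 10.1
ee_pos: [0.548, 0.0766, 0.1201]
orientation: [-1.196, -1.198, 1.213]
force: [0.0, 0.5, 0.1]
finger_gap: 0.032
```

Request:
jog_arm(
  increments=[0.58,0,-0.03,0,0,0.58,0,-0.08,0,0,0.48,-0.05,-0.09,0,-18,0.48,-0.1,-0.08,0,-36,0.48,-0.15,-0.07,0,-36],
)

```text
clock: 10.6
ee_pos: [0.5497, -0.061, 0.1935]
orientation: [-0.965, -1.507, 1.513]
force: [1.2, 0.4, -0.5]
finger_gap: 0.0444
```

```bash
python3 - <<'E'
from h import *
to([.556,-.1495,.1],126)
im=snap("t8","top")
for s in [(395,194),(420,193),(392,224),(427,228)]:
    c=cap(im,s); print(s,c and (c[0].round(1),c[1],c[2].round(4)))
cv2.imwrite("pics/t8c.png",cv2.resize(im[140:280,240:440],None,fx=4,fy=4))
E
```

```text
t=10.6 pos [ 0.5497 -0.061   0.1935] yaw 114.2 gap 0.0444 F [ 1.2  0.4 -0.5] q [ 0.18  0.26 -0.14 -0.01 -1.17 -1.32] 
-> shift [-0.0841  0.093   0.0297] turn -11.8
(395, 194) None
(420, 193) (array([420.3, 192.3]), 76, array([ 0.6324, -0.2183,  0.088 ]))
(392, 224) (array([392.3, 223.4]), 80, array([ 0.5569, -0.1499,  0.088 ]))
(427, 228) (array([427.8, 227. ]), 72, array([ 0.5482, -0.2344,  0.088 ]))
```

View pics/t8c.png

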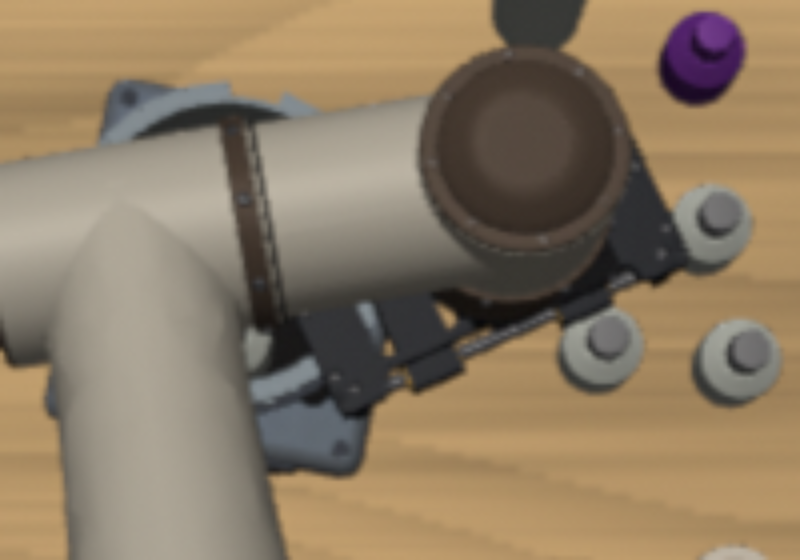

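Request:
jog_arm(
  increments=[0.48,-0.084,0.02,0.03,-11.8,0.48,-0.084,0.05,0.03,-11.8,0.48,-0.084,0.08,0.03,-11.8,0.48,-0.084,0.08,0.03,-11.8],
)

```text
clock: 11.05
ee_pos: [0.5486, -0.1561, 0.1052]
orientation: [-0.814, -1.635, 1.654]
force: [-0.9, 0.2, -0.3]
finger_gap: 0.0453
```

```bash
python3 - <<'E'
from h import *
to([.5565,-.1498,.034],126)
E
```

```text
t=11.1 pos [ 0.5486 -0.1561  0.1052] yaw 125.8 gap 0.0453 F [-0.9  0.2 -0.3] q [ 0.    0.38 -0.21 -0.01 -1.01 -0.95] 
-> shift [-0.0011  0.071  -0.0116] turn -0.2
```

Request:
jog_arm(
  increments=[0.48,-0.001,0.0,-0.0115,0,0.48,-0.001,0.03,-0.0115,0,0.48,-0.001,0.07,-0.0115,0,0.48,-0.001,0.071,-0.0115,0,0.48,-0.001,0.071,-0.0115,0],
)

```text
clock: 11.55
ee_pos: [0.5582, -0.149, 0.0356]
orientation: [-0.815, -1.637, 1.656]
force: [0.6, 0.2, 0.2]
finger_gap: 0.0453
```

```bash
python3 - <<'E'
from h import *
to([.5565,-.1498,.034],126)
E
```

```text
t=11.6 pos [ 0.5582 -0.149   0.0356] yaw 125.9 gap 0.0453 F [0.6 0.2 0.2] q [ 0.02  0.47 -0.27 -0.   -0.86 -0.96] 
-> shift [0.0003 0.0017 0.0018] turn -0.1
```

Request:
jog_arm(
  increments=[0.9,0,0.002,0.002,0,0.9,0,0.002,0.002,0,0.9,0,0.002,0.002,0,0.9,0,0.002,0.002,0],
)

```text
clock: 11.95
ee_pos: [0.5574, -0.1503, 0.0349]
orientation: [-0.817, -1.639, 1.656]
force: [0.6, -1.1, 1.7]
finger_gap: 0.0235
```

Request:
jog_arm(
  increments=[0.9,0,-0.05,0,0,0.9,0,-0.1,0,0,0.9,0,-0.15,0,0,0.9,0,-0.195,0,0,0.9,0,-0.195,0,0],
)

```text
clock: 12.45
ee_pos: [0.5665, -0.152, 0.2382]
orientation: [-0.833, -1.648, 1.657]
force: [0.7, -0.4, -0.8]
finger_gap: 0.0233
```

```bash
python3 - <<'E'
from h import *
a=np.radians(252);to([.601+.0545*np.cos(a),.077+.0545*np.sin(a),.23],126)
im=snap("t9","top")
cv2.imwrite("pics/t9c.png",cv2.resize(im[140:280,240:440],None,fx=4,fy=4))
for s in [(395,194),(420,193),(427,228)]:
    c=cap(im,s); print(s,c and (c[0].round(1),c[1],c[2].round(4)))
for s in [(297,200),(297,222)]:
    c=cap(im,s,.174); print(s,c and (c[0].round(1),c[1],c[2].round(4)))
E
```

```text
t=12.4 pos [ 0.5665 -0.152   0.2382] yaw 126.0 gap 0.0233 F [ 0.7 -0.4 -0.8] q [ 0.01  0.29  0.01 -0.   -1.29 -0.96] 
-> shift [ 0.1329  0.0081 -0.1184] turn -0.0
(395, 194) None
(420, 193) None
(427, 228) (array([427.8, 227. ]), 72, array([ 0.5482, -0.2344,  0.088 ]))
(297, 200) (array([299.2, 199.5]), 65, array([0.598 , 0.0687, 0.174 ]))
(297, 222) (array([297., 221.]), 91, array([0.5491, 0.0734, 0.174 ]))
```

View pics/t9c.png

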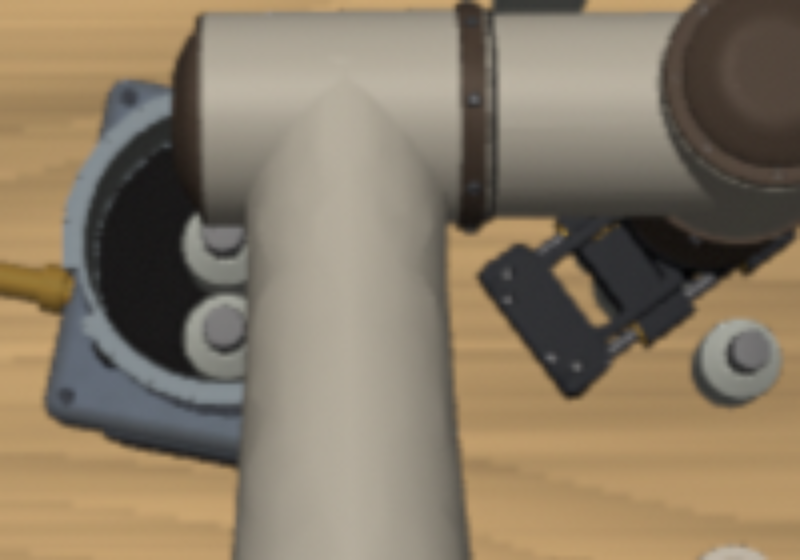

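Request:
jog_arm(
  increments=[0.9,0.133,0,-0.118,0,0.9,0.133,0,-0.118,0,0.9,0.133,0,-0.118,0,0.9,0.133,0,-0.118,0,0.9,0.133,0,-0.118,0],
)

```text
clock: 13.0
ee_pos: [0.581, 0.0291, 0.232]
orientation: [-0.819, -1.645, 1.658]
force: [0.0, -1.0, -1.7]
finger_gap: 0.0232
```

```bash
python3 - <<'E'
from h import *
print(ray("top",[(295.5,199.3),(296.5,222.5)],.174))
a=np.radians(252);to([.601+.0545*np.cos(a),.077+.0545*np.sin(a),.12],126)
E
```

```text
[[0.59853551 0.07698914 0.174     ]
 [0.54557976 0.0744002  0.174     ]]
t=13.0 pos [0.581  0.0291 0.232 ] yaw 126.2 gap 0.0232 F [ 0.  -1.  -1.7] q [ 0.32  0.29 -0.   -0.01 -1.29 -1.26] 
-> shift [-0.0067  0.1119 -0.0019] turn 0.2
```

Request:
jog_arm(
  increments=[0.9,-0.0067,0.02,-0.002,0,0.9,-0.0067,0.06,-0.002,0,0.9,-0.0067,0.085,-0.002,0,0.9,-0.0067,0.1,-0.002,0,0.9,-0.0067,0.1,-0.002,0],
)

```text
clock: 13.5
ee_pos: [0.5816, 0.0242, 0.1278]
orientation: [-0.813, -1.638, 1.66]
force: [0.3, 0.8, -2.3]
finger_gap: 0.0235
```

```bash
python3 - <<'E'
from h import *
a=np.radians(252);to([.601+.0545*np.cos(a),.077+.0545*np.sin(a),.12],126)
E
```

```text
t=13.5 pos [0.5816 0.0242 0.1278] yaw 126.1 gap 0.0235 F [ 0.3  0.8 -2.3] q [ 0.31  0.38 -0.15 -0.01 -1.07 -1.25] 
-> shift [-0.0008  0.0077 -0.0028] turn 0.1
```

Request:
jog_arm(
  increments=[0.9,-0.001,0.003,-0.0028,0,0.9,-0.001,0.0085,-0.0028,0,0.9,-0.001,0.0085,-0.0028,0,0.58,-0.001,0.0085,-0.0028,0,0.58,-0.001,0.0085,-0.0028,0],
)

```text
clock: 14.0
ee_pos: [0.5845, 0.025, 0.1197]
orientation: [-0.814, -1.639, 1.659]
force: [0.8, 0.8, 0.4]
finger_gap: 0.0315
```

Request:
jog_arm(
  increments=[0.58,0,-0.03,0,0,0.58,0,-0.08,0,0,0.48,-0.05,-0.09,0.03,0,0.48,-0.1,-0.09,0.08,0,0.48,-0.12,-0.08,0.11,0],
)

```text
clock: 14.5
ee_pos: [0.5737, -0.1229, 0.2034]
orientation: [-0.817, -1.642, 1.659]
force: [0.5, -0.2, -1.3]
finger_gap: 0.0444
```

```bash
python3 - <<'E'
from h import *
im=snap("t10","top")
cv2.imwrite("pics/t10c.png",cv2.resize(im[140:280,240:440],None,fx=4,fy=4))
for s in [(395,194),(420,193),(427,228)]:
    c=cap(im,s); print(s,c and (c[0].round(1),c[1],c[2].round(4)))
for s in [(297,200),(297,222),(317,204)]:
    c=cap(im,s,.174); print(s,c and (c[0].round(1),c[1],c[2].round(4)))
to([.6288,-.1588,.1],126)
to([.5482,-.2344,.1],126)
E
```

```text
(395, 194) None
(420, 193) None
(427, 228) (array([427.8, 227. ]), 72, array([ 0.5482, -0.2344,  0.088 ]))
(297, 200) None
(297, 222) None
(317, 204) None
t=14.6 pos [ 0.5695 -0.1286  0.2013] yaw 125.8 gap 0.0447 F [-1.6 -1.5 -0.8] q [ 0.05  0.32 -0.04 -0.   -1.24 -1.  ] 
-> shift [-0.0612  0.0993 -0.0329] turn -0.2
t=14.6 pos [ 0.5695 -0.1286  0.2013] yaw 125.8 gap 0.0447 F [-1.6 -1.5 -0.8] q [ 0.05  0.32 -0.04 -0.   -1.24 -1.  ] 
-> shift [-0.0754  0.1017  0.0767] turn -0.2
```

View pics/t10c.png

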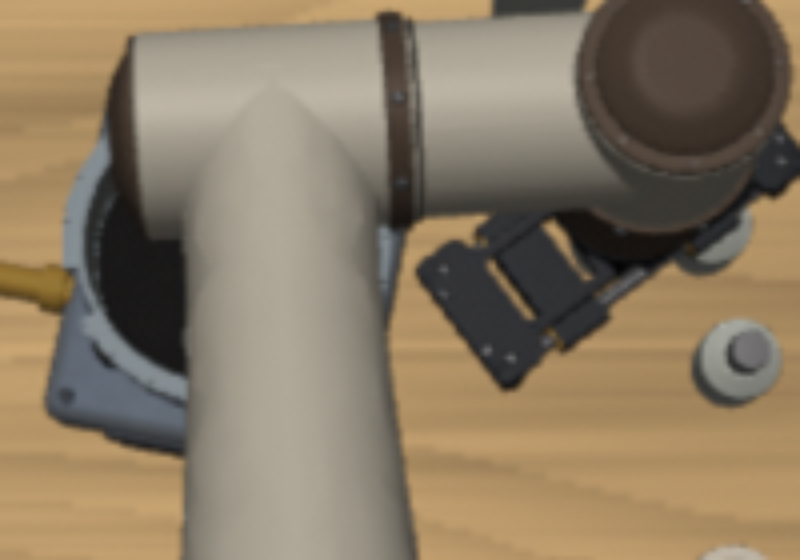

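Request:
jog_arm(
  increments=[0.48,-0.075,0.0,0.077,0,0.48,-0.075,0.04,0.077,0,0.48,-0.075,0.09,0.077,0,0.48,-0.075,0.09,0.077,0],
)

```text
clock: 14.95
ee_pos: [0.5442, -0.2353, 0.1071]
orientation: [-0.81, -1.627, 1.652]
force: [0.3, 0.4, -0.2]
finger_gap: 0.0452
```

```bash
python3 - <<'E'
from h import *
to([.5482,-.2344,.034],126)
E
```

```text
t=14.9 pos [ 0.5442 -0.2353  0.1071] yaw 125.5 gap 0.0452 F [ 0.3  0.4 -0.2] q [-0.13  0.42 -0.15  0.   -1.04 -0.82] 
-> shift [-0.0035  0.0729 -0.0058] turn -0.5
```

Request:
jog_arm(
  increments=[0.48,-0.0035,0.02,-0.006,-0.5,0.48,-0.0035,0.05,-0.005,-0.5,0.48,-0.0035,0.073,-0.004,-0.5,0.48,-0.0035,0.073,-0.004,-0.5,0.48,-0.0035,0.073,-0.004,-0.5],
)

```text
clock: 15.45
ee_pos: [0.5471, -0.2356, 0.0342]
orientation: [-0.804, -1.633, 1.658]
force: [0.0, 0.3, 1.2]
finger_gap: 0.0451
```

```bash
python3 - <<'E'
from h import *
to([.5482,-.2344,.034],126)
E
```

```text
t=15.4 pos [ 0.5471 -0.2356  0.0342] yaw 126.1 gap 0.0451 F [0.  0.3 1.2] q [-0.13  0.5  -0.22  0.   -0.89 -0.81] 
-> shift [ 0.0003  0.0002 -0.0016] turn 0.1
```

Request:
jog_arm(
  increments=[0.9,0,0,-0.001,0,0.9,0,0,-0.001,0,0.9,0,0,-0.001,0,0.9,0,0,-0.001,0],
)

```text
clock: 15.85
ee_pos: [0.5485, -0.2351, 0.0351]
orientation: [-0.805, -1.634, 1.659]
force: [0.4, -0.3, 1.8]
finger_gap: 0.0233
```

Request:
jog_arm(
  increments=[0.9,0,-0.05,0,0,0.9,0,-0.1,0,0,0.9,0,-0.15,0,0,0.9,0,-0.2,0,0,0.9,0,-0.21,0,0],
)

```text
clock: 16.35
ee_pos: [0.5591, -0.2371, 0.2525]
orientation: [-0.819, -1.64, 1.661]
force: [0.4, -1.6, -1.0]
finger_gap: 0.0234
```

```bash
python3 - <<'E'
from h import *
a=np.radians(36);T=np.array([.601+.0545*np.cos(a),.077+.0545*np.sin(a),.235]);print(T)
to(T,126)
im=snap("t11","top")
cv2.imwrite("pics/t11c.png",cv2.resize(im[140:280,240:440],None,fx=4,fy=4))
for s in [(395,194),(420,193)]:
    c=cap(im,s); print(s,c and (c[0].round(1),c[1],c[2].round(4)))
E
```

```text
[0.64509143 0.1090343  0.235     ]
t=16.4 pos [ 0.5591 -0.2371  0.2525] yaw 126.1 gap 0.0234 F [ 0.4 -1.6 -1. ] q [-0.13  0.33  0.09  0.   -1.36 -0.81] 
-> shift [ 0.2286  0.0153 -0.2739] turn 0.1
(395, 194) (array([399.1, 195.2]), 46, array([ 0.6255, -0.1673,  0.088 ]))
(420, 193) (array([420. , 192.3]), 67, array([ 0.6324, -0.2177,  0.088 ]))
```

View pics/t11c.png

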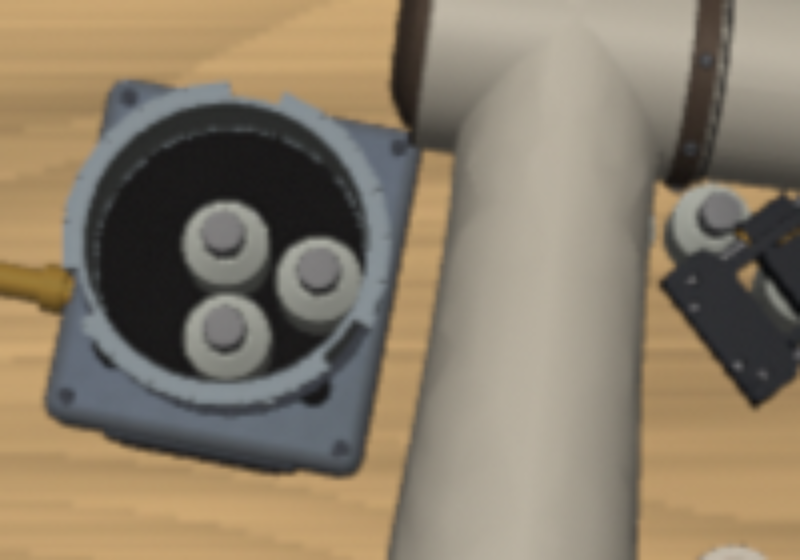

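Request:
jog_arm(
  increments=[0.9,0.229,0.015,-0.273,0,0.9,0.229,0.015,-0.273,0,0.9,0.229,0.015,-0.273,0,0.9,0.229,0.015,-0.273,0,0.9,0.229,0.015,-0.273,0],
)

```text
clock: 16.9
ee_pos: [0.6165, 0.0083, 0.235]
orientation: [-0.813, -1.636, 1.66]
force: [1.0, -0.4, -1.3]
finger_gap: 0.0231
```

```bash
python3 - <<'E'
from h import *
im=cv2.imread("pics/t11.png")
for s in [(296,198),(297,222),(320,207)]:
    c=cap(im,s,.174); print(s,c and (c[0].round(1),c[1],c[2].round(4)))
to([.6451,.109,.235],126)
E
```

```text
(296, 198) (array([295.9, 198.8]), 53, array([0.5997, 0.076 , 0.174 ]))
(297, 222) (array([296.1, 222.2]), 74, array([0.5463, 0.0753, 0.174 ]))
(320, 207) (array([319.9, 207.5]), 70, array([0.5798, 0.022 , 0.174 ]))
t=16.9 pos [0.6165 0.0083 0.235 ] yaw 126.1 gap 0.0231 F [ 1.  -0.4 -1.3] q [ 0.27  0.36  0.1  -0.01 -1.34 -1.21] 
-> shift [ 0.0646 -0.0008 -0.0825] turn 0.1
```

Request:
jog_arm(
  increments=[0.9,0.0646,0,-0.0825,0,0.9,0.0646,0,-0.0825,0,0.9,0.0646,0,-0.0825,0,0.9,0.0646,0.02,-0.0825,0,0.9,0.0646,0.05,-0.0825,0],
)

```text
clock: 17.4
ee_pos: [0.6438, 0.1098, 0.1834]
orientation: [-0.813, -1.638, 1.66]
force: [0.2, 0.4, -2.3]
finger_gap: 0.0232
```

```bash
python3 - <<'E'
from h import *
to([.6451,.109,.12],126)
E
```

```text
t=17.4 pos [0.6438 0.1098 0.1834] yaw 126.1 gap 0.0232 F [ 0.2  0.4 -2.3] q [ 0.41  0.45  0.11 -0.01 -1.26 -1.34] 
-> shift [-0.0026  0.0633 -0.002 ] turn 0.1
```

Request:
jog_arm(
  increments=[0.9,-0.0026,0.02,-0.002,0,0.9,-0.0026,0.045,-0.002,0,0.9,-0.0026,0.055,-0.002,0,0.9,-0.0026,0.0645,-0.002,0,0.9,-0.0026,0.0645,-0.002,0],
)

```text
clock: 17.9
ee_pos: [0.6457, 0.1082, 0.1213]
orientation: [-0.815, -1.639, 1.662]
force: [-1.5, -1.0, 5.4]
finger_gap: 0.0235
```

Request:
jog_arm(
  increments=[0.58,0,0,0,0,0.58,0,0,0,0,0.58,0,-0.03,0,0,0.58,0,-0.08,0,0,0.58,0,-0.08,0,36],
)

```text
clock: 18.4
ee_pos: [0.6522, 0.1086, 0.2096]
orientation: [-0.931, -1.546, 1.553]
force: [1.0, -0.2, 0.4]
finger_gap: 0.0363
```

```bash
python3 - <<'E'
from h import *
to([.629,-.159,.2],54)
im=snap("t12","top")
cv2.imwrite("pics/t12c.png",cv2.resize(im[140:280,240:440],None,fx=4,fy=4))
for s in [(395,194),(420,193)]:
    c=cap(im,s); print(s,c and (c[0].round(1),c[1],c[2].round(4)))
E
```

```text
t=18.4 pos [0.6522 0.1086 0.2096] yaw 117.4 gap 0.0363 F [ 1.  -0.2  0.4] q [ 0.41  0.44  0.16 -0.01 -1.3  -1.5 ] 
-> shift [-0.2268  0.0092  0.1438] turn 63.4
(395, 194) (array([395.4, 193.9]), 68, array([ 0.6287, -0.1585,  0.088 ]))
(420, 193) (array([420. , 192.8]), 71, array([ 0.6312, -0.2176,  0.088 ]))
```

View pics/t12c.png

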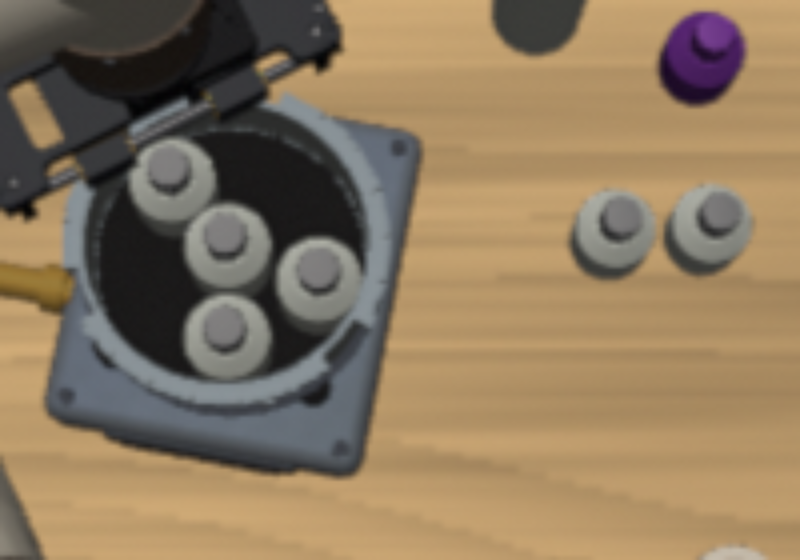

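Request:
jog_arm(
  increments=[0.48,-0.227,0.009,0.144,63.4,0.48,-0.227,0.009,0.144,63.4,0.48,-0.227,0.009,0.144,63.4,0.48,-0.227,0.009,0.144,63.4,0.48,-0.227,0.009,0.144,63.4],
)

```text
clock: 18.95
ee_pos: [0.6255, -0.1426, 0.196]
orientation: [-1.309, -0.991, 1.018]
force: [0.5, 1.1, -1.0]
finger_gap: 0.0451
```

```bash
python3 - <<'E'
from h import *
to([.6288,-.1586,.1],54)
E
```

```text
t=18.9 pos [ 0.6255 -0.1426  0.196 ] yaw 74.4 gap 0.0451 F [ 0.5  1.1 -1. ] q [ 0.03  0.42  0.09 -0.   -1.26 -1.87] 
-> shift [-0.0143  0.0959 -0.0097] turn 20.4
```

Request:
jog_arm(
  increments=[0.48,-0.0143,0.02,-0.0095,20.4,0.48,-0.0143,0.05,-0.0095,20.4,0.48,-0.0143,0.09,-0.0095,20.4,0.48,-0.0143,0.1,-0.0095,20.4,0.48,-0.0143,0.1,-0.0095,20.4],
)

```text
clock: 19.45
ee_pos: [0.627, -0.1586, 0.0936]
orientation: [-1.426, -0.717, 0.755]
force: [0.4, 0.7, 0.1]
finger_gap: 0.0453
```

```bash
python3 - <<'E'
from h import *
to([.6288,-.1586,.034],54)
E
```

```text
t=19.4 pos [ 0.627  -0.1586  0.0936] yaw 54.2 gap 0.0453 F [0.4 0.7 0.1] q [ 0.    0.51 -0.03 -0.   -1.06 -2.19] 
-> shift [ 0.0019  0.0596 -0.0029] turn 0.2
```

Request:
jog_arm(
  increments=[0.48,0.002,0.025,-0.003,0,0.48,0.002,0.055,-0.003,0,0.48,0.002,0.06,-0.003,0,0.48,0.002,0.06,-0.003,0],
)

```text
clock: 19.85
ee_pos: [0.6296, -0.1586, 0.0345]
orientation: [-1.427, -0.718, 0.756]
force: [-0.4, -0.2, 0.2]
finger_gap: 0.045
```

```bash
python3 - <<'E'
from h import *
to([.6288,-.1586,.034],54)
E
```

```text
t=19.9 pos [ 0.6296 -0.1586  0.0345] yaw 54.3 gap 0.0450 F [-0.4 -0.2  0.2] q [ 0.    0.57 -0.09 -0.   -0.94 -2.19] 
-> shift [-0.0005  0.0005  0.0006] turn 0.3
```

Request:
jog_arm(
  increments=[0.9,0,0,0,0,0.9,0,0,0,0,0.9,0,0,0,0,0.9,0,0,0,0],
)

```text
clock: 20.25
ee_pos: [0.6304, -0.1586, 0.0357]
orientation: [-1.428, -0.72, 0.755]
force: [-0.4, 0.8, 2.5]
finger_gap: 0.0235
```

Request:
jog_arm(
  increments=[0.9,0,-0.05,0,0,0.9,0,-0.1,0,0,0.9,0,-0.15,0,0,0.9,0,-0.2,0,0,0.9,0,-0.2,0,0],
)

```text
clock: 20.75
ee_pos: [0.6394, -0.1602, 0.2453]
orientation: [-1.438, -0.733, 0.746]
force: [0.1, -0.4, -0.6]
finger_gap: 0.0234
```

```bash
python3 - <<'E'
from h import *
a=np.radians(324);T=np.array([.6015+.054*np.cos(a),.077+.054*np.sin(a),.235]);print(T)
to(T,54)
im=snap("t13","top")
for s in [(420,193)]:
    c=cap(im,s); print(s,c and (c[0].round(1),c[1],c[2].round(4)))
for s in [(296,198),(297,222),(320,207),(282,182)]:
    c=cap(im,s,.174); print(s,c and (c[0].round(1),c[1],c[2].round(4)))
E
```

```text
[0.64518692 0.0452596  0.235     ]
t=20.8 pos [ 0.6394 -0.1602  0.2453] yaw 54.3 gap 0.0234 F [ 0.1 -0.4 -0.6] q [-0.    0.42  0.21  0.   -1.37 -2.19] 
-> shift [0.1704 0.01   0.115 ] turn 0.3
(420, 193) (array([420.4, 192.8]), 72, array([ 0.6313, -0.2185,  0.088 ]))
(296, 198) (array([296.1, 198.3]), 72, array([0.6008, 0.0758, 0.174 ]))
(297, 222) (array([297.2, 221.2]), 85, array([0.5485, 0.0728, 0.174 ]))
(320, 207) None
(282, 182) (array([281.7, 181.4]), 72, array([0.6398, 0.1086, 0.174 ]))
```

Request:
jog_arm(
  increments=[0.9,0.17,0.01,0.115,0,0.9,0.17,0.01,0.115,0,0.9,0.17,0.01,0.115,0,0.9,0.17,0.01,0.115,0,0.9,0.17,0.01,0.115,0],
)

```text
clock: 21.3
ee_pos: [0.6419, 0.051, 0.2283]
orientation: [-1.429, -0.729, 0.756]
force: [-0.2, 0.6, -0.2]
finger_gap: 0.0234
```

```bash
python3 - <<'E'
from h import *
to([.6452,.0453,.12],54)
E
```

```text
t=21.3 pos [0.6419 0.051  0.2283] yaw 54.6 gap 0.0234 F [-0.2  0.6 -0.2] q [ 0.33  0.41  0.15 -0.01 -1.33 -2.51] 
-> shift [-0.0017  0.1082 -0.0079] turn 0.6
```

Request:
jog_arm(
  increments=[0.9,-0.0017,0.0,-0.008,0,0.9,-0.0017,0.04,-0.008,0,0.9,-0.0017,0.075,-0.008,0,0.9,-0.0017,0.095,-0.008,0,0.9,-0.0017,0.097,-0.008,0],
)

```text
clock: 21.8
ee_pos: [0.6426, 0.0428, 0.1263]
orientation: [-1.427, -0.72, 0.761]
force: [0.2, 0.0, -1.2]
finger_gap: 0.0232
```

```bash
python3 - <<'E'
from h import *
to([.6452,.0453,.12],54)
E
```

```text
t=21.8 pos [0.6426 0.0428 0.1263] yaw 54.5 gap 0.0232 F [ 0.2  0.  -1.2] q [ 0.31  0.48  0.01 -0.01 -1.13 -2.5 ] 
-> shift [ 0.0036  0.0062 -0.0008] turn 0.5
```

Request:
jog_arm(
  increments=[0.9,0.0025,0.003,-0.001,0,0.9,0.0025,0.0065,-0.001,0,0.9,0.0025,0.0065,-0.001,0,0.58,0.0025,0.0065,-0.001,0,0.58,0.0025,0.0065,-0.001,0],
)

```text
clock: 22.3
ee_pos: [0.6452, 0.0444, 0.1204]
orientation: [-1.427, -0.721, 0.759]
force: [-0.2, -0.5, -0.8]
finger_gap: 0.0323
```

Request:
jog_arm(
  increments=[0.58,0,-0.03,0,0,0.58,0,-0.08,0,0,0.48,-0.03,-0.09,-0.02,0,0.48,-0.07,-0.09,-0.05,0,0.48,-0.12,-0.09,-0.09,0],
)

```text
clock: 22.8
ee_pos: [0.6509, -0.0919, 0.2115]
orientation: [-1.427, -0.725, 0.759]
force: [0.8, -0.4, -0.8]
finger_gap: 0.0444
```

```bash
python3 - <<'E'
from h import *
im=snap("t14","top")
cv2.imwrite("pics/t14c.png",cv2.resize(im[140:280,240:440],None,fx=4,fy=4))
for s in [(420,193)]:
    c=cap(im,s); print(s,c and (c[0].round(1),c[1],c[2].round(4)))
to([.6313,-.218,.15],54)
E
```

```text
(420, 193) (array([420.3, 192.3]), 76, array([ 0.6324, -0.2183,  0.088 ]))
t=22.9 pos [ 0.6503 -0.0996  0.2107] yaw 54.2 gap 0.0450 F [ 2.2 -1.8  0.7] q [ 0.09  0.44  0.16 -0.   -1.32 -2.29] 
-> shift [-0.1061  0.0613 -0.0551] turn 0.2
```

View pics/t14c.png

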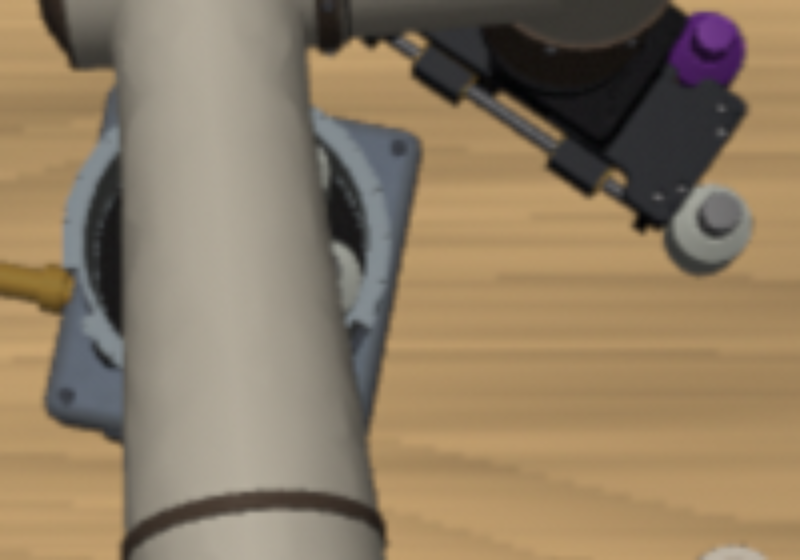

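Request:
jog_arm(
  increments=[0.48,-0.106,0,-0.055,0,0.48,-0.106,0,-0.055,0,0.48,-0.106,0.05,-0.055,0,0.48,-0.106,0.1,-0.055,0,0.48,-0.106,0.11,-0.055,0],
)

```text
clock: 23.35
ee_pos: [0.6259, -0.2181, 0.0953]
orientation: [-1.424, -0.708, 0.758]
force: [-0.5, 0.5, -0.4]
finger_gap: 0.0457
```

```bash
python3 - <<'E'
from h import *
to([.6315,-.218,.034],54)
E
```

```text
t=23.4 pos [ 0.6259 -0.2181  0.0953] yaw 54.0 gap 0.0457 F [-0.5  0.5 -0.4] q [-0.09  0.54  0.02  0.   -1.09 -2.11] 
-> shift [ 0.0045  0.0611 -0.0063] turn 0.0
```

Request:
jog_arm(
  increments=[0.48,0.0045,0.01,-0.006,0,0.48,0.0045,0.04,-0.006,0,0.48,0.0045,0.061,-0.006,0,0.48,0.0045,0.061,-0.006,0,0.48,0.0045,0.061,-0.006,0],
)

```text
clock: 23.85
ee_pos: [0.6325, -0.2178, 0.035]
orientation: [-1.425, -0.71, 0.758]
force: [-0.1, 0.2, 0.7]
finger_gap: 0.0453
```

```bash
python3 - <<'E'
from h import *
to([.6315,-.218,.034],54)
E
```

```text
t=23.9 pos [ 0.6325 -0.2178  0.035 ] yaw 54.1 gap 0.0453 F [-0.1  0.2  0.7] q [-0.09  0.6  -0.03  0.   -0.98 -2.11] 
-> shift [-0.0007  0.001   0.0007] turn 0.1
```

Request:
jog_arm(
  increments=[0.9,0,0,0,0,0.9,0,0,0,0,0.9,0,0,0,0,0.9,0,0,0,0],
)

```text
clock: 24.25
ee_pos: [0.6331, -0.2179, 0.036]
orientation: [-1.426, -0.711, 0.757]
force: [0.5, 0.5, 1.3]
finger_gap: 0.0233
```

Request:
jog_arm(
  increments=[0.9,0,-0.05,0,0,0.9,0,-0.1,0,0,0.9,0,-0.15,0,0,0.9,0,-0.2,0,0,0.9,0,-0.205,0,0],
)

```text
clock: 24.75
ee_pos: [0.6429, -0.2195, 0.2498]
orientation: [-1.437, -0.722, 0.75]
force: [-0.0, -0.2, -0.1]
finger_gap: 0.023
```

```bash
python3 - <<'E'
from h import *
im=snap("t15","top")
cv2.imwrite("pics/t15c.png",cv2.resize(im[140:280,240:440],None,fx=4,fy=4))
for s in [(296,198),(297,222),(320,207),(282,182),(311,181)]:
    c=cap(im,s,.174); print(s,c and (c[0].round(1),c[1],c[2].round(4)))
a=np.radians(108);T=np.array([.6+.0545*np.cos(a),.077+.0545*np.sin(a),.235]);print(T)
to(T,54)
E
```

```text
(296, 198) (array([296.2, 199. ]), 73, array([0.5991, 0.0755, 0.174 ]))
(297, 222) (array([295.9, 221.4]), 78, array([0.548 , 0.0757, 0.174 ]))
(320, 207) (array([319.3, 206.8]), 81, array([0.5814, 0.0233, 0.174 ]))
(282, 182) (array([281.8, 181.5]), 65, array([0.6395, 0.1084, 0.174 ]))
(311, 181) (array([311.8, 179.7]), 65, array([0.6437, 0.0403, 0.174 ]))
[0.58315857 0.12883258 0.235     ]
t=24.8 pos [ 0.6418 -0.2188  0.2468] yaw 54.1 gap 0.0232 F [ 0.7 -0.9 -1.6] q [-0.09  0.46  0.28  0.   -1.41 -2.11] 
-> shift [0.2472 0.0129 0.2513] turn 0.1
```

View pics/t15c.png

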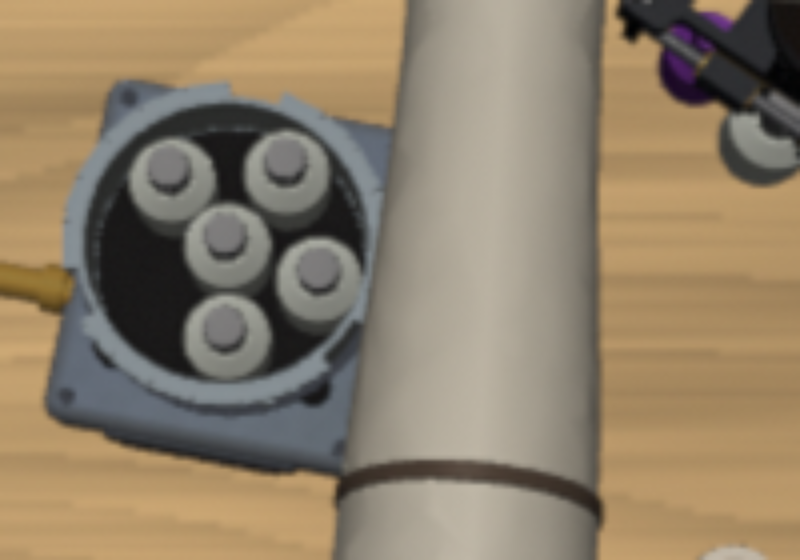

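Request:
jog_arm(
  increments=[0.9,0.247,0.01,0.251,0,0.9,0.247,0.01,0.251,0,0.9,0.247,0.01,0.251,0,0.9,0.247,0.01,0.251,0,0.9,0.247,0.01,0.251,0],
)

```text
clock: 25.3
ee_pos: [0.5977, 0.0303, 0.2366]
orientation: [-1.431, -0.716, 0.753]
force: [0.3, 0.0, -1.9]
finger_gap: 0.0234
```

```bash
python3 - <<'E'
from h import *
to([.5832,.1288,.235],54)
E
```

```text
t=25.3 pos [0.5977 0.0303 0.2366] yaw 54.0 gap 0.0234 F [ 0.3  0.  -1.9] q [ 0.32  0.32  0.05 -0.01 -1.32 -2.51] 
-> shift [0.0713 0.0019 0.0696] turn 0.0
```

Request:
jog_arm(
  increments=[0.9,0.071,0,0.0695,0,0.9,0.071,0,0.0695,0,0.9,0.071,0,0.0695,0,0.9,0.071,0.02,0.0695,0,0.9,0.071,0.05,0.0695,0],
)

```text
clock: 25.8
ee_pos: [0.582, 0.1292, 0.1865]
orientation: [-1.431, -0.718, 0.753]
force: [-0.1, -0.2, -2.2]
finger_gap: 0.0233
```

```bash
python3 - <<'E'
from h import *
to([.5832,.1288,.121],54)
E
```

```text
t=25.8 pos [0.582  0.1292 0.1865] yaw 54.1 gap 0.0233 F [-0.1 -0.2 -2.2] q [ 0.48  0.35 -0.04 -0.01 -1.2  -2.68] 
-> shift [ 0.0013  0.0655 -0.0025] turn 0.1
```

Request:
jog_arm(
  increments=[0.9,0.001,0.03,-0.0025,0,0.9,0.001,0.05,-0.0025,0,0.9,0.001,0.06,-0.0025,0,0.9,0.001,0.0655,-0.0025,0,0.9,0.001,0.0655,-0.0025,0],
)

```text
clock: 26.3
ee_pos: [0.5833, 0.1278, 0.122]
orientation: [-1.432, -0.718, 0.753]
force: [-1.2, -1.2, 2.8]
finger_gap: 0.0234
```

Request:
jog_arm(
  increments=[0.9,0,0.0005,0,0,0.58,0,0.0005,0,0,0.58,0,0.0005,0,0,0.58,0,-0.03,0,0,0.58,0,-0.08,0,0],
)

```text
clock: 26.8
ee_pos: [0.5829, 0.1273, 0.1991]
orientation: [-1.431, -0.711, 0.759]
force: [1.0, 1.1, 0.3]
finger_gap: 0.0364
```

```bash
python3 - <<'E'
from h import *
to([.499,-.409,.18],99.2)
E
```

```text
t=26.8 pos [0.5829 0.1273 0.1991] yaw 54.1 gap 0.0364 F [1.  1.1 0.3] q [ 0.48  0.35 -0.01 -0.01 -1.24 -2.67] 
-> shift [-0.4831  0.0237 -0.247 ] turn -45.1
```

Now to the cover, opening the jaws fully to about 45 mm on the way.

Request:
jog_arm(
  increments=[0.4,-0.483,-0.01,-0.247,-45,0.4,-0.483,-0.01,-0.247,-45,0.4,-0.483,-0.01,-0.247,-45,0.4,-0.483,-0.01,-0.247,-45,0.4,-0.483,-0.01,-0.247,-45],
)

```text
clock: 27.3
ee_pos: [0.5477, -0.1103, 0.2075]
orientation: [-1.14, -1.258, 1.296]
force: [-0.1, -0.4, 0.1]
finger_gap: 0.0517
```

```bash
python3 - <<'E'
from h import *
to([.499,-.409,.18],99.2)
im=snap("t16","top")
cv2.imwrite("pics/t16c.png",im[120:320,230:560])
E
```

```text
t=27.3 pos [ 0.5477 -0.1103  0.2075] yaw 95.6 gap 0.0517 F [-0.1 -0.4  0.1] q [ 0.09  0.27 -0.1   0.   -1.23 -1.56] 
-> shift [-0.2925  0.0298  0.077 ] turn -3.6
```

View pics/t16c.png

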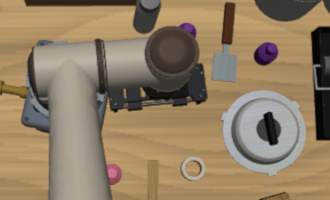

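Request:
jog_arm(
  increments=[0.4,-0.2925,0,0.077,-3.6,0.4,-0.2925,0,0.077,-3.6,0.4,-0.2925,0.02,0.077,-3.6,0.4,-0.2925,0.02,0.077,-3.6,0.4,-0.2925,0.02,0.077,-3.6],
)

```text
clock: 27.85
ee_pos: [0.5078, -0.3567, 0.1958]
orientation: [-1.107, -1.303, 1.344]
force: [0.6, -0.8, 0.4]
finger_gap: 0.0525
```

```bash
python3 - <<'E'
from h import *
to([.499,-.409,.1],99.2)
im=snap("t17","top")
cv2.imwrite("pics/t17c.png",cv2.resize(im[150:250,240:360],None,fx=6,fy=6))
for s in [(296,198),(297,222),(320,207),(282,182),(311,181),(272,203)]:
    c=cap(im,s,.174); print(s,c and (c[0].round(1),c[1],c[2].round(4)))
im=snap("s17","scene")
cv2.imwrite("pics/s17c.png",cv2.resize(im[210:310,290:410],None,fx=6,fy=6))
E
```

```text
t=27.9 pos [ 0.5078 -0.3567  0.1958] yaw 99.3 gap 0.0525 F [ 0.6 -0.8  0.4] q [-0.34  0.38  0.03  0.02 -1.24 -1.07] 
-> shift [-0.0501  0.0963  0.0142] turn 0.1
(296, 198) (array([295.9, 198.2]), 73, array([0.6011, 0.0761, 0.174 ]))
(297, 222) (array([295.8, 221.2]), 78, array([0.5486, 0.0759, 0.174 ]))
(320, 207) (array([319.3, 206.7]), 83, array([0.5816, 0.0233, 0.174 ]))
(282, 182) (array([281.5, 181.2]), 72, array([0.6403, 0.1089, 0.174 ]))
(311, 181) (array([311.5, 179.5]), 70, array([0.6442, 0.0411, 0.174 ]))
(272, 203) (array([273.3, 206.8]), 75, array([0.5815, 0.1268, 0.174 ]))
```

View pics/t17c.png

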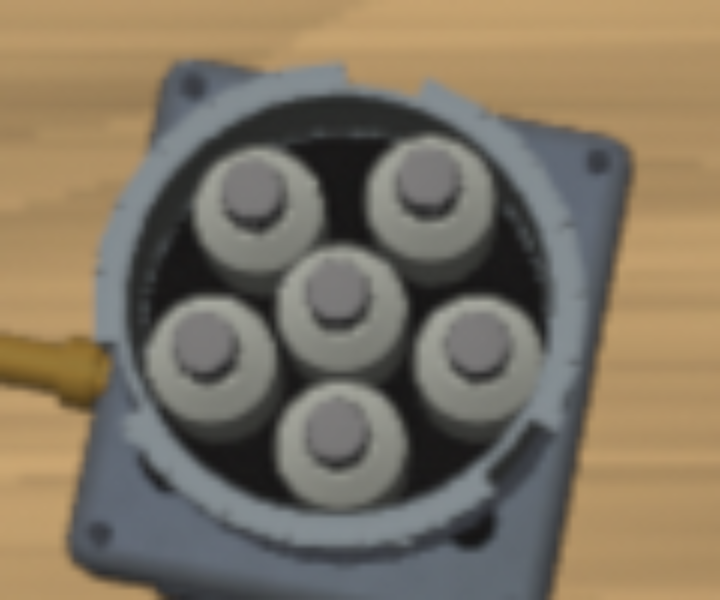

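View pics/s17c.png

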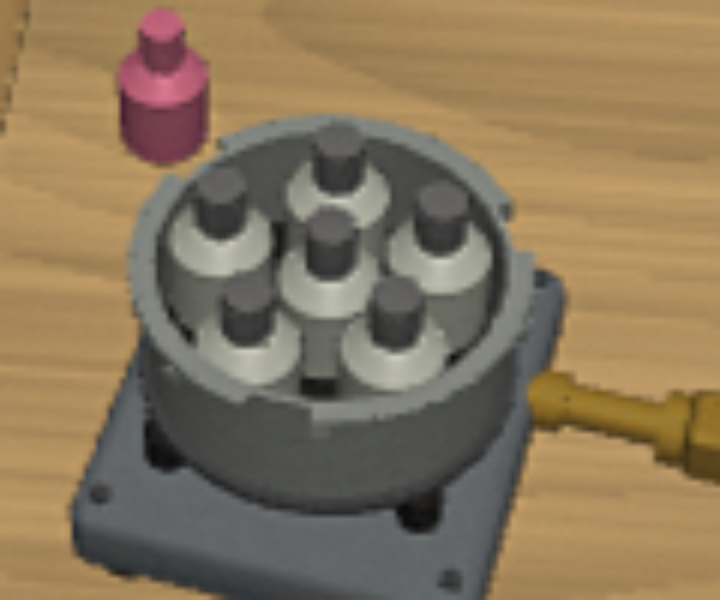

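View pics/t17.png

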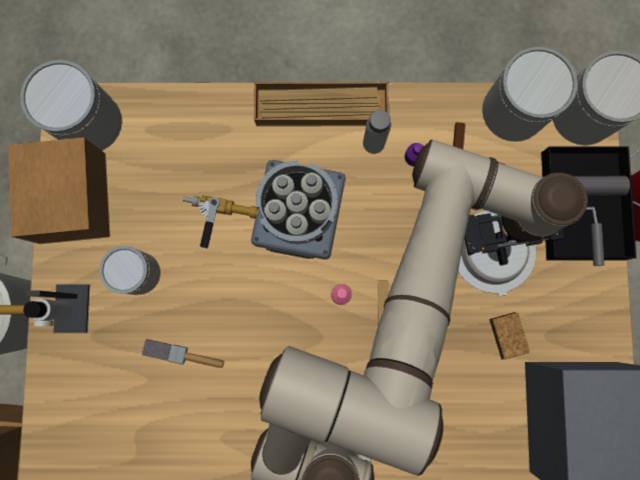

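View pics/s17.png

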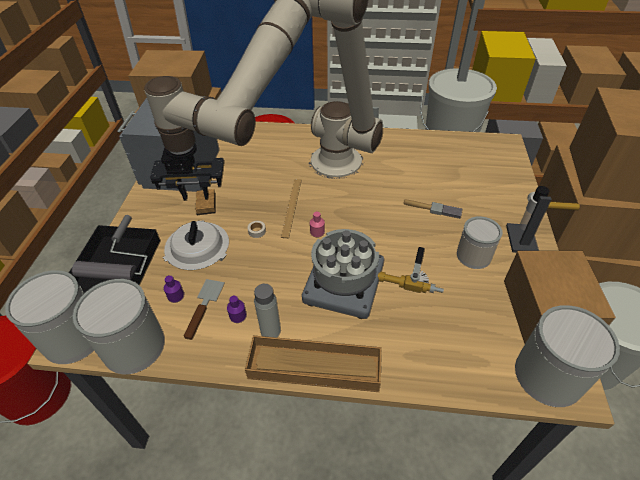

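Request:
jog_arm(
  increments=[0.4,-0.05,0.03,0.014,0,0.4,-0.05,0.08,0.014,0,0.4,-0.05,0.12,0.014,0,0.4,-0.05,0.12,0.014,0],
)

```text
clock: 28.35
ee_pos: [0.4909, -0.4089, 0.067]
orientation: [-1.093, -1.29, 1.337]
force: [-0.4, 0.6, -1.4]
finger_gap: 0.052
```

```bash
python3 - <<'E'
from h import *
to([.499,-.4095,.032],99.2)
im=snap("s18","scene")
cv2.imwrite("pics/s18c.png",cv2.resize(im[170:290,140:260],None,fx=5,fy=5))
E
```

```text
t=28.4 pos [ 0.4909 -0.4089  0.067 ] yaw 98.8 gap 0.0520 F [-0.4  0.6 -1.4] q [-0.43  0.53 -0.08  0.02 -1.01 -0.99] 
-> shift [-0.0023  0.0346 -0.0094] turn -0.4
```

View pics/s18c.png

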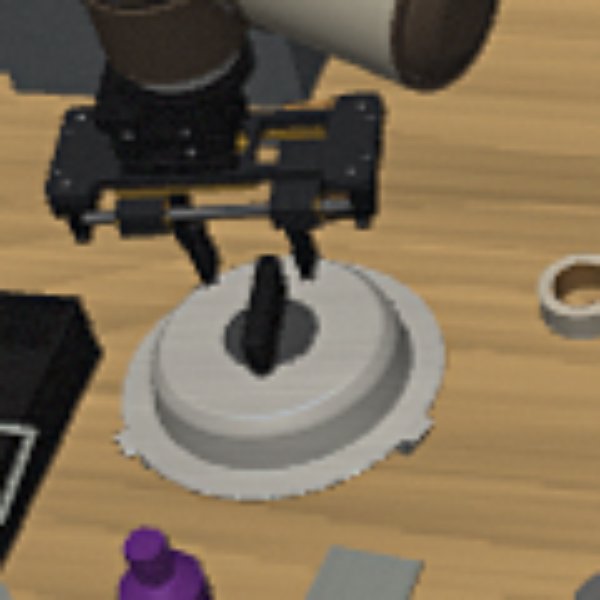

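Request:
jog_arm(
  increments=[0.4,-0.002,0.0,-0.0095,-0.4,0.4,-0.002,0.02,-0.0095,-0.4,0.4,-0.002,0.035,-0.0095,-0.4,0.4,-0.002,0.035,-0.0095,-0.4,0.4,-0.002,0.035,-0.0095,-0.4],
)

```text
clock: 28.9
ee_pos: [0.5047, -0.4119, 0.0391]
orientation: [-1.101, -1.301, 1.347]
force: [0.3, -0.1, 0.5]
finger_gap: 0.0521
```

```bash
python3 - <<'E'
from h import *
to([.499,-.4095,.032],99.2)
E
```

```text
t=28.9 pos [ 0.5047 -0.4119  0.0391] yaw 99.4 gap 0.0521 F [ 0.3 -0.1  0.5] q [-0.43  0.57 -0.09  0.02 -0.95 -0.99] 
-> shift [0.0033 0.0073 0.005 ] turn 0.2
```

Request:
jog_arm(
  increments=[0.4,0.003,0.003,0.005,0,0.4,0.003,0.0075,0.005,0,0.4,0.003,0.0075,0.005,0,0.4,0.003,0.0075,0.005,0],
)

```text
clock: 29.3
ee_pos: [0.499, -0.4098, 0.032]
orientation: [-1.101, -1.301, 1.347]
force: [-0.2, -1.1, 0.0]
finger_gap: 0.0518
```

```bash
python3 - <<'E'
from h import *
to([.499,-.4095,.032],99.2)
im=snap("s19","scene")
cv2.imwrite("pics/s19c.png",cv2.resize(im[170:290,140:260],None,fx=5,fy=5))
E
```

```text
t=29.3 pos [ 0.499  -0.4098  0.032 ] yaw 99.4 gap 0.0518 F [-0.2 -1.1  0. ] q [-0.43  0.57 -0.11  0.02 -0.92 -0.99] 
-> shift [ 0.0003  0.     -0.    ] turn 0.2
```

View pics/s19c.png

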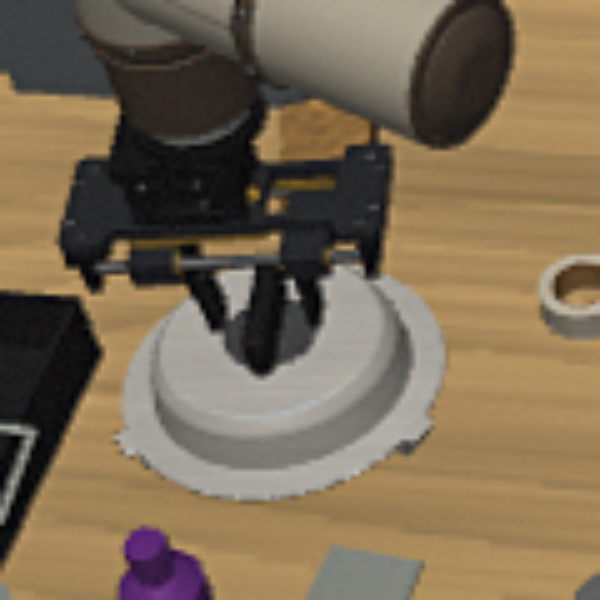

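Request:
jog_arm(
  increments=[0.95,0,0,0,0,0.95,0,0,0,0,0.95,0,0,0,0,0.95,0,0,0,0,0.95,0,0,0,0],
  squeeze=45,
)

```text
clock: 29.85
ee_pos: [0.4991, -0.4099, 0.032]
orientation: [-1.101, -1.301, 1.347]
force: [-0.1, 0.8, -0.0]
finger_gap: 0.0203
```

Request:
jog_arm(
  increments=[0.95,0,0,0,0,0.95,0,-0.03,0,0,0.95,0,-0.06,0,0,0.95,0,-0.1,0,0,0.95,0,-0.1,0,0],
)

```text
clock: 30.35
ee_pos: [0.5058, -0.4114, 0.1372]
orientation: [-1.112, -1.305, 1.349]
force: [1.1, -1.0, -4.3]
finger_gap: 0.0157
```

```bash
python3 - <<'E'
from h import *
to([.499,-.4095,.032],99.2)
im=snap("s20","scene")
cv2.imwrite("pics/s20c.png",cv2.resize(im[130:290,120:280],None,fx=3.7,fy=3.7))
im=snap("t20","top")
cv2.imwrite("pics/t20c.png",cv2.resize(im[190:310,440:560],None,fx=5,fy=5))
E
```

```text
t=30.4 pos [ 0.5058 -0.4114  0.1372] yaw 99.5 gap 0.0157 F [ 1.1 -1.  -4.3] q [-0.42  0.47  0.02  0.02 -1.13 -0.99] 
-> shift [0.0036 0.1053 0.0035] turn 0.3
```

View pics/s20c.png

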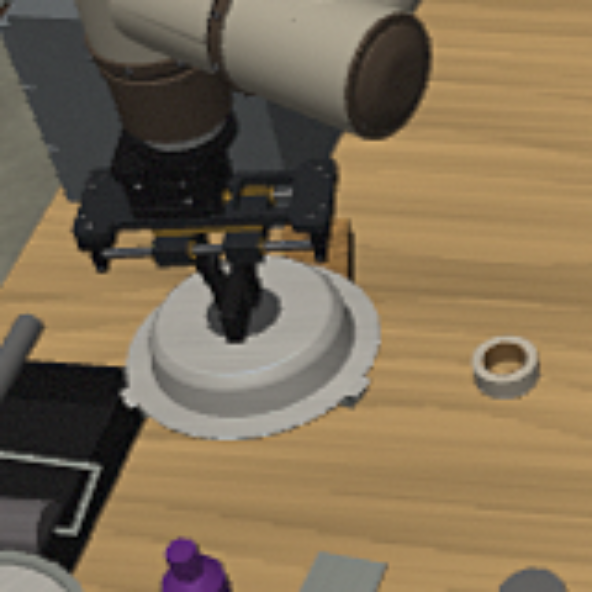

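View pics/t20c.png

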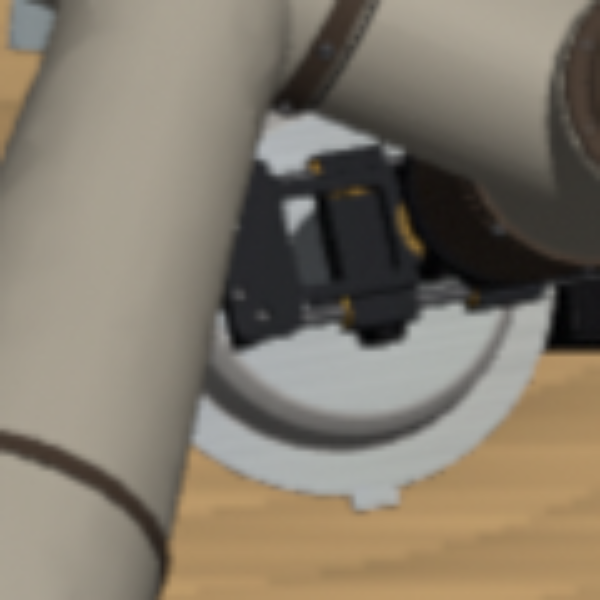

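Request:
jog_arm(
  increments=[0.95,0,-0.04,0,0,0.95,0,-0.08,0,0,0.95,0.03,-0.1,0,0,0.95,0.06,-0.105,0,-5,0.95,0.1,-0.105,-0.02,-10],
)

```text
clock: 30.95
ee_pos: [0.5068, -0.3057, 0.2335]
orientation: [-0.995, -1.425, 1.466]
force: [1.7, -0.0, -6.6]
finger_gap: 0.0157
```

```bash
python3 - <<'E'
from h import *
to([.602,.0772,.235],139.8)
E
```

```text
t=30.9 pos [ 0.5068 -0.3057  0.2335] yaw 109.3 gap 0.0157 F [ 1.7 -0.  -6.6] q [-0.26  0.32  0.03  0.01 -1.32 -0.97] 
-> shift [ 0.3298 -0.0053 -0.2166] turn -30.5
```

Request:
jog_arm(
  increments=[0.95,0.05,-0.005,-0.033,-6,0.95,0.09,-0.005,-0.059,-12,0.95,0.13,-0.005,-0.085,-18,0.95,0.17,-0.005,-0.112,-24,0.95,0.21,-0.005,-0.138,-30],
)

```text
clock: 31.45
ee_pos: [0.5654, -0.0609, 0.2324]
orientation: [-0.618, -1.782, 1.812]
force: [1.4, -0.6, -6.1]
finger_gap: 0.0156
```

```bash
python3 - <<'E'
from h import *
to([.602,.0772,.235],139.8)
E
```

```text
t=31.4 pos [ 0.5654 -0.0609  0.2324] yaw 139.5 gap 0.0156 F [ 1.4 -0.6 -6.1] q [ 0.17  0.29 -0.01 -0.01 -1.32 -0.88] 
-> shift [ 0.0618 -0.0042 -0.1287] turn -0.3
```

Request:
jog_arm(
  increments=[0.95,0.02,-0.004,-0.043,0,0.95,0.04,-0.004,-0.085,0,0.95,0.0618,-0.004,-0.1287,0,0.95,0.0618,-0.004,-0.1287,0,0.95,0.0618,-0.004,-0.1287,0],
)

```text
clock: 31.95
ee_pos: [0.6001, 0.0784, 0.2308]
orientation: [-0.61, -1.776, 1.815]
force: [-0.6, -0.7, -7.4]
finger_gap: 0.0156
```

```bash
python3 - <<'E'
from h import *
im=snap("t21","top")
cv2.imwrite("pics/t21c.png",cv2.resize(im[140:260,230:370],None,fx=5,fy=5))
im=snap("s21","scene")
cv2.imwrite("pics/s21c.png",cv2.resize(im[180:330,270:420],None,fx=4,fy=4))
to([.602,.0772,.19],139.8)
E
```

```text
t=32.0 pos [0.6006 0.0765 0.2324] yaw 139.5 gap 0.0155 F [-0.5  0.8 -6.3] q [ 0.38  0.36  0.09 -0.02 -1.35 -1.08] 
-> shift [-0.0023  0.0423 -0.003 ] turn -0.3
```

View pics/t21c.png

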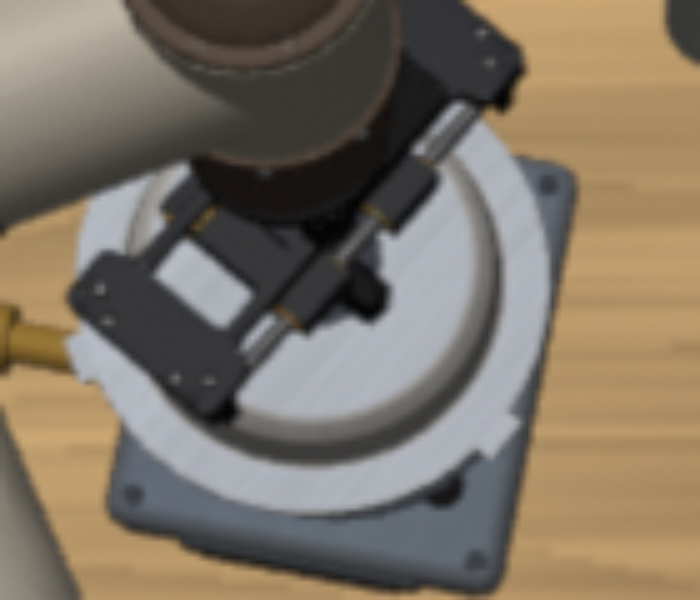

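View pics/s21c.png

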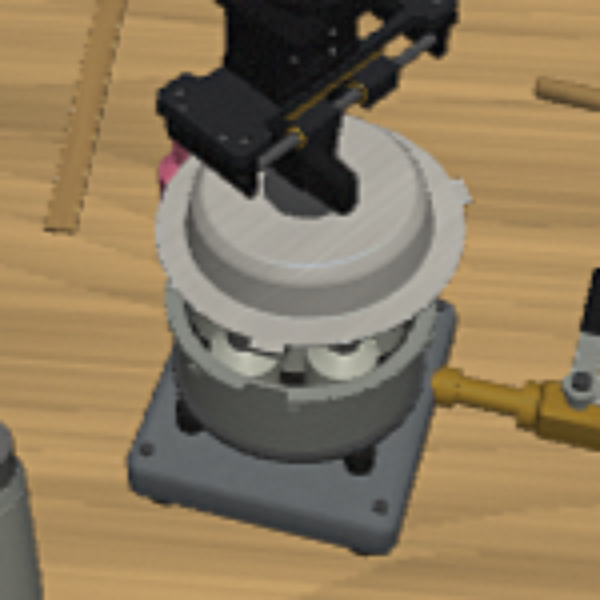

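```bash
cat >> h.py <<'E'
def cover(im,z,c0,ears=True):
    """flange circle via radial outermost light-grey edge"""
    H=cv2.cvtColor(im,cv2.COLOR_BGR2HSV)
    m=((H[...,1]<40)&(H[...,2]>150)).astype(np.uint8)
    n,l,s,c=cv2.connectedComponentsWithStats(m)
    q=proj("top",[*c0,z]);x,y=q.round().astype(int)
    sub=l[y-55:y+55,x-55:x+55];ids=np.bincount(sub[sub>0]);i=ids.argmax()
    m=(l==i).astype(np.uint8)
    k=np.concatenate([a[:,0] for a in cv2.findContours(m,0,1)[0]])
    X=ray("top",k,z)[:,:2];d=X-np.array(c0);r=np.hypot(*d.T);g=(r>.094)&(r<.116)
    X=X[g];q,e=circ(X,.104);d=X-q;r=np.hypot(*d.T);k=abs(r-.104)<.003
    q,e=circ(X[k],.104);d=X-q;r=np.hypot(*d.T);a=np.degrees(np.arctan2(d[:,1],d[:,0]))
    print("centre",q.round(4),"rms",e.round(4),k.sum(),"ears",sorted((int(a0),round(float(r0),4)) for a0,r0 in zip(a,r) if .1065<r0<.114))
    return q
E
python3 - <<'E'
from h import *
im=cv2.imread("pics/t21.png")
cover(im,.2145,(.6015,.077))
E
```

```text
centre [0.6016 0.0838] rms 0.0011 142 ears [(-135, 0.1077), (-135, 0.1108), (-134, 0.1124), (-133, 0.1124), (-131, 0.1125), (-129, 0.1114), (-129, 0.1128), (-127, 0.1117), (-125, 0.1091), (-125, 0.1121), (105, 0.1072), (108, 0.109), (111, 0.1084), (112, 0.1091), (113, 0.108), (115, 0.1069), (115, 0.1098)]
```

```bash
python3 - <<'E'
from h import *
def ext(c,r,z):
    P=np.array([proj("scene",[c[0]+r*np.cos(t),c[1]+r*np.sin(t),z]) for t in np.linspace(0,6.28,200)])
    return (((P.min(0)-[270,180])*4).round(),((P.max(0)-[270,180])*4).round())
print("pot",ext((.602,.0772),.094,.148))
for y in (.0765,.0838): print(y,ext((.6015,y),.104,.2145))
im=snap("t22","top");print(arm.read_state()["ee_pos"])
cover(im,.2145,(.6015,.08))
m=cv2.imread("pics/t22.png")
q=proj("top",[.6015,.0765,.2145]);
for y,col in((.0765,(0,0,255)),(.0838,(0,255,0))):
  P=np.array([proj("top",[.6015+.104*np.cos(t),y+.104*np.sin(t),.2145]) for t in np.linspace(0,6.28,100)])
  b=cv2.resize(m[140:260,230:370],None,fx=5,fy=5) if y<.08 else b
  cv2.polylines(b,[((P-[230,140])*5+2).astype(np.int32)],True,col,1)
cv2.imwrite("pics/t22o.png",b)
E
```

```text
pot (array([163., 192.]), array([433., 396.]))
0.0765 (array([144., 117.]), array([455., 344.]))
0.0838 (array([155., 117.]), array([466., 344.]))
[0.60093001 0.07605746 0.23315988]
centre [0.6023 0.0818] rms 0.0012 147 ears [(-135, 0.1084), (-135, 0.1115), (-134, 0.113), (-133, 0.113), (-132, 0.1115), (-130, 0.1117), (-129, 0.112), (-127, 0.1123), (-126, 0.1127), (-125, 0.1066), (-125, 0.1097), (104, 0.1066), (105, 0.1093), (106, 0.1098), (107, 0.1104), (108, 0.109), (110, 0.1097), (111, 0.1084), (112, 0.1092), (113, 0.1101), (114, 0.1109), (115, 0.107), (115, 0.109)]
```

View pics/t22o.png

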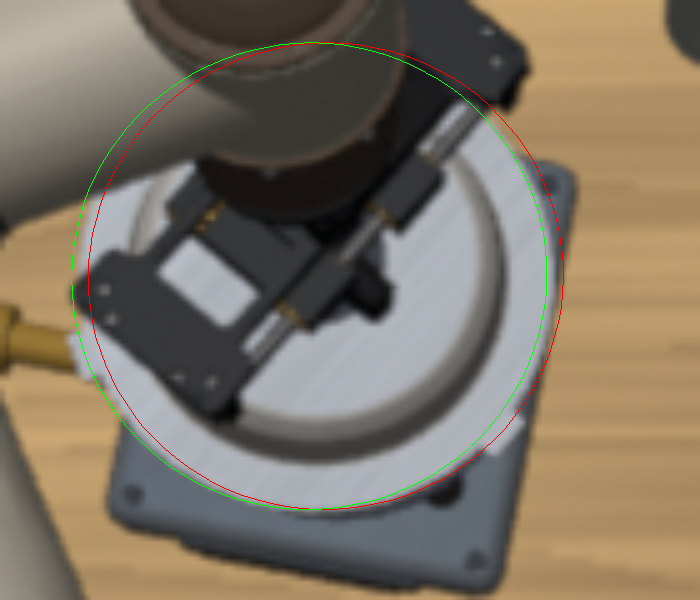

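```bash
python3 - <<'E'
from h import *
st=arm.read_state();R=Rn.from_rotvec(st["orientation"]).as_matrix();print(R.round(4)); print(st["moment"],st["force"],st["ee_pos"])
im=cv2.imread("pics/t22.png")
H=cv2.cvtColor(im,cv2.COLOR_BGR2HSV)
for z in (.19,.2,.2145,.23):
    cover(im,z,(.6015,.08))
E
```

```text
[[-0.7593 -0.0511 -0.6487]
 [ 0.6496 -0.     -0.7603]
 [ 0.0389 -0.9987  0.0332]]
[-0.05359615 -0.18047505  0.01306634] [ 0.10393882 -0.45730901 -5.58037845] [0.60093001 0.07605746 0.23315988]
centre [0.6052 0.082 ] rms 0.0008 146 ears [(-135, 0.108), (-135, 0.1111), (-134, 0.1127), (-132, 0.1112), (-132, 0.1128), (-130, 0.1114), (-128, 0.1117), (-127, 0.1121), (-125, 0.1094), (-125, 0.1126), (103, 0.1072), (103, 0.1094), (104, 0.112), (105, 0.1126), (106, 0.1131), (107, 0.1116), (108, 0.1123), (110, 0.1109), (111, 0.1117), (112, 0.1125), (113, 0.1113), (113, 0.1133), (114, 0.1093)]
centre [0.604  0.0819] rms 0.0009 147 ears [(-135, 0.1081), (-135, 0.1113), (-134, 0.1128), (-132, 0.1114), (-132, 0.1129), (-130, 0.1115), (-128, 0.1118), (-127, 0.1122), (-125, 0.1095), (-125, 0.1126), (103, 0.1082), (104, 0.1109), (105, 0.1114), (106, 0.112), (108, 0.1105), (109, 0.1112), (110, 0.1099), (111, 0.1106), (112, 0.1115), (114, 0.1083), (114, 0.1103), (114, 0.1123)]
centre [0.6023 0.0818] rms 0.0012 147 ears [(-135, 0.1084), (-135, 0.1115), (-134, 0.113), (-133, 0.113), (-132, 0.1115), (-130, 0.1117), (-129, 0.112), (-127, 0.1123), (-126, 0.1127), (-125, 0.1066), (-125, 0.1097), (104, 0.1066), (105, 0.1093), (106, 0.1098), (107, 0.1104), (108, 0.109), (110, 0.1097), (111, 0.1084), (112, 0.1092), (113, 0.1101), (114, 0.1109), (115, 0.107), (115, 0.109)]
centre [0.6006 0.0815] rms 0.0013 132 ears [(-135, 0.1085), (-135, 0.1116), (-135, 0.1131), (-133, 0.1131), (-132, 0.1116), (-131, 0.1117), (-129, 0.112), (-128, 0.1123), (-126, 0.1066), (-126, 0.1097), (-126, 0.1127), (106, 0.1078), (107, 0.1084), (108, 0.1091), (109, 0.1077), (110, 0.1084), (112, 0.1072), (113, 0.108), (114, 0.1089), (115, 0.1098), (116, 0.1078)]
```

```bash
python3 - <<'E'
from h import *
for o in ([-1.431,-.711,.759],[-1.14,-1.258,1.296],[-1.107,-1.303,1.344],[-1.093,-1.29,1.337],[-1.101,-1.301,1.347],[-1.112,-1.305,1.349],[-.995,-1.425,1.466],[-.618,-1.782,1.812],[-.61,-1.776,1.815]):
    R=Rn.from_rotvec(o).as_matrix();print(np.degrees(R[:2,1]).round(2), "yaw",np.degrees(np.arctan2(R[1,0],R[0,0])).round(1))
st=arm.read_state();print(np.degrees(Rn.from_rotvec(st["orientation"]).as_matrix()[:2,1]).round(2))
E
```

```text
[-1.81 -0.2 ] yaw 54.1
[-1.71 -0.16] yaw 95.6
[-1.75 -0.29] yaw 99.3
[-2.65  0.22] yaw 98.8
[-2.06 -0.25] yaw 99.4
[-1.53 -0.6 ] yaw 99.5
[-2.31  0.01] yaw 109.3
[-2.73  0.05] yaw 139.6
[-3.18 -0.08] yaw 139.6
[-2.93 -0.  ]
```

```bash
python3 - <<'E'
from h import *
im=cv2.imread("pics/t20.png")
cover(im,.12,(.5058,-.41))
im=cv2.imread("pics/top0.png")
cover(im,.0145,(.5,-.41))
im=cv2.imread("pics/s21.png")
# scene view flange edge: bright mask extents
H=cv2.cvtColor(im,cv2.COLOR_BGR2HSV)
for r in range(228,248,2): print(r,"".join("#" if (H[r,c,1]<30 and H[r,c,2]>140) else "." for c in range(300,395)))
E
```

```text
centre [ 0.5047 -0.4087] rms 0.0015 8 ears [(21, 0.113), (23, 0.1096), (23, 0.1117), (24, 0.1074), (122, 0.1077), (123, 0.109), (124, 0.1104), (125, 0.1117), (125, 0.1131)]
centre [ 0.4993 -0.4101] rms 0.0016 216 ears [(-175, 0.108), (-175, 0.1104), (-174, 0.1107), (-172, 0.1109), (-171, 0.1089), (-169, 0.1093), (-168, 0.1097), (-167, 0.1102), (-166, 0.1108), (-165, 0.1084), (-56, 0.1085), (-55, 0.11), (-53, 0.1095), (-51, 0.1092), (-50, 0.1089), (-48, 0.1088), (-47, 0.1105), (-46, 0.1087), (-45, 0.1069), (64, 0.1085), (64, 0.1108), (65, 0.1098), (67, 0.1111), (68, 0.1103), (70, 0.1094), (71, 0.1087), (73, 0.1104), (74, 0.1073), (74, 0.1097)]
228 ...........######...##########.....#........................################..#########........
230 ..........#######...#################.......................################..#########........
232 ..........#######....##################....................#################..########.........
234 .........#######.....########################.....##########################...#######.........
236 .........#######......#####################################################....#######.........
238 .........#######.......###################################################....########.........
240 .........########.....##################################################......########.........
242 ..........#######........##############################################......#########.........
244 ..........########........###########################################.......#########..........
246 ...........########..........#####################################.........#########...........
```

Request:
jog_arm(
  increments=[0.95,0,-0.05,0,0,0.95,0,-0.1,0,0],
)

```text
clock: 32.3
ee_pos: [0.6044, 0.074, 0.3315]
orientation: [-0.612, -1.77, 1.813]
force: [2.5, 0.9, -3.4]
finger_gap: 0.0156
```

```bash
cat >> h.py <<'E'
def tilt():
    st=arm.read_state();print("tilt",np.degrees(Rn.from_rotvec(st["orientation"]).as_matrix()[:2,1]).round(2),end=" ")
E
python3 - <<'E'
from h import *
tilt();to([.602,.073,.2],139.8)
E
```

```text
tilt [-3.31 -0.13] t=32.3 pos [0.6044 0.074  0.3315] yaw 139.3 gap 0.0156 F [ 2.5  0.9 -3.4] q [ 0.38  0.34  0.3  -0.02 -1.59 -1.09] 
-> shift [-0.0044  0.1314 -0.0028] turn -0.5
```

Request:
jog_arm(
  increments=[0.95,0,0,0,0,0.95,0,0,0,0,0.95,0,0,0,0],
)

```text
clock: 32.6
ee_pos: [0.6031, 0.0733, 0.3291]
orientation: [-0.609, -1.766, 1.812]
force: [0.4, 0.3, -6.8]
finger_gap: 0.0158
```

```bash
python3 - <<'E'
from h import *
tilt();to([.602,.073,.2],139.8)
E
```

```text
tilt [-3.59 -0.13] t=32.6 pos [0.6031 0.0733 0.3291] yaw 139.2 gap 0.0158 F [ 0.4  0.3 -6.8] q [ 0.37  0.34  0.29 -0.02 -1.59 -1.09] 
-> shift [-0.0053  0.1289 -0.0046] turn -0.6
```

Request:
jog_arm(
  increments=[0.95,0,0.04,0,0,0.95,0,0.09,0,0],
)

```text
clock: 32.8
ee_pos: [0.5977, 0.0728, 0.2384]
orientation: [-0.611, -1.768, 1.81]
force: [1.0, 2.3, -6.8]
finger_gap: 0.0159
```

```bash
python3 - <<'E'
from h import *
tilt();to([.602,.073,.2],139.8)
E
```

```text
tilt [-3.44 -0.07] t=32.8 pos [0.5977 0.0728 0.2384] yaw 139.2 gap 0.0159 F [ 1.   2.3 -6.8] q [ 0.38  0.35  0.1  -0.02 -1.37 -1.08] 
-> shift [-0.0048  0.038  -0.0045] turn -0.6
```

```bash
python3 - <<'E'
from h import *
L="""0.6 -1.207 -1.208 1.207
1.1 -1.216 -1.223 1.206
1.55 -1.198 -1.204 1.211
2.1 -1.201 -1.207 1.208
2.95 -1.198 -1.204 1.209
3.25 -1.196 -1.202 1.21
3.8 -1.197 -1.204 1.21
4.35up -1.197 -1.204 1.21
4.85 -1.196 -1.202 1.21
5.45dn -1.19 -1.202 1.216
5.85 -1.191 -1.203 1.215
6.35up -1.187 -1.197 1.22
6.85 -1.192 -1.197 1.216
7.15 -1.19 -1.191 1.214
7.7dn -1.19 -1.194 1.216
8.1grip -1.192 -1.195 1.216
8.6up -1.199 -1.198 1.211
9.1 -1.197 -1.2 1.213
9.6dn -1.195 -1.197 1.215
10.1 -1.196 -1.198 1.213
10.6 -0.965 -1.507 1.513
11.05 -.814 -1.635 1.654
11.55dn -.815 -1.637 1.656
11.95grip -.817 -1.639 1.656
12.45up -.833 -1.648 1.657
13.0 -.819 -1.645 1.658
13.5dn -.813 -1.638 1.66
14.0 -.814 -1.639 1.659
14.5 -.817 -1.642 1.659
14.95 -.81 -1.627 1.652
15.45 -.804 -1.633 1.658
15.85 -.805 -1.634 1.659
16.35up -.819 -1.64 1.661
16.9 -.813 -1.636 1.66
17.4 -.813 -1.638 1.66
17.9 -.815 -1.639 1.662
18.4 -.931 -1.546 1.553
18.95 -1.309 -.991 1.018
19.45 -1.426 -.717 .755
19.85 -1.427 -.718 .756
20.25 -1.428 -.72 .755
20.75up -1.438 -.733 .746
21.3 -1.429 -.729 .756
21.8 -1.427 -.72 .761
22.8 -1.427 -.725 .759
23.35 -1.424 -.708 .758
23.85 -1.425 -.71 .758
24.25 -1.426 -.711 .757
24.75up -1.437 -.722 .75
25.3 -1.431 -.716 .753
25.8 -1.431 -.718 .753
26.3 -1.432 -.718 .753
26.8 -1.431 -.711 .759"""
for l in L.split("\n"):
    t,*o=l.split();R=Rn.from_rotvec([float(v) for v in o]).as_matrix();print(t,np.degrees(R[:2,1]).round(2),end="; ")
E
```

```text
0.6 [-0.09  0.14]; 1.1 [0.76 0.05]; 1.55 [-0.59  0.26]; 2.1 [-0.35  0.3 ]; 2.95 [-0.57  0.33]; 3.25 [-0.72  0.34]; 3.8 [-0.62  0.33]; 4.35up [-0.62  0.33]; 4.85 [-0.72  0.34]; 5.45dn [-1.01  0.34]; 5.85 [-0.92  0.35]; 6.35up [-1.34  0.24]; 6.85 [-1.11  0.21]; 7.15 [-1.37  0.27]; 7.7dn [-1.29  0.24]; 8.1grip [-1.18  0.18]; 8.6up [-0.77  0.15]; 9.1 [-0.79  0.18]; 9.6dn [-0.99  0.14]; 10.1 [-0.9   0.19]; 10.6 [-0.73  0.24]; 11.05 [-1.77  0.24]; 11.55dn [-1.65  0.18]; 11.95grip [-1.51  0.18]; 12.45up [-0.61 -0.  ]; 13.0 [-1.23  0.17]; 13.5dn [-1.67  0.08]; 14.0 [-1.61  0.12]; 14.5 [-1.39  0.12]; 14.95 [-2.19  0.25]; 15.45 [-2.18  0.24]; 15.85 [-2.11  0.2 ]; 16.35up [-1.38 -0.03]; 16.9 [-1.74  0.05]; 17.4 [-1.67  0.08]; 17.9 [-1.55 -0.01]; 18.4 [-0.68  0.15]; 18.95 [-1.3   0.17]; 19.45 [-1.61  0.18]; 19.85 [-1.57  0.12]; 20.25 [-1.45  0.11]; 20.75up [-0.49 -0.05]; 21.3 [-1.13  0.1 ]; 21.8 [-1.64  0.  ]; 22.8 [-1.4   0.09]; 23.35 [-2.06  0.14]; 23.85 [-1.96  0.1 ]; 24.25 [-1.88  0.09]; 24.75up [-1.02 -0.19]; 25.3 [-1.46 -0.01]; 25.8 [-1.39 -0.  ]; 26.3 [-1.37 -0.05]; 26.8 [-1.81 -0.2 ];
```

Request:
jog_arm(
  increments=[0.95,0,-0.05,0,0,0.95,0,-0.1,0,0,0.95,0,-0.15,0,0,0.95,0,-0.15,0,0],
)

```text
clock: 33.2
ee_pos: [0.609, 0.0717, 0.3952]
orientation: [-0.626, -1.777, 1.809]
force: [1.0, 0.1, -4.0]
finger_gap: 0.0156
```

```bash
python3 - <<'E'
from h import *
tilt();to([.602,.073,.2],139.8)
E
```

```text
tilt [-2.64 -0.04] t=33.2 pos [0.609  0.0717 0.3952] yaw 139.1 gap 0.0156 F [ 1.   0.1 -4. ] q [ 0.37  0.34  0.46 -0.02 -1.73 -1.09] 
-> shift [-0.0005  0.1953 -0.0024] turn -0.7
```

Request:
jog_arm(
  increments=[0.95,0,0.02,0,-0.7,0.95,0,0.06,0,-0.7,0.95,0,0.1,0,-0.7,0.95,0,0.13,0,-0.7,0.95,0,0.13,0,-0.7],
)

```text
clock: 33.7
ee_pos: [0.5982, 0.0707, 0.2573]
orientation: [-0.601, -1.771, 1.819]
force: [0.2, 0.4, -7.3]
finger_gap: 0.0157
```

```bash
python3 - <<'E'
from h import *
tilt();to([.602,.073,.2],139.8)
E
```

```text
tilt [-3.6  -0.22] t=33.7 pos [0.5982 0.0707 0.2573] yaw 139.8 gap 0.0157 F [ 0.2  0.4 -7.3] q [ 0.37  0.35  0.13 -0.02 -1.42 -1.07] 
-> shift [-0.004   0.0569 -0.0067] turn -0.0
```

Request:
jog_arm(
  increments=[0.95,0,-0.05,0,0,0.95,0,-0.1,0,0,0.95,0,-0.12,0,0,0.95,0,-0.12,0,0],
)

```text
clock: 34.1
ee_pos: [0.6076, 0.071, 0.3825]
orientation: [-0.612, -1.779, 1.817]
force: [-0.4, -0.5, -6.1]
finger_gap: 0.0156
```

```bash
python3 - <<'E'
from h import *
tilt();to([.602,.073,.24],139.8)
E
```

```text
tilt [-3.  -0.1] t=34.1 pos [0.6076 0.071  0.3825] yaw 139.8 gap 0.0156 F [-0.4 -0.5 -6.1] q [ 0.37  0.34  0.42 -0.02 -1.7  -1.07] 
-> shift [ 1.000e-04  1.426e-01 -3.000e-03] turn -0.0
```

Request:
jog_arm(
  increments=[0.95,0,0.04,0,0,0.95,0,0.07,0,0,0.95,0,0.07,0,0,0.95,0,0.07,0,0,0.95,0,0.07,0,0],
)

```text
clock: 34.6
ee_pos: [0.6051, 0.0708, 0.3145]
orientation: [-0.615, -1.782, 1.817]
force: [-0.5, -0.0, -5.1]
finger_gap: 0.0154
```

```bash
python3 - <<'E'
from h import *
tilt();to([.602,.073,.24],139.8)
E
```

```text
tilt [-2.79 -0.1 ] t=34.6 pos [0.6051 0.0708 0.3145] yaw 139.8 gap 0.0154 F [-0.5 -0.  -5.1] q [ 0.37  0.33  0.25 -0.02 -1.54 -1.07] 
-> shift [ 0.0011  0.0746 -0.0021] turn -0.0
```

Request:
jog_arm(
  increments=[0.95,0,-0.05,0,0,0.95,0,-0.1,0,0,0.95,0,-0.1,0,0],
)

```text
clock: 34.9
ee_pos: [0.613, 0.07, 0.4255]
orientation: [-0.636, -1.796, 1.813]
force: [-0.7, -1.0, -3.0]
finger_gap: 0.0154
```

```bash
python3 - <<'E'
from h import *
tilt();to([.602,.073,.24],139.8)
E
```

```text
tilt [-1.59  0.04] t=34.9 pos [0.613  0.07   0.4255] yaw 139.7 gap 0.0154 F [-0.7 -1.  -3. ] q [ 0.37  0.34  0.53 -0.01 -1.78 -1.07] 
-> shift [0.0063 0.1857 0.0016] turn -0.1
```

Request:
jog_arm(
  increments=[0.95,0.002,0.05,0,0,0.95,0.004,0.09,0,0,0.95,0.004,0.12,0,0,0.95,0.004,0.12,0,0,0.95,0.004,0.12,0,0],
)

```text
clock: 35.4
ee_pos: [0.6077, 0.0724, 0.3074]
orientation: [-0.639, -1.798, 1.814]
force: [0.4, 0.2, -5.1]
finger_gap: 0.0159
```

```bash
python3 - <<'E'
from h import *
tilt();to([.602,.073,.22],139.8)
E
```

```text
tilt [-1.44  0.  ] t=35.4 pos [0.6077 0.0724 0.3074] yaw 139.7 gap 0.0159 F [ 0.4  0.2 -5.1] q [ 0.38  0.32  0.22 -0.01 -1.49 -1.08] 
-> shift [0.003  0.0876 0.0018] turn -0.1
```

Request:
jog_arm(
  increments=[0.95,0.003,0.03,0.002,0,0.95,0.003,0.06,0.002,0,0.95,0.003,0.08,0.002,0,0.95,0.003,0.086,0.002,0,0.95,0.003,0.086,0.002,0],
)

```text
clock: 35.9
ee_pos: [0.6033, 0.073, 0.2234]
orientation: [-0.642, -1.8, 1.814]
force: [0.2, -0.2, -5.6]
finger_gap: 0.0157
```

Request:
jog_arm(
  increments=[0.95,0,0,0,0,0.95,0,0,0,0],
)

```text
clock: 36.1
ee_pos: [0.6051, 0.0733, 0.2262]
orientation: [-0.647, -1.804, 1.813]
force: [0.1, 0.1, -5.3]
finger_gap: 0.0161
```

```bash
python3 - <<'E'
from h import *
im=snap("t23","top");snap("s23","scene")
tilt();to([.602,.073,.2],139.8)
z=arm.read_state()["ee_pos"][2]+.041-.0585
for dz in(-.01,0,.01):cover(im,z+dz,(.6015,.08))
H=cv2.cvtColor(cv2.imread("pics/s23.png"),cv2.COLOR_BGR2HSV)
for r in range(234,254,2):
    c=np.nonzero((H[r,295:400,1]<30)&(H[r,295:400,2]>140))[0]+295;print(r,c.min(),c.max())
P=np.array([proj("scene",[.602+.104*np.cos(t),.0772+.104*np.sin(t),z]) for t in np.linspace(0,6.28,200)]);print(P.min(0),P.max(0))
E
```

```text
tilt [-1.1   0.06] t=36.2 pos [0.6041 0.0732 0.225 ] yaw 139.8 gap 0.0158 F [-0.4  0.1 -6.3] q [ 0.38  0.34  0.05 -0.01 -1.29 -1.08] 
-> shift [0.0011 0.025  0.0012] turn -0.0
centre [0.6097 0.0802] rms 0.0009 142 ears [(-135, 0.1091), (-135, 0.1123), (-133, 0.1123), (-132, 0.1124), (-130, 0.1125), (-129, 0.1111), (-128, 0.1114), (-126, 0.1118), (-125, 0.1074), (-125, 0.1105), (104, 0.1083), (104, 0.111), (106, 0.1115), (107, 0.11), (108, 0.1107), (109, 0.1114), (111, 0.1101), (112, 0.1109), (113, 0.1097), (114, 0.1076), (114, 0.1106)]
centre [0.6084 0.0804] rms 0.0012 143 ears [(-135, 0.1093), (-135, 0.1124), (-133, 0.1124), (-132, 0.1125), (-130, 0.1127), (-129, 0.1113), (-128, 0.1116), (-126, 0.112), (-125, 0.1076), (-125, 0.1106), (104, 0.107), (105, 0.1097), (106, 0.1102), (107, 0.1088), (109, 0.1094), (110, 0.1102), (111, 0.1089), (112, 0.1097), (114, 0.1065), (114, 0.1085), (115, 0.1094)]
centre [0.607  0.0805] rms 0.0014 136 ears [(-135, 0.1095), (-135, 0.1126), (-133, 0.1126), (-132, 0.1127), (-130, 0.1128), (-129, 0.1114), (-128, 0.1117), (-126, 0.1121), (-125, 0.1077), (-125, 0.1108), (105, 0.1083), (106, 0.1089), (108, 0.1074), (109, 0.1081), (110, 0.1089), (112, 0.1076), (113, 0.1084), (114, 0.1073), (115, 0.1082)]
234 309 383
236 308 384
238 308 384
240 308 384
242 308 384
244 308 384
246 309 383
248 309 382
250 310 381
252 311 380
[306.43080535 211.05626953] [383.74140395 267.80089296]
```

```bash
python3 - <<'E'
from h import *
to([.5995,.0713,.187],139.8)
E
```

```text
t=36.2 pos [0.6041 0.0732 0.225 ] yaw 139.8 gap 0.0158 F [-0.4  0.1 -6.3] q [ 0.38  0.34  0.05 -0.01 -1.29 -1.08] 
-> shift [0.0017 0.0381 0.004 ] turn -0.0
```

Request:
jog_arm(
  increments=[0.95,0.0017,0.015,0.004,0,0.95,0.0017,0.028,0.004,0,0.95,0.0017,0.037,0.004,0,0.95,0.0017,0.037,0.004,0,0.95,0.0017,0.037,0.004,0],
)

```text
clock: 36.7
ee_pos: [0.5999, 0.0712, 0.1881]
orientation: [-0.645, -1.802, 1.814]
force: [0.5, 0.2, -5.1]
finger_gap: 0.016
```

```bash
python3 - <<'E'
from h import *
im=snap("t24","top");s=snap("s24","scene")
tilt();to([.602,.073,.2],139.8)
z=arm.read_state()["ee_pos"][2]+.041-.0585
for dz in(-.01,0):cover(im,z+dz,(.6015,.08))
cv2.imwrite("pics/t24c.png",cv2.resize(im[140:260,230:370],None,fx=5,fy=5,interpolation=cv2.INTER_CUBIC))
cv2.imwrite("pics/s24c.png",cv2.resize(s[200:310,290:410],None,fx=6,fy=5.4,interpolation=cv2.INTER_CUBIC))
E
```

```text
tilt [-1.01  0.06] t=36.8 pos [0.6003 0.0714 0.1888] yaw 139.8 gap 0.0157 F [ 0.3 -0.7 -4.9] q [ 0.38  0.36 -0.02 -0.01 -1.21 -1.08] 
-> shift [-0.0001 -0.0113 -0.0022] turn -0.0
centre [0.6043 0.0779] rms 0.0009 138 ears [(-135, 0.1096), (-134, 0.1112), (-134, 0.1128), (-133, 0.1112), (-131, 0.1114), (-129, 0.1116), (-128, 0.1119), (-126, 0.1123), (-125, 0.1078), (-125, 0.111), (104, 0.109), (105, 0.1068), (105, 0.1117), (107, 0.1102), (108, 0.1087), (109, 0.1094), (111, 0.1102), (112, 0.1089), (113, 0.1097), (114, 0.1107), (115, 0.1086)]
centre [0.6032 0.0779] rms 0.0011 137 ears [(-135, 0.1066), (-135, 0.1097), (-135, 0.1113), (-134, 0.1129), (-133, 0.1113), (-131, 0.1115), (-130, 0.1117), (-128, 0.112), (-126, 0.1124), (-125, 0.1079), (-125, 0.111), (105, 0.1079), (106, 0.1107), (107, 0.1091), (109, 0.1077), (110, 0.1084), (111, 0.1092), (113, 0.1079), (114, 0.1088), (115, 0.1077), (115, 0.1097)]
```

View pics/t24c.png

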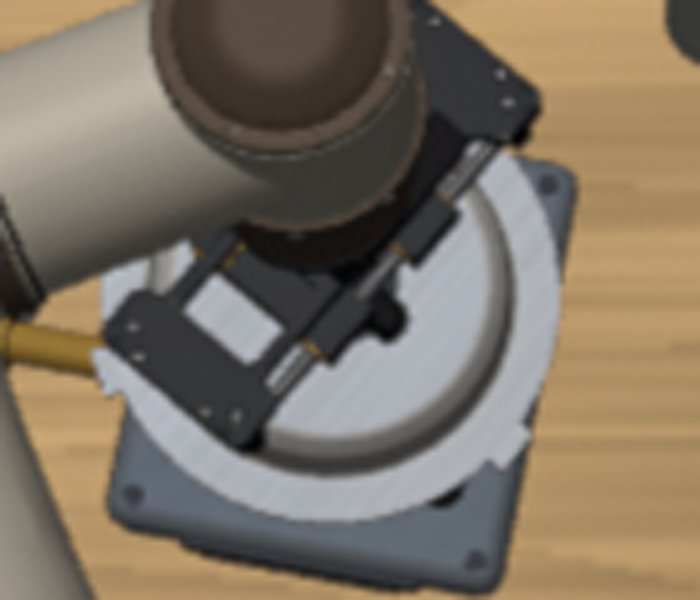

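View pics/s24c.png

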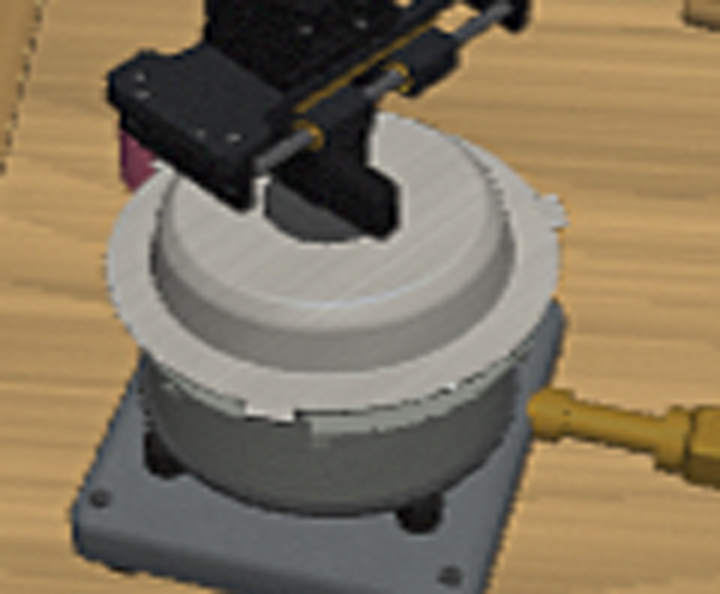

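Request:
jog_arm(
  increments=[0.95,0,0.003,0.002,0,0.95,0,0.006,0.002,0,0.95,0,0.009,0.002,0,0.95,0,0.009,0.002,0],
)

```text
clock: 37.2
ee_pos: [0.5983, 0.0698, 0.1791]
orientation: [-0.645, -1.803, 1.814]
force: [0.7, 0.1, -5.7]
finger_gap: 0.0158
```

```bash
python3 - <<'E'
from h import *
tilt();to([.5985,.0707,.166],139.8)
E
```

```text
tilt [-1.09  0.05] t=37.2 pos [0.5983 0.0698 0.1791] yaw 139.8 gap 0.0158 F [ 0.7  0.1 -5.7] q [ 0.38  0.36 -0.04 -0.01 -1.19 -1.08] 
-> shift [ 0.0003  0.0131 -0.001 ] turn -0.0
```

Request:
jog_arm(
  increments=[0.95,0,0.003,-0.001,0,0.95,0,0.006,-0.001,0,0.95,0,0.006,-0.001,0],
)

```text
clock: 37.5
ee_pos: [0.5984, 0.0705, 0.1723]
orientation: [-0.643, -1.801, 1.814]
force: [0.5, -0.4, -6.1]
finger_gap: 0.0155
```

```bash
python3 - <<'E'
from h import *
tilt();to([.5985,.0707,.166],139.8)
E
```

```text
tilt [-1.17  0.03] t=37.5 pos [0.5984 0.0705 0.1723] yaw 139.8 gap 0.0155 F [ 0.5 -0.4 -6.1] q [ 0.38  0.37 -0.05 -0.01 -1.17 -1.08] 
-> shift [-0.      0.0063 -0.0003] turn -0.0
```

No contact at 172: the lugs are already 7 mm past the tab tops. Continue.

Request:
jog_arm(
  increments=[0.95,0,0.002,0,0,0.95,0,0.004,0,0,0.95,0,0.006,0,0,0.95,0,0.006,0,0],
)

```text
clock: 37.9
ee_pos: [0.6003, 0.0715, 0.1682]
orientation: [-0.648, -1.807, 1.813]
force: [2.8, 4.7, 2.7]
finger_gap: 0.0156
```

```bash
python3 - <<'E'
from h import *
im=snap("t25","top");s=snap("s25","scene")
tilt();to([.5985,.0707,.164],139.8)
cv2.imwrite("pics/s25c.png",cv2.resize(s[200:310,290:410],None,fx=6,fy=5.4,interpolation=cv2.INTER_CUBIC))
cover(im,.148,(.602,.077))
E
```

```text
tilt [-0.86  0.12] t=38.0 pos [0.6003 0.0715 0.1681] yaw 139.8 gap 0.0156 F [2.9 4.8 4. ] q [ 0.38  0.37 -0.05 -0.01 -1.16 -1.08] 
-> shift [0.0008 0.0041 0.0017] turn 0.0
centre [0.6022 0.0759] rms 0.001 137 ears [(-135, 0.107), (-135, 0.1102), (-135, 0.1118), (-133, 0.1118), (-131, 0.112), (-130, 0.1122), (-128, 0.1125), (-126, 0.1129), (-125, 0.1083), (-125, 0.1115), (105, 0.1081), (106, 0.1087), (107, 0.1094), (108, 0.11), (110, 0.1086), (111, 0.1094), (112, 0.1102), (113, 0.1111), (115, 0.1079), (115, 0.1099)]
```

View pics/s25c.png

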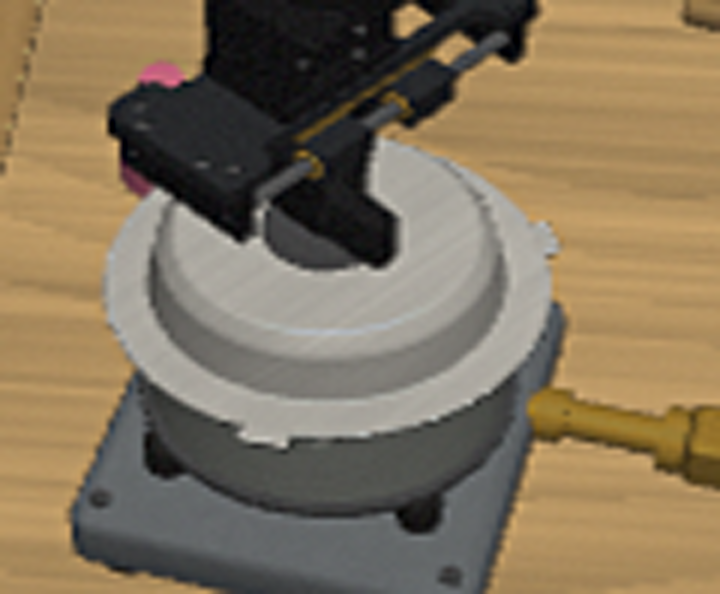

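```bash
python3 - <<'E'
from h import *
st=arm.read_state();R=Rn.from_rotvec(st["orientation"]).as_matrix()
o=np.array([.0025,.0055]);C=st["ee_pos"][:2]+o+[0,.0008]
for th in (0,8,16,24,28):
    a=np.radians(-th);Q=np.array([[np.cos(a),-np.sin(a)],[np.sin(a),np.cos(a)]])
    T=np.r_[C-Q@o,st["ee_pos"][2]-.0015];print(th,(R.T@(T-st["ee_pos"])).round(4))
E
```

```text
0 [ 0.0005  0.0015 -0.0006]
8 [ 0.0013  0.0015 -0.0005]
16 [ 0.0022  0.0015 -0.0004]
24 [ 0.003   0.0015 -0.0005]
28 [ 0.0034  0.0015 -0.0005]
```

Request:
jog_arm(
  increments=[0.95,0.0009,0.0015,-0.0005,4,0.95,0.0013,0.0015,-0.0005,8,0.95,0.0017,0.0015,-0.0005,12,0.95,0.0017,0.0015,-0.0005,12],
)

```text
clock: 38.4
ee_pos: [0.599, 0.0719, 0.1668]
orientation: [-0.805, -1.666, 1.679]
force: [0.5, -0.0, 0.8]
finger_gap: 0.015
```

```bash
python3 - <<'E'
from h import *
tilt();to([.5985,.0707,.164],114.8);print(arm.read_state()["moment"])
im=snap("t26","top")
cover(im,.148,(.602,.077))
E
```

```text
tilt [-0.91  0.02] t=38.4 pos [0.599  0.0719 0.1668] yaw 127.8 gap 0.0150 F [ 0.5 -0.   0.8] q [ 0.38  0.37 -0.06 -0.01 -1.16 -1.29] 
-> shift [-0.0007  0.0028  0.0011] turn 13.0
[-0.472718   -0.00625186  0.03894291]
centre [0.6011 0.0748] rms 0.0009 131 ears [(-147, 0.1115), (-146, 0.1095), (-146, 0.1127), (-144, 0.1121), (-143, 0.1116), (-141, 0.1111), (-140, 0.1126), (-139, 0.1123), (-137, 0.1088), (-137, 0.1121)]
```

Request:
jog_arm(
  increments=[0.95,0.001,0.0008,-0.001,4,0.95,0.0015,0.0008,-0.0015,8,0.95,0.002,0.0008,-0.0015,12,0.95,0.002,0.0008,-0.0015,14,0.95,0.002,0.0008,-0.0015,14],
)

```text
clock: 38.95
ee_pos: [0.6002, 0.075, 0.1661]
orientation: [-0.968, -1.503, 1.514]
force: [3.8, 1.5, -0.6]
finger_gap: 0.0158
```

```bash
python3 - <<'E'
from h import *
tilt();to([.5985,.0707,.164],114.8);print(arm.read_state()["moment"])
im=snap("t27","top")
cover(im,.148,(.602,.077))
E
```

```text
tilt [-0.74  0.07] t=39.0 pos [0.6002 0.075  0.1661] yaw 114.1 gap 0.0158 F [ 3.8  1.5 -0.6] q [ 0.39  0.37 -0.06 -0.01 -1.15 -1.54] 
-> shift [-0.0032  0.0022  0.0033] turn -0.7
[ 0.15248587 -1.22449125  0.66354423]
centre [0.6019 0.0772] rms 0.001 122 ears [(-159, 0.1113), (-158, 0.1091), (-158, 0.1121), (-157, 0.113), (-155, 0.1118), (-154, 0.1107), (-153, 0.1117), (-151, 0.1107), (-150, 0.1118), (-149, 0.1079), (-149, 0.1098)]
```

Request:
jog_arm(
  increments=[0.95,0,0,0,3,0.95,0,0,0,3,0.95,0,0,0,3],
)

```text
clock: 39.3
ee_pos: [0.6013, 0.0757, 0.1665]
orientation: [-0.999, -1.472, 1.479]
force: [3.9, 2.3, -0.7]
finger_gap: 0.0159
```

```bash
python3 - <<'E'
from h import *
tilt();to([.6,.075,.166],114.8);print(arm.read_state()["moment"])
E
```

```text
tilt [-0.59  0.12] t=39.3 pos [0.6013 0.0757 0.1665] yaw 111.3 gap 0.0159 F [ 3.9  2.3 -0.7] q [ 0.39  0.37 -0.06 -0.01 -1.15 -1.58] 
-> shift [-0.0002  0.0005  0.0015] turn -3.5
[ 0.62113982 -1.23822011  0.9397067 ]
```

Request:
jog_arm(
  increments=[0.4,0,0,0,0,0.4,0,0,0,0,0.4,0,0,0,0,0.4,0,-0.03,0,0,0.4,0,-0.08,0,0],
)

```text
clock: 39.8
ee_pos: [0.5992, 0.0746, 0.2432]
orientation: [-0.992, -1.462, 1.484]
force: [1.0, 0.3, -0.0]
finger_gap: 0.0473
```

Request:
jog_arm(
  increments=[0.4,0,-0.04,0,0,0.4,0.03,-0.04,0.05,0,0.4,0.06,-0.04,0.1,0,0.4,0.09,-0.04,0.15,0,0.4,0.09,-0.04,0.15,0],
)

```text
clock: 40.3
ee_pos: [0.4239, 0.1033, 0.2872]
orientation: [-0.991, -1.462, 1.484]
force: [1.2, 0.0, 0.4]
finger_gap: 0.0522
```

```bash
python3 - <<'E'
from h import *
im=snap("t28","top");s=snap("s28","scene")
tilt();to([.6,.075,.166],114.8)
cover(im,.148,(.602,.077))
cv2.imwrite("pics/t28c.png",cv2.resize(im[130:270,170:370],None,fx=4,fy=4,interpolation=cv2.INTER_CUBIC))
cv2.imwrite("pics/s28c.png",cv2.resize(s[200:310,290:450],None,fx=5,fy=5,interpolation=cv2.INTER_CUBIC))
E
```

```text
tilt [-1.15  0.04] t=40.4 pos [0.4246 0.1036 0.288 ] yaw 111.4 gap 0.0519 F [0.3 0.4 0.8] q [ 0.6   0.   -0.21 -0.01 -1.37 -1.8 ] 
-> shift [-0.0915  0.1184 -0.1552] turn -3.4
centre [0.5996 0.0788] rms 0.0013 162 ears [(-40, 0.1086), (-39, 0.1104), (-38, 0.1122), (-37, 0.1127), (-36, 0.1113), (-34, 0.1119), (-33, 0.1126), (-32, 0.1113), (-30, 0.1122), (-29, 0.1089), (78, 0.1067), (78, 0.1089), (79, 0.1085), (81, 0.1103), (82, 0.1077), (83, 0.1096), (84, 0.1094), (86, 0.1092), (87, 0.109), (88, 0.1066), (88, 0.1089)]
```

View pics/t28c.png

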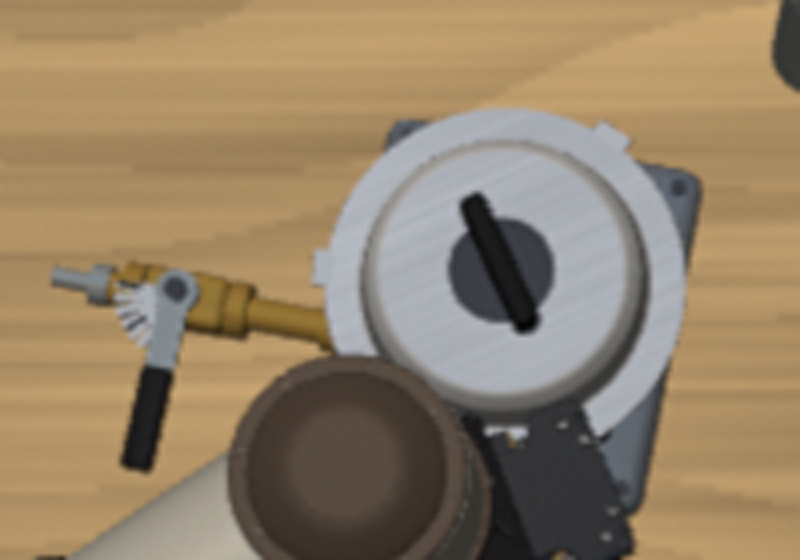

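View pics/s28c.png

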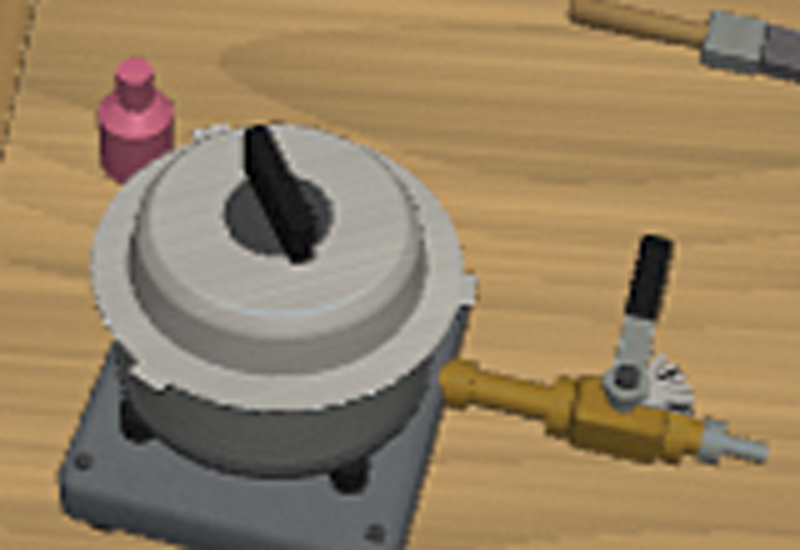

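```bash
python3 - <<'E'
from h import *
im=cv2.imread("pics/t28.png")
V=cv2.cvtColor(im,cv2.COLOR_BGR2HSV)[...,2]
m=np.zeros_like(V);m[216:250,194:218]=(V[216:250,194:218]<60)
yy,xx=np.nonzero(m);p=np.c_[xx,yy].astype(np.float32);(c,wh,an)=cv2.minAreaRect(p);print(c,wh,an,p.mean(0))
g=ray("top",[p.mean(0)],.087)[0];print(g, ray("top",[(213.75,201.75)],.092))
b=ray("top",cv2.boxPoints((c,wh,an)),.087);print(b.round(4))
vx=cv2.fitLine(p,cv2.DIST_L2,0,.01,.01).ravel();print(vx)
a=ray("top",[vx[2:]-15*vx[:2],vx[2:]+15*vx[:2]],.087);d=a[1]-a[0];print(np.degrees(np.arctan2(d[1],d[0])))
# scene check
s=cv2.imread("pics/s28.png");Vs=cv2.cvtColor(s,cv2.COLOR_BGR2HSV)[...,2]
m=np.zeros_like(Vs);m[245:266,412:428]=(Vs[245:266,412:428]<60)
yy,xx=np.nonzero(m);print("scene",xx.mean(),yy.mean(),proj("scene",[g[0],g[1],.082]))
E
```

```text
(206.28369140625, 234.10391235351562) (7.04559850692749, 25.259220123291016) 12.994616508483887 [206.34637 234.06703]
[0.53141366 0.29389924 0.087     ] [[0.60885453 0.2771509  0.092     ]]
[[0.5037 0.3083 0.087 ]
 [0.563  0.2963 0.087 ]
 [0.5591 0.2797 0.087 ]
 [0.4999 0.2918 0.087 ]]
[ 2.2348259e-01 -9.7470790e-01  2.0634637e+02  2.3406703e+02]
-11.394775880119317
scene 419.234693877551 255.07142857142858 [418.71673107 254.3587586 ]
```

Request:
jog_arm(
  increments=[0.4,0,0,0,-42,0.4,0,0,0,-42,0.4,0,0,0,-42,0.4,0,0,0,-42,0.4,0,0,0,-42],
)

```text
clock: 40.9
ee_pos: [0.4248, 0.1032, 0.2877]
orientation: [-0.438, -1.953, 1.963]
force: [1.5, 0.8, -0.5]
finger_gap: 0.0524
```

Request:
jog_arm(
  increments=[0.4,0,0,0,-42,0.4,0,0,0,-42,0.4,0,0,0,-42,0.4,0,0,0,-42,0.4,0,0,0,-42],
)

```text
clock: 41.4
ee_pos: [0.4251, 0.1028, 0.2873]
orientation: [-0.315, 2.085, -2.08]
force: [0.1, -0.1, 0.5]
finger_gap: 0.0523
```

Request:
jog_arm(
  increments=[0.4,0,0,0,-42,0.4,0,0,0,-42,0.4,0,0,0,-42,0.4,0,0,0,-42,0.4,0,0,0,-42],
)

```text
clock: 41.9
ee_pos: [0.4254, 0.1023, 0.287]
orientation: [-0.917, 1.62, -1.602]
force: [-0.4, -0.5, -0.6]
finger_gap: 0.0523
```

```bash
python3 - <<'E'
from h import *
tilt();to([.5314,.2939,.12],258.6)
im=snap("t29","top");s=snap("s29","scene")
cover(im,.148,(.602,.077))
cv2.imwrite("pics/t29c.png",cv2.resize(im[130:270,170:370],None,fx=4,fy=4,interpolation=cv2.INTER_CUBIC))
E
```

```text
tilt [-1.36 -0.09] t=41.9 pos [0.4254 0.1023 0.287 ] yaw -121.8 gap 0.0523 F [-0.4 -0.5 -0.6] q [ 0.6   0.01 -0.21 -0.01 -1.37  0.42] 
-> shift [-0.221   0.1641 -0.0076] turn -20.4
centre [0.5997 0.0788] rms 0.0014 175 ears [(-159, 0.109), (-158, 0.1069), (-157, 0.1077), (-156, 0.1086), (-155, 0.1095), (-153, 0.1084), (-152, 0.1095), (-151, 0.1085), (-150, 0.1096), (-149, 0.1076), (-40, 0.1084), (-39, 0.1103), (-39, 0.1121), (-37, 0.1125), (-36, 0.1111), (-34, 0.1117), (-33, 0.1124), (-32, 0.1112), (-30, 0.112), (-29, 0.1088), (78, 0.1067), (78, 0.1089), (80, 0.1085), (81, 0.1103), (82, 0.11), (83, 0.1096), (85, 0.1094), (86, 0.1092), (87, 0.109), (88, 0.1066), (88, 0.1089)]
```

View pics/t29c.png

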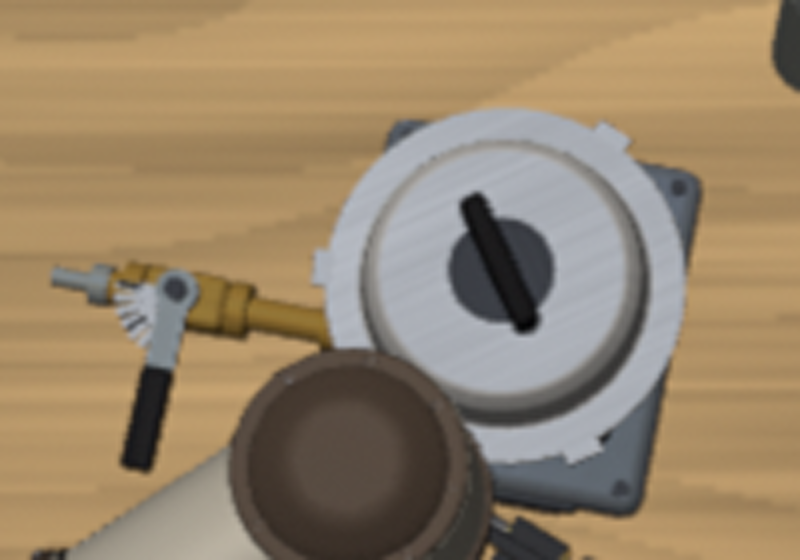

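Request:
jog_arm(
  increments=[0.5,-0.221,0.08,-0.0076,-20.4,0.5,-0.221,0.08,-0.0076,-20.4,0.5,-0.221,0.13,-0.0076,-20.4,0.5,-0.221,0.15,-0.0076,-20.4,0.5,-0.221,0.164,-0.0076,-20.4],
)

```text
clock: 42.5
ee_pos: [0.5244, 0.2773, 0.1448]
orientation: [-1.122, 1.377, -1.353]
force: [-0.7, -0.7, 0.9]
finger_gap: 0.0436
```

Request:
jog_arm(
  increments=[0.5,0,0,0,0,0.5,0,0,0,0],
)

```text
clock: 42.7
ee_pos: [0.5244, 0.2769, 0.143]
orientation: [-1.126, 1.378, -1.356]
force: [-0.2, -0.0, 0.3]
finger_gap: 0.044
```

```bash
python3 - <<'E'
from h import *
tilt();to([.5314,.2939,.036],258.6)
im=snap("t30","top");s=snap("s30","scene")
cv2.imwrite("pics/s30c.png",cv2.resize(s[180:310,350:480],None,fx=4.5,fy=4.5,interpolation=cv2.INTER_CUBIC))
E
```

```text
tilt [-1.45 -0.24] t=42.7 pos [0.5244 0.2769 0.143 ] yaw -102.0 gap 0.0440 F [-0.2 -0.   0.3] q [ 0.75  0.38 -0.11 -0.02 -1.11  0.62] 
-> shift [-0.0191  0.1067  0.0059] turn -0.6
```

View pics/s30c.png

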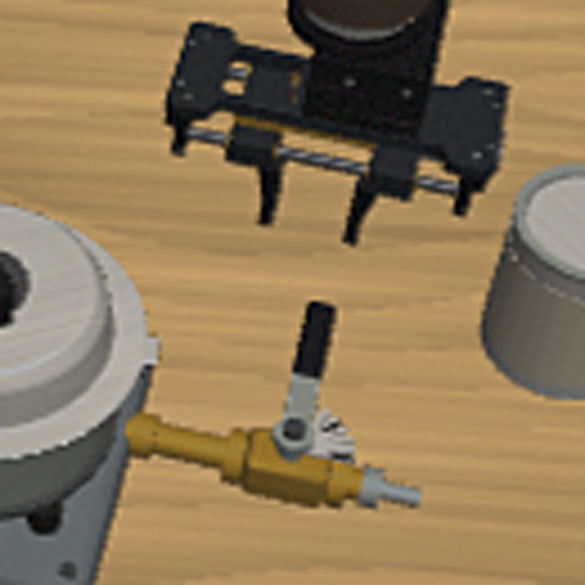

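Request:
jog_arm(
  increments=[0.5,-0.019,0.03,0.0055,-0.6,0.5,-0.019,0.06,0.0055,-0.6,0.5,-0.019,0.085,0.0055,-0.6,0.5,-0.019,0.085,0.0055,-0.6,0.5,-0.019,0.085,0.0055,-0.6],
)

```text
clock: 43.3
ee_pos: [0.5339, 0.2945, 0.0638]
orientation: [-1.121, 1.368, -1.347]
force: [-0.2, 0.5, 1.2]
finger_gap: 0.0435
```

```bash
python3 - <<'E'
from h import *
tilt();to([.5314,.2939,.036],258.6)
s=snap("s31","scene")
cv2.imwrite("pics/s31c.png",cv2.resize(s[180:310,350:480],None,fx=4.5,fy=4.5,interpolation=cv2.INTER_CUBIC))
E
```

```text
tilt [-1.    0.11] t=43.3 pos [0.5339 0.2945 0.0638] yaw -101.5 gap 0.0435 F [-0.2  0.5  1.2] q [ 0.76  0.47 -0.17 -0.02 -0.94  0.62] 
-> shift [ 0.0011  0.0278 -0.0019] turn -0.1
```

View pics/s31c.png

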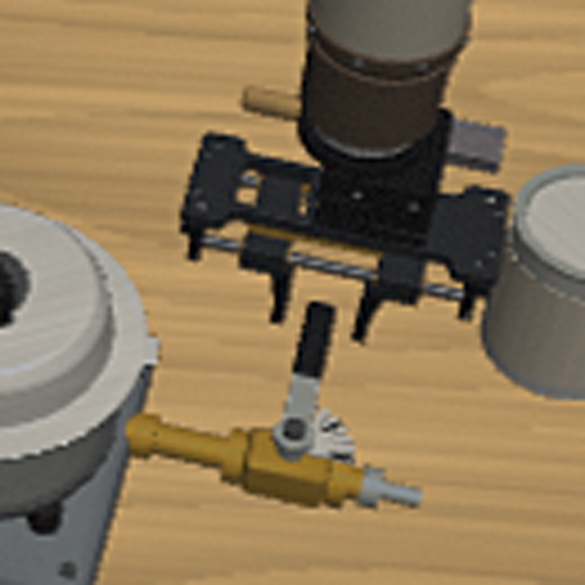

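Request:
jog_arm(
  increments=[0.5,0.001,0.01,-0.002,0,0.5,0.001,0.022,-0.002,0,0.5,0.001,0.028,-0.002,0,0.5,0.001,0.028,-0.002,0],
)

```text
clock: 43.75
ee_pos: [0.5309, 0.2938, 0.035]
orientation: [-1.122, 1.369, -1.347]
force: [0.4, -0.2, -0.9]
finger_gap: 0.0434
```

Request:
jog_arm(
  increments=[0.85,0,0,0,0,0.85,0,0,0,0,0.85,0,0,0,0,0.85,0,0,0,0],
  squeeze=12,
)

```text
clock: 44.15
ee_pos: [0.5311, 0.2943, 0.0352]
orientation: [-1.121, 1.369, -1.346]
force: [-1.1, 0.6, -0.1]
finger_gap: 0.0196
```

```bash
python3 - <<'E'
from h import *
tilt();to([.5314,.2939,.036],258.6)
s=snap("s32","scene")
cv2.imwrite("pics/s32c.png",cv2.resize(s[180:310,350:480],None,fx=4.5,fy=4.5,interpolation=cv2.INTER_CUBIC))
st=arm.read_state();R=Rn.from_rotvec(st["orientation"]).as_matrix()
p=st["ee_pos"];A=np.array([.6095,.2778])
for th in (9,18,27,36,45,48,50):
    a=np.radians(-th);Q=np.array([[np.cos(a),-np.sin(a)],[np.sin(a),np.cos(a)]])
    T=np.r_[A+Q@(p[:2]-A),p[2]];print(th,(R.T@(T-p)).round(4))
E
```

```text
tilt [-1.02  0.11] t=44.1 pos [0.5311 0.2943 0.0352] yaw -101.4 gap 0.0196 F [-1.1  0.6 -0.1] q [ 0.76  0.5  -0.2  -0.02 -0.87  0.62] 
-> shift [ 0.0003 -0.0008  0.0003] turn -0.0
9 [-0.0125 -0.      0.0011]
18 [-0.0247 -0.0001  0.0041]
27 [-0.0363 -0.0002  0.009 ]
36 [-0.047  -0.0004  0.0156]
45 [-0.0565 -0.0005  0.0239]
48 [-0.0593 -0.0006  0.0269]
50 [-0.0612 -0.0006  0.0291]
```

View pics/s32c.png

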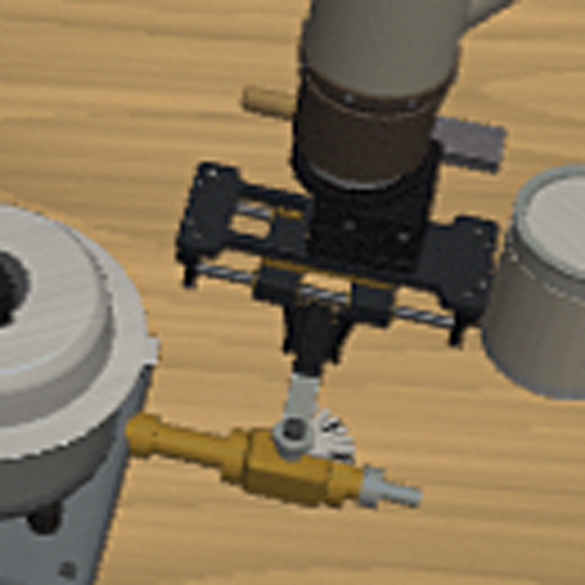

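Request:
jog_arm(
  increments=[0.85,-0.0097,0,0.0007,7,0.85,-0.0193,0,0.0025,14,0.85,-0.0286,0,0.0056,21,0.85,-0.0375,0,0.0096,28,0.85,-0.0375,0,0.0096,28],
)

```text
clock: 44.7
ee_pos: [0.5484, 0.3309, 0.0352]
orientation: [-0.816, 1.709, -1.689]
force: [-1.2, 3.4, 1.2]
finger_gap: 0.0198
```

```bash
python3 - <<'E'
from h import *
tilt();to([.5655,.3447,.035],213.6)
st=arm.read_state();R=Rn.from_rotvec(st["orientation"]).as_matrix()
p=st["ee_pos"];A=np.array([.6095,.2778]);print("lever angle by TCP",np.degrees(np.arctan2(p[1]-A[1],p[0]-A[0])),np.hypot(*(p[:2]-A)))
for th in (6,12,17,18,19):
    a=np.radians(-th);Q=np.array([[np.cos(a),-np.sin(a)],[np.sin(a),np.cos(a)]])
    T=np.r_[A+Q@(p[:2]-A),p[2]];print(th,(R.T@(T-p)).round(4))
E
```

```text
tilt [-0.95  0.23] t=44.7 pos [0.5484 0.3309 0.0352] yaw -129.4 gap 0.0198 F [-1.2  3.4  1.2] q [ 0.79  0.55 -0.12 -0.02 -0.91  0.11] 
-> shift [-0.0215 -0.      0.0044] turn 17.0
lever angle by TCP 138.9826717944914 0.08092014675442523
6 [-0.0084 -0.0001  0.0007]
12 [-0.0168 -0.0002  0.0022]
17 [-0.0235 -0.0002  0.0042]
18 [-0.0249 -0.0003  0.0047]
19 [-0.0262 -0.0003  0.0052]
```

Request:
jog_arm(
  increments=[0.85,-0.0084,0,0.0007,6,0.85,-0.0168,0,0.0022,12,0.85,-0.0225,0,0.004,16.5,0.85,-0.0225,0,0.004,16.5],
)

```text
clock: 45.1
ee_pos: [0.5661, 0.347, 0.0352]
orientation: [-0.593, 1.896, -1.875]
force: [-2.1, 4.3, 0.7]
finger_gap: 0.0194
```

```bash
python3 - <<'E'
from h import *
tilt();to([.5655,.3447,.035],213.6)
p=arm.read_state()["ee_pos"];A=np.array([.6095,.2778]);print("lever angle by TCP",np.degrees(np.arctan2(p[1]-A[1],p[0]-A[0])),np.hypot(*(p[:2]-A)))
E
```

```text
tilt [-0.88  0.35] t=45.1 pos [0.5661 0.347  0.0352] yaw -145.8 gap 0.0194 F [-2.1  4.3  0.7] q [ 0.78  0.58 -0.05 -0.02 -0.94 -0.18] 
-> shift [0.0018 0.0002 0.0016] turn 0.6
lever angle by TCP 122.10392334516327 0.08168345565487442
```

Release and rise, then look.

Request:
jog_arm(
  increments=[0.5,0,0,0,0,0.5,0,0,0,0,0.5,0,0,0,0,0.5,0,-0.02,0,0,0.5,0,-0.06,0,0],
)

```text
clock: 45.6
ee_pos: [0.5646, 0.3441, 0.0918]
orientation: [-0.603, 1.895, -1.882]
force: [-0.3, 0.7, -0.0]
finger_gap: 0.0427
```

Request:
jog_arm(
  increments=[0.5,0,-0.05,0,0,0.5,0,-0.1,0,0,0.5,0.04,-0.12,0.02,0,0.5,0.08,-0.12,0.04,0,0.5,0.12,-0.12,0.06,0],
)

```text
clock: 46.1
ee_pos: [0.5011, 0.2254, 0.214]
orientation: [-0.602, 1.895, -1.881]
force: [0.2, -0.9, -0.1]
finger_gap: 0.0436
```

```bash
python3 - <<'E'
from h import *
tilt();to([.4,.3447,.2],213.6)
im=snap("t33","top");s=snap("s33","scene")
cv2.imwrite("pics/t33c.png",cv2.resize(im[130:270,150:350],None,fx=4,fy=4,interpolation=cv2.INTER_CUBIC))
cv2.imwrite("pics/s33c.png",cv2.resize(s[180:310,290:480],None,fx=4.2,fy=4.2,interpolation=cv2.INTER_CUBIC))
E
```

```text
tilt [-1.24  0.04] t=46.1 pos [0.5011 0.2254 0.214 ] yaw -145.7 gap 0.0436 F [ 0.2 -0.9 -0.1] q [ 0.71  0.25 -0.11 -0.02 -1.23 -0.1 ] 
-> shift [ 0.0161  0.0163 -0.1553] turn 0.7
```

View pics/t33c.png

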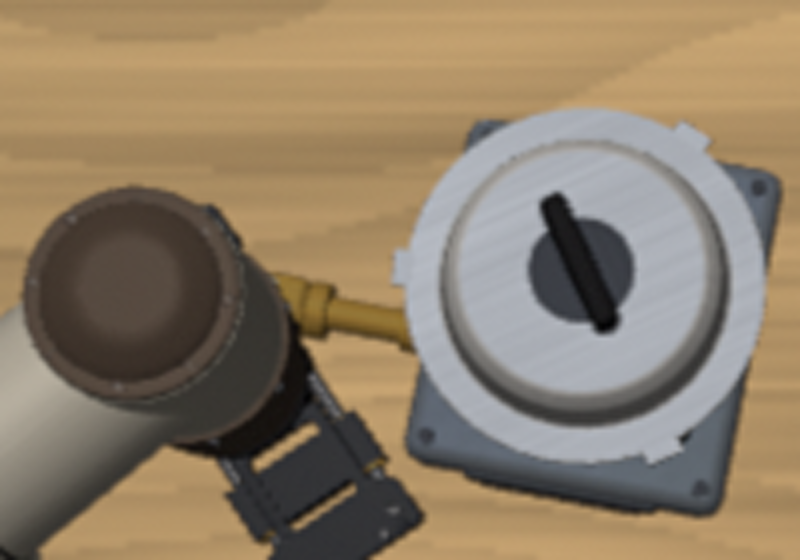

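View pics/s33c.png

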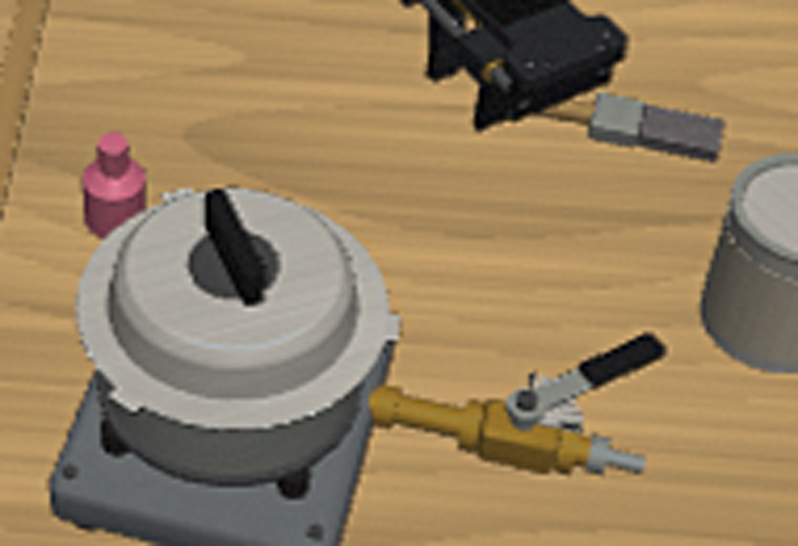

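Request:
jog_arm(
  increments=[0.5,0.05,-0.03,0.005,0,0.5,0.1,-0.05,0.01,0,0.5,0.15,-0.05,0.01,0,0.5,0.15,-0.05,0.01,0,0.5,0.15,-0.05,0.01,0],
)

```text
clock: 46.7
ee_pos: [0.3802, 0.1287, 0.2684]
orientation: [-0.6, 1.897, -1.882]
force: [-0.1, 0.5, 0.3]
finger_gap: 0.0435
```

```bash
python3 - <<'E'
from h import *
im=snap("t34","top");s=snap("s34","scene")
cv2.imwrite("pics/t34c.png",cv2.resize(im[130:270,170:370],None,fx=4,fy=4,interpolation=cv2.INTER_CUBIC))
V=cv2.cvtColor(im,cv2.COLOR_BGR2HSV)[...,2]
m=np.zeros_like(V);m[200:250,165:213]=(V[200:250,165:213]<60)
n,l,st,c=cv2.connectedComponentsWithStats(m);i=1+np.argmax(st[1:,4]);print(st[i])
yy,xx=np.nonzero(l==i);p=np.c_[xx,yy].astype(np.float32)
g=ray("top",[p.mean(0)],.087)[0];A=ray("top",[(213.75,201.75)],.092)[0];print(g)
for a in (A[:2],np.array([.6098,.2781])):print(np.degrees(np.arctan2(*(g[:2]-a)[::-1])),np.hypot(*(g[:2]-a)))
v=cv2.fitLine(p,cv2.DIST_L2,0,.01,.01).ravel();a=ray("top",[v[2:]-10*v[:2],v[2:]+10*v[:2]],.087);d=a[1]-a[0];print(np.degrees(np.arctan2(d[1],d[0])))
to([.5,.2,.2])
cover(im,.148,(.602,.077))
# handle top by two views
for nm,I,(y0,y1,x0,x1) in(("top",im,(165,225,275,320)),("scene",s,(215,260,325,365))):
    V=cv2.cvtColor(I,cv2.COLOR_BGR2HSV)[...,2];k=np.zeros_like(V);k[y0:y1,x0:x1]=V[y0:y1,x0:x1]<45
    n,l,st,c=cv2.connectedComponentsWithStats(k);i=1+np.argmax(st[1:,4]);print(nm,st[i],c[i],proj(nm,[.602,.0772,.2065]),proj(nm,[.602,.0772,.2215]))
E
```

```text
[174 211  24  19 183]
[0.56451505 0.34431067 0.087     ]
123.43315260651715 0.0804762313529904
124.3702756833624 0.08021583014143811
-55.45821846094958
t=46.8 pos [0.3817 0.1301 0.2674] yaw -145.9 gap 0.0434 F [ 0.6 -0.   0.3] q [ 0.72 -0.05 -0.32 -0.02 -1.32 -0.12] 
-> shift [-0.1384  0.0646  0.0094] 
centre [0.6013 0.078 ] rms 0.0018 228 ears [(-159, 0.1081), (-159, 0.1102), (-158, 0.111), (-157, 0.1098), (-156, 0.1107), (-154, 0.1095), (-153, 0.1105), (-151, 0.1095), (-150, 0.1086), (-150, 0.1106), (-149, 0.1066), (-40, 0.1067), (-40, 0.1085), (-39, 0.1103), (-37, 0.1108), (-36, 0.1094), (-34, 0.1099), (-33, 0.1106), (-32, 0.1094), (-30, 0.107), (-30, 0.1102), (79, 0.1072), (79, 0.1094), (80, 0.109), (82, 0.1109), (83, 0.1106), (84, 0.1103), (85, 0.1101), (87, 0.1099), (88, 0.1098), (89, 0.1074), (89, 0.1097)]
top [286 179  18  34 248] [294.625      195.83064516] [294.65077451 194.8906304 ] [294.28455427 193.50384227]
scene [339 225  15  27 205] [345.37073171 238.64390244] [344.93765185 238.05000179] [345.07930071 234.24516502]
```

View pics/t34c.png

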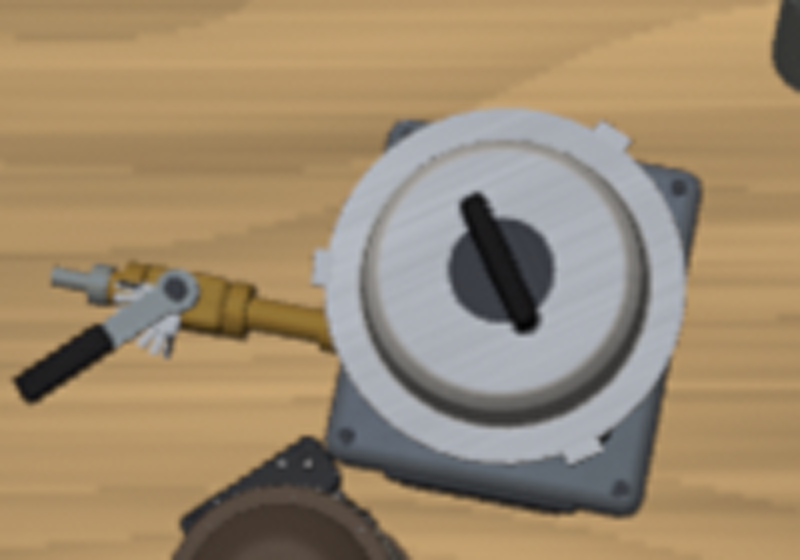

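```bash
python3 - <<'E'
from workcell import arm
print(arm.close_job(), arm.read_state()["clock"])
E
```

```text
the job is handed in; nothing more can be done
the job is handed in; nothing more can be done
```

I finished all three steps and handed the job in at about 47 s of the 208 s allowed. The hand-in gives no verdict.

- **Bottles:** The six white bottles on the bench were all there were. One stands in the middle of the pot, about 1–3 mm off centre. The other five are packed round it, upright, inside the 62 mm limit. The purple and pink bottles and the other bench items were left alone.
- **Cover:** Its lugs dropped straight into the gaps, so no search was needed, and I turned it clockwise until it met its stop. The last pictures put its centre about 1 mm off the pot's axis. The three lugs are within about 1° of the locked position on average, and the handle is at the home height. The contact forces I read stayed low, around 10 N.
- **Valve:** The lever turned about 44–45° (roughly 0.78 rad), which is half open. The arm was then moved clear of everything.

**Checks that disagreed:**
- The reported tool height was about 32 mm lower than the visible fingertips. My first grasp height was therefore wrong, and I corrected for the offset from then on.
- The tool slowly picked up 1–3° of tilt over many moves. I reduced it before lowering the cover.
- I gripped the cover's handle about 7 mm off its middle, and compensated from the camera while lowering and turning it.

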